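# Load and close the pickling press

### The job

Load the pickling press and close it for pressing. Tip the lemons out of the white trug into the press's pot so that every lemon lies inside it, stand the empty trug back upright on the worktop clear of the press, and swing the press head shut over the pot, its notched end home round the far column. Then run both hex nuts down by hand (clockwise seen from above) until they are finger-tight, and only then tighten each of them with the wrench until it comes to a firm stop; lay the wrench back flat in the middle of its cork mat, and leave the jar, shaker, bowl and garlic where they stand.

Things in the scene. Friction and masses are not known exactly. Their poses are not given: they have to be found in the camera images.
- press: fixed press: grey base 270 x 160 x 20 mm (long side on own x), steel pot in its middle (outer radius 78, wall 4, floor 25 and rim 138 mm above the worktop), steel columns (radius 13) at own x = -100 mm (near) and +100 mm (far), y = 0, each with a big captive brass nut near its top; a juice spout reaches 94 mm to -y, 40 mm high. Origin: middle of underside; own x points roughly away from the robot
- pot_mouth (a point): middle of the pot's round mouth, 138 mm above the worktop and level with the rim; free inner radius 74 mm; axes as press
- head (a joint): angle (rad) of the press head, a level bar pivoting on the near column (34 mm wide, underside 165, top 183 mm above worktop), with a pressing plate (radius 66, underside 146 mm high) 100 mm along it under a spindle stub (radius 14, top 203 mm). 0 = shut: bar along the press's +x, notch round the far column; positive = open towards the press's +y (left); stop at 1.75. 4 N at its end moves it
- head_end (a point): point on top of the head's notched end (183 mm above the worktop), 205 mm along the bar from the pivot, 15 mm to the bar's +y side; x along the bar. The notched end spans 175 to 235 mm from the pivot and reaches 33 mm to the bar's +y side, 17 mm to -y. Push on its +y side to shut it
- nut_near: captive brass hex nut on the near column: 50 mm across flats, 26 mm high, underside 187 and top 213 mm above the worktop; the column's end (radius 11) shows up to 229 mm. Origin: middle of its underside, on the column's axis; two of its flats face its own +y and -y, the rest at 60 degree steps. It turns in place without rising or falling; under it a washer (radius 27) and the bar's pivot end
- nut_far: the same nut on the far column
- run_near (a joint): how far the near nut has been run down (rad), growing clockwise from above; it turns with light friction (0.12 N m) and starts between 0 and 1; 2.6 = finger-tight: from there only the stiff turn tight_near follows
- run_far (a joint): the same for the far nut
- tight_near (a joint): further turn of the near nut beyond finger-tight (rad, clockwise), 0 at the start; it takes 1.3 N m (wrench work; turning it on with the fingers is a fault) and ends at a firm stop at 0.6. The nut's whole turn is run + tight
- tight_far (a joint): the same for the far nut
- wrench: open-ended steel wrench, 237 mm long, 12 mm thick, 0.22 kg, lying flat: handle 24 mm wide (round end, 32 mm) from x = -144 to 15 mm; head 91 mm wide with the jaw open to its own +x: prongs 19 mm wide, x = 29 to 92 mm (tips rounded), parallel to x, 53 mm gap between them, throat at x = 37 mm. Origin: on the middle line of the underside
- wrench_jaw (a point): point of the wrench that comes to the nut's axis when the nut sits in the jaw (x = 68 mm, half the thickness up)
- wrench_grip (a point): good gripping point on the wrench's handle (x = -80 mm, half the thickness up), 148 mm from the jaw point; the handle is gripped across its 24 mm width (own y)
- mat: fixed cork mat 270 x 130 x 4 mm on which the wrench lies along the mat's long side (x); origin: middle of the underside
- trug: white enamel trug with the lemons, 250 x 100 mm (own x by y), floor 6 mm thick, side walls 44 and back wall (-x) 50 mm high; the front (+x) is open but for a lip 5 mm over the floor. A wooden handle bar crosses it on two steel straps (108 mm over all). Origin: middle of the underside; 0.3 kg. Lemons roll freely in it; they go over the front at about 35 degrees of tilt
- trug_handle (a point): middle of the trug's handle bar (22 mm wide along the trug's x, 40 mm tall, 100 mm long along its y), 106 mm over the trug's underside and over its middle
- honey_jar: bystander: honey jar, 71 x 71 x 110 mm, origin under its middle
- salt_shaker: bystander: salt shaker, 44 x 44 x 90 mm, origin under its middle
- small_bowl: bystander: white bowl, 116 mm wide, 56 mm high, origin under its middle
- garlic: bystander: garlic bulb, 60 mm, origin under its middle
- lemon_0_mid (a point): middle of a lemon (78 mm long along its own x, 56 mm thick, 0.1 kg), all four alike; 2 to 4 of them are present. At the start they lie in the trug, lengthwise across it, in a row from back to front
- lemon_1_mid (a point): middle of a lemon (78 mm long along its own x, 56 mm thick, 0.1 kg), all four alike; 2 to 4 of them are present. At the start they lie in the trug, lengthwise across it, in a row from back to front
- lemon_2_mid (a point): middle of a lemon (78 mm long along its own x, 56 mm thick, 0.1 kg), all four alike; 2 to 4 of them are present. At the start they lie in the trug, lengthwise across it, in a row from back to front
- lemon_3_mid (a point): middle of a lemon (78 mm long along its own x, 56 mm thick, 0.1 kg), all four alike; 2 to 4 of them are present. At the start they lie in the trug, lengthwise across it, in a row from back to front
There are look-alikes about, which are no part of the job. Leave any pink or red look-alike of the part that bears lemon_2_mid alone.

How it is judged:
By the outcome, as a careful person would: the job done as asked, in the order asked, and still so for the second after the job is handed in, with the robot touching nothing.
Of lemon_0, lemon_1, lemon_2, lemon_3 only 2 to 4 are there at a start; the rules pass over those that are not, and their reading is None.
At some moment in a run one of wrench, trug may be knocked a few centimetres aside while the robot is not near it.
It also fails if it takes over 210 s, if anything falls off the work surface, if the arm or the gripper's body presses on something with over 40 N, if the wrist force passes 120 N, or if a joint passes its speed limit or range.

### The arm

A 7-joint arm with a two-finger parallel gripper is mounted at the origin on a cart in front of the work surface, level with it; the furniture and walls round the work are solid. World frame = base frame: x ahead of the robot, y to its left, z up, the work surface at z = 0. Lengths are in m, angles in rad, forces in N, time in s.
With the tool pointing down it reaches from about 0.4 to 0.875 m from the base axis. Payload 19.3 kg.
Tool frame: the origin (TCP) lies midway between the tips of the shut fingers; the grasp point (between the pads) lies bot.pinch_z behind it (bot.pinch_z is the distance from the TCP to the grasp point, in m); z points along the fingers, y is the line along which they close (so a half turn about z gives the same grasp; the last joint's range is limited). The gripper opens to 85 mm and grips with 20 to 120 N. Pads are 22 mm wide; open, the fingers measure 114 mm over their backs; the gripper's body (76 mm by 85 mm) begins 54 mm behind the grasp point. The pads swing forward as they close: fully open they stand 13 mm farther back than shut.
Start: joints at [-1.352, 0.521, -0.036, 1.599, 0.021, 1.021, -0.113], TCP at [0.178, 0.599, 0.231] pointing down, gripper open.
Joint ranges: [-2.91, 2.91], [-0.3, 2.13], [-1.5, 1.42], [0.17, 2.43], [-1.26, 4.41], [0.16, 1.93], [-2.52, 2.52]. Speed limits (rad/s): [1.89, 1.89, 2.39, 2.39, 3.01, 3.01, 3.01].

### API

Orientations are given as [roll, pitch, yaw] about the fixed x, y, z axes, in that order (R = Rz(yaw) Ry(pitch) Rx(roll)).
In Python, from workcell import readout, grab_frame, camera_info, workorder, bot gives the robot as it stands. The module is installed in compiled form; this text tells all that it offers.
- The arm moves only by the tool drive_tool, never from a script. Its argument "targets" is a list of rows, each an object of numbers: "dx", "dy", "dz": the shift along the tool's x, y, z as a fraction of full scale; "yaw": the turn about the tool's z as a fraction of full scale; "fingers": the closure, from 0 (fully open) to 1 (shut). In form: [{"dx": .., "dy": .., "dz": .., "yaw": .., "fingers": ..}, ...]. A call has 1 to 20 rows; each row shifts and turns the commanded pose from where the row before left it, along the tool's axes as they then stand; what a row does not reach is not made up. Full scale, the value 1, is 0.1 m for a shift and 90 degrees for a turn. A row lasts 1/10 s, in which the tool goes at most 50 mm and 8.59 degrees, less where a joint would pass 70% of its speed; a pose out of reach is approached as far as the arm can. A call with a number of a shift or a turn outside -1 to 1 is refused whole. A call with a gripper value outside its range is refused whole. The fingers move at their own pace and stop on an object; "squeeze" is the grip in N (left out, the last holds). Time passes only in rows, so rows that do not move let the fingers close. It gives the time, the measured TCP pose, the force, the opening and the grip force at its end, in the units of the state.
- readout.observe(): the state, without advancing time (a new reading comes with each control period).
- grab_frame(name): name is "scene" or "top" or "wrist"; returns the picture (384x512x3 uint8, blue, green, red); there is no depth.
- camera_info(name): a dict with "fx", "fy", "cx", "cy" (pixels), "T" (4x4, takes a point from camera to world coordinates); the wrist camera has in their place "hand_eye" (4x4, takes a point from camera to tool coordinates, whose origin is the TCP and whose axes are the flange's). Camera axes: x right, y up, looking along -z (the intrinsics and any distortion apply to the point x, -y, -z); pixel columns grow to the right and rows downward; lengths in m; the calibration is good to about 2 mm. The wrist camera is an equidistant fisheye: a pixel r from the principal point sees the ray r / f radians off the axis. A picture is of the moment at which its call begins: read the wrist's pose just before it. camera_info takes no time and is no camera call.
- workorder.job_done(): hands the job in; it is judged then, once.
The state is a dict: "clock": time; "qpos": joint angles; "qd": joint speeds; "joint_efforts": joint torques, N m; "position": TCP position; "tool_rot": TCP orientation; "force": force on the tool from outside, world axes, zero at the start; "moment": the same for the moment, N m; "grip_width": finger opening in m; "finger_force": force on a finger pad.
Only numpy, scipy, OpenCV 4.12 (cv2) and the standard library are available. Lean on these libraries where they do the work, as an engineer would, in place of code of your own. Each camera call takes 0.05 s, during which the arm holds its last target. There are 200 camera calls.

## Working session

There is one attempt and no reset: what is moved stays moved. The work goes in short steps, Python scripts to look and compute and a tool call to move; the robot and the scene stay as the last step left them, time stands still between calls to the robot, and variables do not carry over. Pictures are saved under pics/ and viewed, at most 14 in all, crops included, and the job is handed in when it is done.

Besides the shell and the picture viewer there is one more tool, called by a JSON object that holds its "fn" and its "kwargs". drive_tool: Moves the arm, as the interface text tells. Shift numbers are shares of 0.1 m and turn numbers shares of 90 degrees, none past 1 either way. Its arguments: {"type":"object","properties":{"targets":{"type":"array","items":{"type":"object","properties":{"dx":{"type":"number","minimum":-1,"maximum":1},"dy":{"type":"number","minimum":-1,"maximum":1},"dz":{"type":"number","minimum":-1,"maximum":1},"yaw":{"type":"number","minimum":-1,"maximum":1},"fingers":{"type":"number"}}}},"squeeze":{"type":"number"}},"required":["targets"]}

```bash
mkdir -p pics
python3 - <<'E'
from workcell import readout, grab_frame, camera_info, bot
import cv2, numpy as np
for n in ("scene","top"):
    im=grab_frame(n); cv2.imwrite(f"pics/{n}0.png",im)
    c=camera_info(n); print(n,{k:(np.round(v,4).tolist() if k=="T" else v) for k,v in c.items()})
print(camera_info("wrist")); print(bot.pinch_z); print(readout.observe())
E
```

```text
scene {'fx': 367.05626620429496, 'fy': 367.05626620429496, 'cx': 252.30956140218035, 'cy': 189.1950968093169, 'T': [[-0.8704, 0.2235, -0.4388, 0.1209], [-0.4923, -0.4154, 0.7649, 0.8781], [-0.0113, 0.8818, 0.4715, 0.6117], [0.0, 0.0, 0.0, 1.0]]}
top {'fx': 469.09664026968534, 'fy': 469.09664026968534, 'cx': 252.29888940694636, 'cy': 186.59000075124982, 'T': [[0.0078, 0.9887, -0.1497, 0.3667], [-0.9999, 0.0089, 0.0066, 0.0922], [0.0078, 0.1497, 0.9887, 1.5253], [0.0, 0.0, 0.0, 1.0]]}
{'fx': 297.3186396354542, 'fy': 297.3186396354542, 'cx': 251.40068026370022, 'cy': 195.60481121690233, 'hand_eye': array([[-4.38420549e-04,  9.57401046e-01,  2.88761225e-01,
         7.25471766e-02],
       [ 9.99999851e-01,  5.13845612e-04, -1.85398310e-04,
        -8.27216026e-04],
       [-3.25879225e-04,  2.88761101e-01, -9.57401128e-01,
        -1.42182549e-01],
       [ 0.00000000e+00,  0.00000000e+00,  0.00000000e+00,
         1.00000000e+00]])}
0.0187
{'clock': 0.1, 'qpos': array([-1.35219281,  0.52195133, -0.03632746,  1.59990067,  0.02118374,
        1.02107106, -0.11278228]), 'qd': array([-0.00098168, -0.00190378,  0.00018221, -0.00094529,  0.00068561,
        0.00107427, -0.00194027]), 'joint_efforts': array([ 3.22973130e-03, -9.28486490e+01,  1.98375240e+00, -3.70535159e+01,
        1.80517469e-02,  5.24249714e-03, -9.52515677e-06]), 'position': array([0.1779522 , 0.59885181, 0.23080321]), 'tool_rot': array([-3.14064771e+00,  4.96425824e-05,  2.85278651e+00]), 'force': array([ 0.52353829,  0.09908991, -0.08883703]), 'moment': array([-0.01447102, -0.00765661,  0.00751362]), 'finger_force': 0.0, 'grip_width': 0.08543921462288628}
```

View pictures.

View pics/scene0.png

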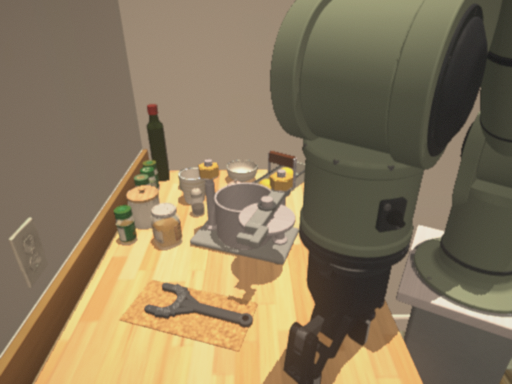

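View pics/top0.png

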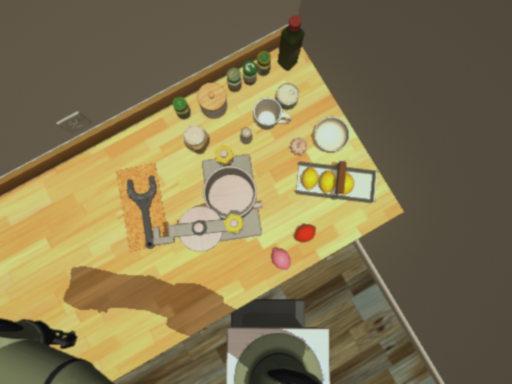

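The scene view shows the press with its head open to the left and the wrench on the mat in front. The top view shows the columns at about (223,155) and (233,223), the pot at (230,190), and the bar running to (155,235). The trug is at (336,183) with 3 yellow lemons. The pink and red decoys are at (281,258) and (305,232).

```bash
cat > h.py <<'E'
import cv2, numpy as np
from workcell import readout, grab_frame, camera_info, bot
from scipy.spatial.transform import Rotation as Ro
def ray(n,uv,pose=None):
    c=camera_info(n); u,v=uv; a=(u-c['cx'])/c['fx']; b=(v-c['cy'])/c['fy']
    if n=='wrist':
        r=np.hypot(a,b); d=np.array([a,b,0.])*(np.sin(r)/r if r>1e-9 else 1); d[2]=np.cos(r)
        p,rot=pose; W=np.eye(4); W[:3,:3]=Ro.from_euler('xyz',rot).as_matrix(); W[:3,3]=p; T=W@c['hand_eye']
    else: d=np.array([a,b,1.]); T=c['T']
    d=T[:3,:3]@(d*[1,-1,-1]); return T[:3,3],d
def onz(n,uv,z,pose=None):
    o,d=ray(n,uv,pose); return np.round(o+d*(z-o[2])/d[2],4)
def pix(n,P,pose=None):
    c=camera_info(n)
    if n=='wrist':
        p,rot=pose; W=np.eye(4); W[:3,:3]=Ro.from_euler('xyz',rot).as_matrix(); W[:3,3]=p; T=W@c['hand_eye']
    else: T=c['T']
    q=(T[:3,:3].T@(np.asarray(P)-T[:3,3]))*[1,-1,-1]
    if n=='wrist':
        th=np.arctan2(np.hypot(q[0],q[1]),q[2]); k=th/np.hypot(q[0],q[1]); return np.array([c['cx']+c['fx']*q[0]*k,c['cy']+c['fy']*q[1]*k])
    return np.array([c['cx']+c['fx']*q[0]/q[2],c['cy']+c['fy']*q[1]/q[2]])
def shot(name):
    s=readout.observe(); im=grab_frame('wrist'); cv2.imwrite(f'pics/{name}.png',im); return im,(s['position'],s['tool_rot'])
E
python3 - <<'E'
from h import *
im=cv2.imread('pics/top0.png')
cv2.imwrite('pics/crop0.png',cv2.resize(im[100:280,130:390],None,fx=3,fy=3,interpolation=cv2.INTER_CUBIC))
hsv=cv2.cvtColor(im,cv2.COLOR_BGR2HSV)
m=((hsv[...,0]>20)&(hsv[...,0]<32)&(hsv[...,1]>170)&(hsv[...,2]>120)).astype(np.uint8)
n,l,st,ce=cv2.connectedComponentsWithStats(m)
for i in range(1,n):
    if st[i,4]>25: print(st[i],ce[i].round(1),onz('top',ce[i],.034),onz('top',ce[i],.213))
E
```

```text
[216 146  16  16  79] [223.6 155.3] [0.6943 0.1764 0.034 ] [0.655  0.1663 0.213 ]
[302 167  16  22 227] [309.3 177.9] [ 0.6225 -0.1016  0.034 ] [ 0.5918 -0.0783  0.213 ]
[320 171  16  22 232] [327.1 181.4] [ 0.6117 -0.1587  0.034 ] [ 0.5823 -0.1286  0.213 ]
[344 174   9  21 130] [347.6 183.5] [ 0.6054 -0.2249  0.034 ] [ 0.5767 -0.1868  0.213 ]
```

View pics/crop0.png

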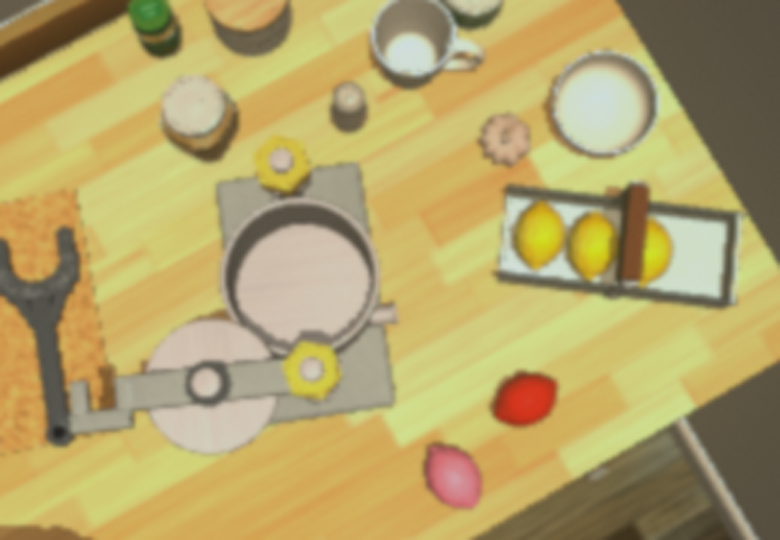

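Run:
```python
from h import *
f=lambda x,y:(130+x/3,100+y/3)
P={k:onz('top',f(*v),.046) for k,v in dict(ft=(505,188),fb=(500,277),bt=(738,213),bb=(730,303)).items()}
for k in P: print(k,P[k])
c=sum(P.values())/4; ax=(P['ft']+P['fb']-P['bt']-P['bb'])/2; print('trug',c,np.hypot(*ax[:2]),np.degrees(np.arctan2(ax[1],ax[0])),np.linalg.norm(P['ft']-P['fb']),np.linalg.norm(P['bt']-P['bb']))
fa=onz('top',f(282,160),.229); ne=onz('top',f(312,370),.229); d=fa-ne
print(fa,ne,(fa+ne)/2,np.linalg.norm(d),np.degrees(np.arctan2(d[1],d[0])))
print('stub',onz('top',f(209,382),.203),'notch corner',onz('top',f(70,430),.183),onz('top',f(133,425),.183),onz('top',f(70,382),.183))
print('pot rim c',onz('top',f(300,275),.138))
```

```text
ft [ 0.6699 -0.0651  0.046 ]
fb [ 0.5735 -0.0591  0.046 ]
bt [ 0.645  -0.3146  0.046 ]
bb [ 0.5479 -0.303   0.046 ]
trug [ 0.609075 -0.18545   0.046   ] 0.24798881527197952 84.15606754210889 0.09658654150553278 0.09779043920547649
[0.6573 0.1643 0.229 ] [0.46   0.1333 0.229 ] [0.55865 0.1488  0.229  ] 0.1997205297409357 8.929375520582129
stub [0.4498 0.2305 0.203 ] notch corner [0.4047 0.3628 0.183 ] [0.4098 0.3035 0.183 ] [0.45   0.3646 0.183 ]
pot rim c [0.5609 0.1494 0.138 ]
```

{"fn": "drive_tool", "kwargs": {"targets": [{"dz": -0.3},{"dx": -0.317,"dy": -0.218,"dz": -0.07},{"dx": -0.317,"dy": -0.218,"dz": -0.07},{"dx": -0.317,"dy": -0.218,"dz": -0.07},{"dx": -0.317,"dy": -0.218,"dz": -0.07},{"dx": -0.317,"dy": -0.218,"dz": -0.07},{"dx": -0.317,"dy": -0.218,"dz": -0.07},{"dx": -0.317,"dy": -0.218,"dz": -0.07},{"dx": -0.317,"dy": -0.218,"dz": -0.07},{"dx": -0.317,"dy": -0.218,"dz": -0.07},{"dx": -0.317,"dy": -0.218,"dz": -0.07}]}}

```text
invalid input
```

{"fn": "drive_tool", "kwargs": {"targets": [{"yaw": 0.0881},{"yaw": 0.0881},{"yaw": 0.0881},{"yaw": 0.0881},{"yaw": 0.0881},{"yaw": 0.0881},{"yaw": 0.0881},{"yaw": 0.0881},{"yaw": 0.0881},{"yaw": 0.0881},{}]}}

```text
invalid input
```

```bash
cat >> h.py <<'E'
def rel(target,yawdeg=None):
    "tool-frame fractions from the current pose to a world target"
    s=readout.observe(); y=s['tool_rot'][2]; d=np.asarray(target)-s['position']
    c,n=np.cos(y),np.sin(y)
    out=[d[0]*c+d[1]*n, d[0]*n-d[1]*c, -d[2]]
    ty=None if yawdeg is None else ((np.degrees(y)-yawdeg+180)%360-180)/90
    print('t',round(s['clock'],1),'pos',s['position'].round(4),'yaw',round(np.degrees(y),2),'w',round(s['grip_width'],4),'gf',round(s['finger_force'],1),'F',s['force'].round(1),'M',s['moment'].round(2),'q',s['qpos'].round(2))
    print('rel (x0.1m):',(np.array(out)*10).round(3),'yaw',ty)
E
python3 -c "
from h import *
rel([.553,-.26,.30],84.2)"
```

```text
t 0.1 pos [0.178  0.5989 0.2308] yaw 163.45 w 0.0854 gf 0.0 F [ 0.5  0.1 -0.1] M [-0.01 -0.01  0.01] q [-1.35  0.52 -0.04  1.6   0.02  1.02 -0.11]
rel (x0.1m): [-6.041 -7.165 -0.692] yaw 0.8805847444584812
```

{"fn": "drive_tool", "kwargs": {"targets": [{"dx": 0,"dy": 0,"dz": -0.3,"yaw": 0,"fingers": 0},{"dx": -0.317,"dy": -0.218,"dz": -0.07,"yaw": 0,"fingers": 0},{"dx": -0.317,"dy": -0.218,"dz": -0.07,"yaw": 0,"fingers": 0},{"dx": -0.317,"dy": -0.218,"dz": -0.07,"yaw": 0,"fingers": 0},{"dx": -0.317,"dy": -0.218,"dz": -0.07,"yaw": 0,"fingers": 0},{"dx": -0.317,"dy": -0.218,"dz": -0.07,"yaw": 0,"fingers": 0},{"dx": -0.317,"dy": -0.218,"dz": -0.07,"yaw": 0,"fingers": 0},{"dx": -0.317,"dy": -0.218,"dz": -0.07,"yaw": 0,"fingers": 0},{"dx": -0.317,"dy": -0.218,"dz": -0.07,"yaw": 0,"fingers": 0},{"dx": -0.317,"dy": -0.218,"dz": -0.07,"yaw": 0,"fingers": 0},{"dx": -0.317,"dy": -0.218,"dz": -0.07,"yaw": 0,"fingers": 0}]}}

```text
clock: 1.2
position: [0.4205, 0.2984, 0.3315]
tool_rot: [-3.141, -0.0, 2.853]
force: [0.3, 0.6, -0.2]
grip_width: 0.0855
finger_force: 0.0
```

{"fn": "drive_tool", "kwargs": {"targets": [{"dx": 0,"dy": 0,"dz": 0,"yaw": 0.0881,"fingers": 0},{"dx": 0,"dy": 0,"dz": 0,"yaw": 0.0881,"fingers": 0},{"dx": 0,"dy": 0,"dz": 0,"yaw": 0.0881,"fingers": 0},{"dx": 0,"dy": 0,"dz": 0,"yaw": 0.0881,"fingers": 0},{"dx": 0,"dy": 0,"dz": 0,"yaw": 0.0881,"fingers": 0},{"dx": 0,"dy": 0,"dz": 0,"yaw": 0.0881,"fingers": 0},{"dx": 0,"dy": 0,"dz": 0,"yaw": 0.0881,"fingers": 0},{"dx": 0,"dy": 0,"dz": 0,"yaw": 0.0881,"fingers": 0},{"dx": 0,"dy": 0,"dz": 0,"yaw": 0.0881,"fingers": 0},{"dx": 0,"dy": 0,"dz": 0,"yaw": 0.0881,"fingers": 0}]}}

```text
clock: 2.2
position: [0.4196, 0.2998, 0.3311]
tool_rot: [-3.141, 0.0, 1.463]
force: [-0.5, -0.1, 0.9]
grip_width: 0.0852
finger_force: 0.0
```

```bash
python3 -c "
from h import *
rel([.553,-.26,.30],84.2)"
```

```text
t 2.2 pos [0.4196 0.2998 0.3311] yaw 83.84 w 0.0852 gf 0.0 F [-0.5 -0.1  0.9] M [ 0.02 -0.01 -0.01] q [-1.    0.25  0.32  1.76 -0.09  1.14 -0.75]
rel (x0.1m): [-5.422  1.927  0.311] yaw -0.0040193276596189285
```

{"fn": "drive_tool", "kwargs": {"targets": [{"dx": -0.387,"dy": 0.138,"dz": 0.0,"yaw": 0,"fingers": 0},{"dx": -0.387,"dy": 0.138,"dz": 0.0,"yaw": 0,"fingers": 0},{"dx": -0.387,"dy": 0.138,"dz": 0.0,"yaw": 0,"fingers": 0},{"dx": -0.387,"dy": 0.138,"dz": 0.0,"yaw": 0,"fingers": 0},{"dx": -0.387,"dy": 0.138,"dz": 0.0,"yaw": 0,"fingers": 0},{"dx": -0.387,"dy": 0.138,"dz": 0.0,"yaw": 0,"fingers": 0},{"dx": -0.387,"dy": 0.138,"dz": 0.0,"yaw": 0,"fingers": 0},{"dx": -0.387,"dy": 0.138,"dz": 0.0,"yaw": 0,"fingers": 0},{"dx": -0.387,"dy": 0.138,"dz": 0.0,"yaw": 0,"fingers": 0},{"dx": -0.387,"dy": 0.138,"dz": 0.0,"yaw": 0,"fingers": 0},{"dx": -0.387,"dy": 0.138,"dz": 0.0,"yaw": 0,"fingers": 0},{"dx": -0.387,"dy": 0.138,"dz": 0.0,"yaw": 0,"fingers": 0},{"dx": -0.387,"dy": 0.138,"dz": 0.0,"yaw": 0,"fingers": 0},{"dx": -0.387,"dy": 0.138,"dz": 0.0,"yaw": 0,"fingers": 0},{"dx": 0,"dy": 0,"dz": 0.3,"yaw": 0,"fingers": 0},{"dx": 0,"dy": 0,"dz": 0.3,"yaw": 0,"fingers": 0},{"dx": 0,"dy": 0,"dz": 0.3,"yaw": 0,"fingers": 0},{"dx": 0,"dy": 0,"dz": 0,"yaw": 0,"fingers": 0}]}}

```text
clock: 4.0
position: [0.5553, -0.2579, 0.2378]
tool_rot: [-3.136, -0.001, 1.469]
force: [0.3, -0.2, -0.0]
grip_width: 0.0855
finger_force: 0.0
```

```bash
python3 -c "
from h import *
im,p=shot('w1')
rel([.553,-.26,.012],84.2)"
```

```text
t 4.0 pos [ 0.5562 -0.2585  0.2403] yaw 84.16 w 0.0855 gf 0.0 F [ 0.7 -0.7  0.1] M [-0.02 -0.02 -0.  ] q [-0.02  0.55  0.54  1.64 -0.31  1.04  0.51]
rel (x0.1m): [-0.018 -0.031  2.283] yaw -0.00045918656298308885
```

View pics/w1.png

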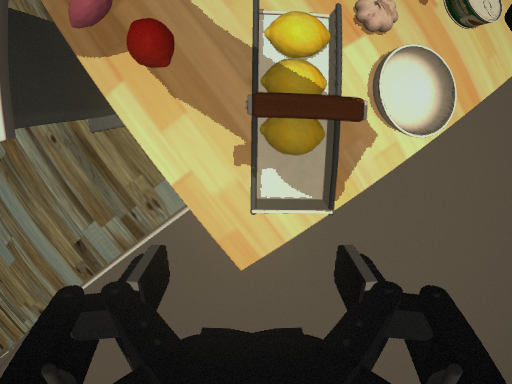

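```bash
python3 -c "
from h import *
p=(np.array([.5562,-.2585,.2403]),np.array([-3.139,0,np.radians(84.16)]))
for uv,z in (((253,211),.05),((333,211),.05),((257,10),.046),((338,10),.046),((254,160),.044),((329,160),.044),((250,105),.126),((365,108),.126)): print(uv,onz('wrist',uv,z,p))
"
```

```text
(253, 211) [ 0.5537 -0.3052  0.05  ]
(333, 211) [ 0.6506 -0.3156  0.05  ]
(257, 10) [ 0.582  -0.0717  0.046 ]
(338, 10) [ 0.6757 -0.075   0.046 ]
(254, 160) [ 0.5609 -0.2454  0.044 ]
(329, 160) [ 0.649  -0.2535  0.044 ]
(250, 105) [ 0.5633 -0.1832  0.126 ]
(365, 108) [ 0.6653 -0.1924  0.126 ]
```

{"fn": "drive_tool", "kwargs": {"squeeze": 110, "targets": [{"dx": 0,"dy": 0.02,"dz": 0.32,"yaw": 0,"fingers": 0},{"dx": 0,"dy": 0,"dz": 0.32,"yaw": 0,"fingers": 0},{"dx": 0,"dy": 0,"dz": 0.32,"yaw": 0,"fingers": 0},{"dx": 0,"dy": 0,"dz": 0.32,"yaw": 0,"fingers": 0},{"dx": 0,"dy": 0,"dz": 0.32,"yaw": 0,"fingers": 0},{"dx": 0,"dy": 0,"dz": 0.32,"yaw": 0,"fingers": 0},{"dx": 0,"dy": 0,"dz": 0.2,"yaw": 0,"fingers": 0},{"dx": 0,"dy": 0,"dz": 0.13,"yaw": 0,"fingers": 0},{"dx": 0,"dy": 0,"dz": 0,"yaw": 0,"fingers": 0.5},{"dx": 0,"dy": 0,"dz": 0,"yaw": 0,"fingers": 0.8},{"dx": 0,"dy": 0,"dz": 0,"yaw": 0,"fingers": 1},{"dx": 0,"dy": 0,"dz": 0,"yaw": 0,"fingers": 1},{"dx": 0,"dy": 0,"dz": 0,"yaw": 0,"fingers": 1},{"dx": 0,"dy": 0,"dz": 0,"yaw": 0,"fingers": 1},{"dx": 0,"dy": 0,"dz": 0,"yaw": 0,"fingers": 1}]}}

```text
clock: 5.55
position: [0.5589, -0.2591, 0.017]
tool_rot: [3.141, -0.0, 1.469]
force: [-4.8, 0.5, 11.5]
grip_width: 0.0029
finger_force: 108.9
```

```bash
python3 -c "
from h import *
im,p=shot('w2')
rel([.553,-.26,.012],84.2)"
```

```text
t 5.6 pos [ 0.5589 -0.2591  0.017 ] yaw 84.15 w 0.0031 gf 108.9 F [-3.8  1.  11.3] M [0.34 0.77 0.04] q [ 0.09  0.84  0.37  1.77 -0.48  0.63  0.64]
rel (x0.1m): [-0.015 -0.058  0.05 ] yaw -0.0005089880336141858
```

{"fn": "drive_tool", "kwargs": {"targets": [{"dx": 0,"dy": 0,"dz": -0.1,"yaw": 0,"fingers": 1},{"dx": 0,"dy": 0,"dz": -0.1,"yaw": 0,"fingers": 1},{"dx": 0,"dy": 0,"dz": -0.1,"yaw": 0,"fingers": 1},{"dx": 0,"dy": 0,"dz": -0.1,"yaw": 0,"fingers": 1},{"dx": 0,"dy": 0,"dz": 0,"yaw": 0,"fingers": 1},{"dx": 0,"dy": 0,"dz": 0,"yaw": 0,"fingers": 1}]}}

```text
clock: 6.2
position: [0.559, -0.2589, 0.0565]
tool_rot: [3.141, 0.0, 1.469]
force: [-0.4, -0.4, -6.8]
grip_width: 0.003
finger_force: 107.8
```

```bash
python3 -c "
from h import *
im,p=shot('w3'); im2=grab_frame('scene'); cv2.imwrite('pics/w3m.png',np.hstack([cv2.resize(im,(400,300)),cv2.resize(im2,(400,300))]))
rel([.553,-.26,.012],84.2)"
```

```text
t 6.3 pos [ 0.5587 -0.2588  0.0559] yaw 84.17 w 0.0031 gf 107.8 F [-0.1 -0.  -6.8] M [-0.51  0.34 -0.  ] q [ 0.07  0.78  0.41  1.76 -0.45  0.69  0.62]
rel (x0.1m): [-0.017 -0.055  0.439] yaw -0.00035005330919280674
```

View pics/w3m.png

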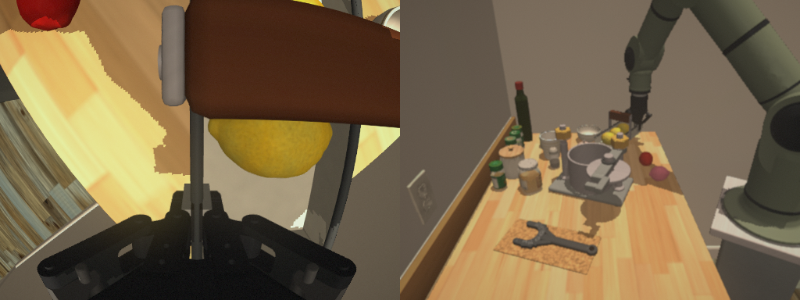

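The trug is held level by its near side wall, at the empty back end. I'm carrying it to the pot.

{"fn": "drive_tool", "kwargs": {"targets": [{"dx": 0,"dy": 0,"dz": -0.1,"yaw": 0,"fingers": 1},{"dx": 0,"dy": 0,"dz": -0.2,"yaw": 0,"fingers": 1},{"dx": 0,"dy": 0,"dz": -0.3,"yaw": 0,"fingers": 1},{"dx": 0,"dy": 0,"dz": -0.3,"yaw": 0,"fingers": 1},{"dx": 0,"dy": 0,"dz": -0.3,"yaw": 0,"fingers": 1},{"dx": 0,"dy": 0,"dz": -0.15,"yaw": 0,"fingers": 1},{"dx": 0.0,"dy": -0.1,"dz": -0.1,"yaw": 0,"fingers": 1},{"dx": 0.05,"dy": -0.15,"dz": 0,"yaw": 0,"fingers": 1},{"dx": 0.1,"dy": -0.15,"dz": 0,"yaw": 0,"fingers": 1},{"dx": 0.14,"dy": -0.15,"dz": 0,"yaw": 0,"fingers": 1},{"dx": 0.18,"dy": -0.15,"dz": 0,"yaw": 0,"fingers": 1},{"dx": 0.2,"dy": -0.1,"dz": 0,"yaw": 0,"fingers": 1},{"dx": 0.2,"dy": -0.07,"dz": 0,"yaw": 0,"fingers": 1},{"dx": 0.2,"dy": 0,"dz": 0,"yaw": 0,"fingers": 1},{"dx": 0.2,"dy": 0,"dz": 0,"yaw": 0,"fingers": 1},{"dx": 0.14,"dy": 0,"dz": 0,"yaw": 0,"fingers": 1},{"dx": 0.1,"dy": 0,"dz": 0,"yaw": 0,"fingers": 1},{"dx": 0.08,"dy": 0,"dz": 0,"yaw": 0,"fingers": 1},{"dx": 0,"dy": 0,"dz": 0,"yaw": 0,"fingers": 1},{"dx": 0,"dy": 0,"dz": 0,"yaw": 0,"fingers": 1}]}}

```text
clock: 8.3
position: [0.4884, -0.0925, 0.2013]
tool_rot: [-3.141, 0.0, 1.468]
force: [-0.3, -0.1, -6.2]
grip_width: 0.0032
finger_force: 108.0
```

```bash
python3 -c "
from h import *
im=grab_frame('top'); im2=grab_frame('scene'); cv2.imwrite('pics/m4.png',np.hstack([cv2.resize(im[80:300,170:400],(400,383)),cv2.resize(im2[100:300,130:340],(400,383))]))
rel([.4885,-.092,.155],84.2)"
```

```text
t 8.4 pos [ 0.4884 -0.0927  0.2013] yaw 84.1 w 0.0029 gf 108.0 F [ 0.1  0.1 -5.7] M [-0.52  0.34 -0.07] q [-0.35  0.41  0.54  1.98 -0.28  0.83  0.25]
rel (x0.1m): [0.008 0.001 0.463] yaw -0.0010858832234141068
```

View pics/m4.png

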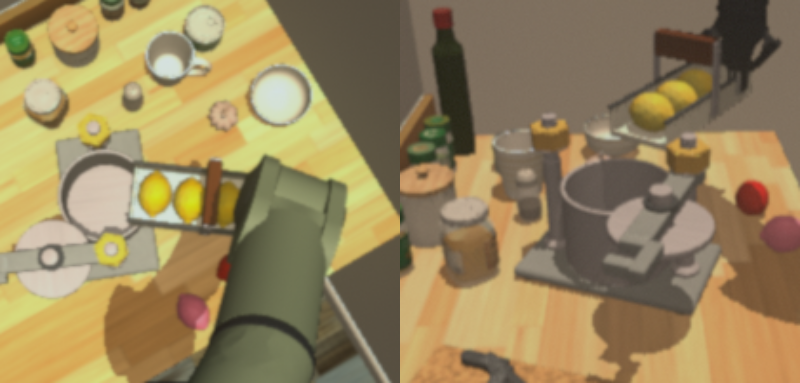

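{"fn": "drive_tool", "kwargs": {"targets": [{"dx": 0,"dy": 0,"dz": 0.1,"yaw": 0,"fingers": 1},{"dx": 0,"dy": 0,"dz": 0.15,"yaw": 0,"fingers": 1},{"dx": 0,"dy": 0,"dz": 0.1,"yaw": 0,"fingers": 1},{"dx": 0,"dy": 0,"dz": 0.05,"yaw": 0,"fingers": 1},{"dx": 0,"dy": 0,"dz": 0,"yaw": 0,"fingers": 1},{"dx": 0,"dy": 0,"dz": 0.03,"yaw": 0,"fingers": 1},{"dx": 0,"dy": 0,"dz": 0.03,"yaw": 0,"fingers": 1},{"dx": 0,"dy": 0,"dz": 0,"yaw": 0,"fingers": 1},{"dx": 0,"dy": 0,"dz": 0,"yaw": 0,"fingers": 1}]}}

```text
clock: 9.3
position: [0.4887, -0.092, 0.1556]
tool_rot: [3.141, -0.0, 1.469]
force: [-0.9, -0.7, -4.1]
grip_width: 0.003
finger_force: 108.5
```

{"fn": "drive_tool", "kwargs": {"squeeze": 30, "targets": [{"dx": 0,"dy": 0,"dz": 0,"yaw": 0,"fingers": 1},{"dx": 0,"dy": 0,"dz": 0,"yaw": 0,"fingers": 1},{"dx": 0.01,"dy": 0,"dz": -0.08,"yaw": 0,"fingers": 1},{"dx": 0.02,"dy": 0,"dz": -0.08,"yaw": 0,"fingers": 1},{"dx": 0.03,"dy": 0,"dz": -0.08,"yaw": 0,"fingers": 1},{"dx": 0.04,"dy": 0,"dz": -0.08,"yaw": 0,"fingers": 1},{"dx": 0.04,"dy": 0,"dz": -0.08,"yaw": 0,"fingers": 1},{"dx": 0.04,"dy": 0,"dz": -0.08,"yaw": 0,"fingers": 1},{"dx": 0.05,"dy": 0,"dz": -0.08,"yaw": 0,"fingers": 1},{"dx": 0,"dy": 0,"dz": 0,"yaw": 0,"fingers": 1}]}}

```text
clock: 10.3
position: [0.4914, -0.0683, 0.2123]
tool_rot: [3.14, -0.001, 1.47]
force: [-0.0, 0.1, -6.1]
grip_width: 0.0029
finger_force: 108.0
```

```bash
python3 -c "
from h import *
im=grab_frame('top'); im2=grab_frame('scene'); cv2.imwrite('pics/m5.png',np.hstack([cv2.resize(im[80:300,170:400],(400,383)),cv2.resize(im2[100:300,130:340],(400,383))]))
rel([.4885,-.092,.155],84.2)"
```

```text
t 10.4 pos [ 0.4908 -0.0689  0.2113] yaw 84.19 w 0.003 gf 108.0 F [-0.2 -1.  -6.1] M [-0.47  0.36  0.04] q [-0.4   0.39  0.55  1.98 -0.27  0.85  0.19]
rel (x0.1m): [-0.232  0.     0.563] yaw -0.00014593534045085713
```

View pics/m5.png

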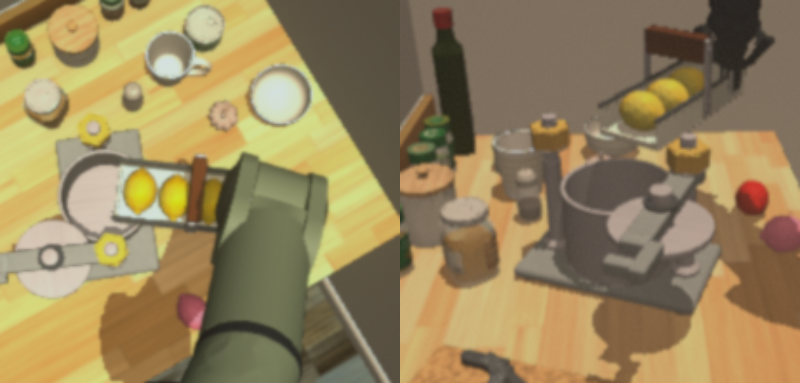

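{"fn": "drive_tool", "kwargs": {"squeeze": 30, "targets": [{"dx": -0.08,"dy": 0,"dz": 0.15,"yaw": 0,"fingers": 1},{"dx": -0.08,"dy": 0,"dz": 0.2,"yaw": 0,"fingers": 1},{"dx": -0.08,"dy": 0,"dz": 0.12,"yaw": 0,"fingers": 1},{"dx": 0,"dy": 0,"dz": 0.07,"yaw": 0,"fingers": 1},{"dx": 0,"dy": 0,"dz": 0.03,"yaw": 0,"fingers": 1},{"dx": 0,"dy": 0,"dz": 0,"yaw": 0,"fingers": 1},{"dx": 0,"dy": 0,"dz": 0,"yaw": 0,"fingers": 0.99},{"dx": 0,"dy": 0,"dz": 0,"yaw": 0,"fingers": 0.99},{"dx": 0,"dy": 0,"dz": 0,"yaw": 0,"fingers": 0.99}]}}

```text
clock: 11.3
position: [0.4887, -0.0928, 0.1547]
tool_rot: [3.141, -0.0, 1.469]
force: [-0.6, -1.1, -1.7]
grip_width: 0.0029
finger_force: 108.6
```

{"fn": "drive_tool", "kwargs": {"squeeze": 30, "targets": [{"dx": 0,"dy": 0,"dz": 0,"yaw": 0,"fingers": 0.98},{"dx": 0,"dy": 0,"dz": 0,"yaw": 0,"fingers": 0.975},{"dx": 0,"dy": 0,"dz": 0,"yaw": 0,"fingers": 0.97}]}}

```text
clock: 11.6
position: [0.4885, -0.0928, 0.1544]
tool_rot: [3.141, -0.0, 1.469]
force: [0.3, -0.7, -2.1]
grip_width: 0.0027
finger_force: 108.0
```

{"fn": "drive_tool", "kwargs": {"squeeze": 35, "targets": [{"dx": 0,"dy": 0,"dz": 0,"yaw": 0,"fingers": 0.96}]}}

```text
clock: 11.7
position: [0.4885, -0.0928, 0.1543]
tool_rot: [3.141, -0.0, 1.469]
force: [0.2, 0.2, -2.0]
grip_width: 0.0036
finger_force: 70.6
```

{"fn": "drive_tool", "kwargs": {"squeeze": 35, "targets": [{"dx": 0,"dy": 0,"dz": 0,"yaw": 0,"fingers": 0.95}]}}

```text
clock: 11.8
position: [0.4885, -0.0928, 0.1543]
tool_rot: [3.142, -0.0, 1.469]
force: [0.9, 0.4, -2.8]
grip_width: 0.0047
finger_force: 32.7
```

{"fn": "drive_tool", "kwargs": {"squeeze": 35, "targets": [{"dx": 0,"dy": 0,"dz": 0,"yaw": 0,"fingers": 1},{"dx": 0,"dy": 0,"dz": 0,"yaw": 0,"fingers": 1},{"dx": 0,"dy": 0,"dz": 0,"yaw": 0,"fingers": 1}]}}

```text
clock: 12.1
position: [0.4885, -0.0928, 0.1543]
tool_rot: [3.142, -0.0, 1.469]
force: [1.6, 2.8, -1.5]
grip_width: 0.0043
finger_force: 34.2
```

{"fn": "drive_tool", "kwargs": {"squeeze": 35, "targets": [{"dx": 0.01,"dy": 0,"dz": -0.08,"yaw": 0,"fingers": 1},{"dx": 0.02,"dy": 0,"dz": -0.08,"yaw": 0,"fingers": 1},{"dx": 0.03,"dy": 0,"dz": -0.08,"yaw": 0,"fingers": 1},{"dx": 0.04,"dy": 0,"dz": -0.08,"yaw": 0,"fingers": 1},{"dx": 0.04,"dy": 0,"dz": -0.08,"yaw": 0,"fingers": 1},{"dx": 0.04,"dy": 0,"dz": -0.08,"yaw": 0,"fingers": 1},{"dx": 0.05,"dy": 0,"dz": -0.08,"yaw": 0,"fingers": 1},{"dx": 0,"dy": 0,"dz": 0,"yaw": 0,"fingers": 1}]}}

```text
clock: 12.9
position: [0.4913, -0.0693, 0.2113]
tool_rot: [3.14, -0.001, 1.47]
force: [0.5, 0.7, -5.5]
grip_width: 0.0047
finger_force: 34.1
```

```bash
python3 -c "
from h import *
im=grab_frame('top'); im2=grab_frame('scene'); cv2.imwrite('pics/m6.png',np.hstack([cv2.resize(im[80:300,170:400],(400,383)),cv2.resize(im2[100:300,130:340],(400,383))]))
rel([.4885,-.092,.155],84.2)"
```

```text
t 13.0 pos [ 0.4909 -0.0697  0.2104] yaw 84.19 w 0.0049 gf 34.2 F [ 1.6  1.6 -3.7] M [ 0.42  0.05 -0.06] q [-0.4   0.39  0.55  1.98 -0.27  0.84  0.2 ]
rel (x0.1m): [-0.224 -0.001  0.554] yaw -0.00015760427222757142
```

View pics/m6.png

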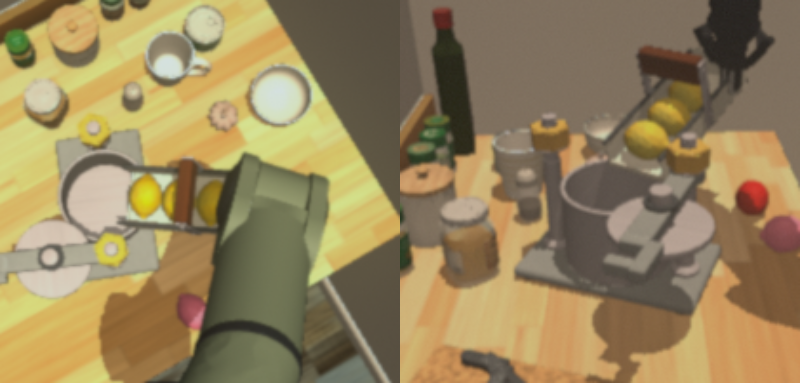

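{"fn": "drive_tool", "kwargs": {"targets": [{"dx": 0.05,"dy": 0,"dz": -0.07,"yaw": 0,"fingers": 1},{"dx": 0.05,"dy": 0,"dz": -0.07,"yaw": 0,"fingers": 1},{"dx": 0.06,"dy": 0,"dz": -0.07,"yaw": 0,"fingers": 1},{"dx": 0.06,"dy": 0,"dz": -0.07,"yaw": 0,"fingers": 1},{"dx": 0.06,"dy": 0,"dz": -0.07,"yaw": 0,"fingers": 1},{"dx": 0.06,"dy": 0,"dz": -0.05,"yaw": 0,"fingers": 1},{"dx": 0.06,"dy": 0,"dz": -0.05,"yaw": 0,"fingers": 1},{"dx": 0.06,"dy": 0,"dz": -0.05,"yaw": 0,"fingers": 1},{"dx": 0.06,"dy": 0,"dz": -0.05,"yaw": 0,"fingers": 1},{"dx": 0,"dy": 0,"dz": 0,"yaw": 0,"fingers": 1},{"dx": 0,"dy": 0,"dz": 0,"yaw": 0,"fingers": 1},{"dx": 0,"dy": 0,"dz": 0,"yaw": 0,"fingers": 1}]}}

```text
clock: 14.2
position: [0.496, -0.0185, 0.2653]
tool_rot: [3.142, -0.0, 1.469]
force: [0.3, -0.6, -1.9]
grip_width: 0.0041
finger_force: 35.3
```

```bash
python3 -c "
from h import *
im=grab_frame('top'); im2=grab_frame('scene'); cv2.imwrite('pics/m7.png',np.hstack([cv2.resize(im[80:300,170:400],(400,383)),cv2.resize(im2[100:300,130:340],(400,383))]))
rel([.4885,-.092,.155],84.2)"
```

```text
t 14.3 pos [ 0.496  -0.0185  0.2652] yaw 84.13 w 0.0045 gf 35.4 F [-0.7  0.1 -2.9] M [0.03 0.06 0.  ] q [-0.54  0.32  0.58  1.91 -0.21  0.97  0.03]
rel (x0.1m): [-0.738  0.     1.102] yaw -0.0007382280953341555
```

View pics/m7.png

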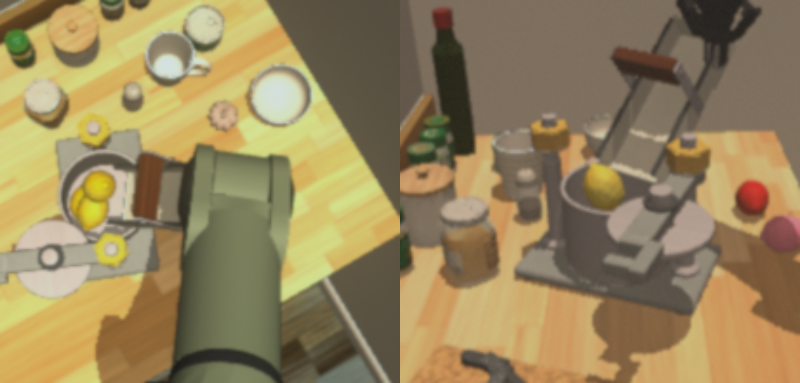

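{"fn": "drive_tool", "kwargs": {"targets": [{"dx": 0,"dy": 0,"dz": -0.15,"yaw": 0,"fingers": 1},{"dx": -0.05,"dy": 0,"dz": -0.25,"yaw": 0,"fingers": 1},{"dx": -0.1,"dy": 0,"dz": -0.25,"yaw": 0,"fingers": 1},{"dx": -0.15,"dy": 0.05,"dz": -0.15,"yaw": 0,"fingers": 1},{"dx": -0.2,"dy": 0.1,"dz": 0,"yaw": 0,"fingers": 1},{"dx": -0.2,"dy": 0.15,"dz": 0,"yaw": 0,"fingers": 1},{"dx": -0.2,"dy": 0.15,"dz": 0,"yaw": 0,"fingers": 1},{"dx": -0.2,"dy": 0.15,"dz": 0,"yaw": 0,"fingers": 1},{"dx": -0.17,"dy": 0.15,"dz": 0,"yaw": 0,"fingers": 1},{"dx": -0.1,"dy": 0.08,"dz": 0,"yaw": 0,"fingers": 1},{"dx": -0.05,"dy": 0.05,"dz": 0.1,"yaw": 0,"fingers": 1},{"dx": 0,"dy": 0,"dz": 0.2,"yaw": 0,"fingers": 1},{"dx": 0,"dy": 0,"dz": 0.3,"yaw": 0,"fingers": 1},{"dx": 0,"dy": 0,"dz": 0.3,"yaw": 0,"fingers": 1},{"dx": 0,"dy": 0,"dz": 0.3,"yaw": 0,"fingers": 1},{"dx": 0,"dy": 0,"dz": 0.2,"yaw": 0,"fingers": 1},{"dx": 0,"dy": 0,"dz": 0.2,"yaw": 0,"fingers": 1},{"dx": 0,"dy": 0,"dz": 0.1,"yaw": 0,"fingers": 1},{"dx": 0,"dy": 0,"dz": 0,"yaw": 0,"fingers": 1}]}}

```text
clock: 16.2
position: [0.5684, -0.1679, 0.1741]
tool_rot: [-3.139, -0.0, 1.469]
force: [-1.0, -0.7, -2.4]
grip_width: 0.0043
finger_force: 35.4
```

```bash
python3 -c "
from h import *
im=grab_frame('top'); im2=grab_frame('scene'); cv2.imwrite('pics/m8.png',np.hstack([cv2.resize(im[80:300,170:400],(400,383)),cv2.resize(im2[100:300,130:340],(400,383))]))
rel([.4885,-.092,.155],84.2)"
```

```text
t 16.3 pos [ 0.5693 -0.1685  0.1759] yaw 84.17 w 0.0043 gf 35.3 F [ 0.3 -0.3 -3.4] M [-0.22  0.17  0.  ] q [-0.18  0.6   0.54  1.76 -0.39  0.89  0.43]
rel (x0.1m): [ 0.679 -0.881  0.209] yaw -0.00034606636107210105
```

View pics/m8.png

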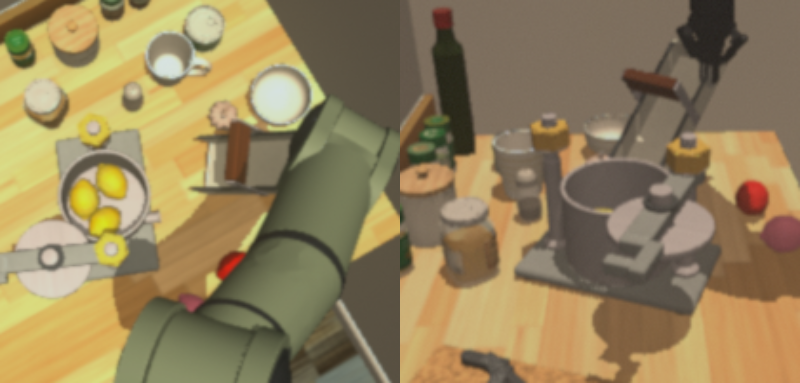

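{"fn": "drive_tool", "kwargs": {"targets": [{"dx": 0,"dy": -0.1,"dz": 0,"yaw": 0,"fingers": 1},{"dx": 0,"dy": -0.1,"dz": 0,"yaw": 0,"fingers": 1},{"dx": 0,"dy": 0,"dz": 0.1,"yaw": 0,"fingers": 1},{"dx": 0,"dy": 0,"dz": 0.1,"yaw": 0,"fingers": 1},{"dx": -0.1,"dy": 0,"dz": 0.09,"yaw": 0,"fingers": 1},{"dx": -0.1,"dy": 0,"dz": 0.09,"yaw": 0,"fingers": 1},{"dx": -0.1,"dy": 0,"dz": 0.09,"yaw": 0,"fingers": 1},{"dx": -0.1,"dy": 0,"dz": 0.09,"yaw": 0,"fingers": 1},{"dx": -0.07,"dy": 0,"dz": 0.115,"yaw": 0,"fingers": 1},{"dx": -0.07,"dy": 0,"dz": 0.115,"yaw": 0,"fingers": 1},{"dx": -0.07,"dy": 0,"dz": 0.115,"yaw": 0,"fingers": 1},{"dx": -0.07,"dy": 0,"dz": 0.115,"yaw": 0,"fingers": 1},{"dx": -0.04,"dy": 0,"dz": 0.13,"yaw": 0,"fingers": 1},{"dx": -0.04,"dy": 0,"dz": 0.13,"yaw": 0,"fingers": 1},{"dx": -0.04,"dy": 0,"dz": 0.1,"yaw": 0,"fingers": 1},{"dx": 0,"dy": 0,"dz": 0,"yaw": 0,"fingers": 1},{"dx": 0,"dy": 0,"dz": 0,"yaw": 0,"fingers": 1}]}}

```text
clock: 18.0
position: [0.541, -0.2458, 0.0371]
tool_rot: [-3.141, -0.0, 1.469]
force: [1.0, 0.1, -3.1]
grip_width: 0.0042
finger_force: 34.0
```

```bash
python3 -c "
from h import *
im=grab_frame('top'); im2,p=shot('w9'); cv2.imwrite('pics/m9.png',np.hstack([cv2.resize(im[80:300,170:400],(400,383)),cv2.resize(im2,(400,383))]))
rel([.4885,-.092,.155],84.2)"
```

```text
t 18.1 pos [ 0.5411 -0.2459  0.0375] yaw 84.19 w 0.0042 gf 34.0 F [-0.8  0.5 -3.6] M [-0.24  0.18  0.01] q [ 0.05  0.79  0.41  1.83 -0.49  0.63  0.66]
rel (x0.1m): [ 1.477 -0.679 -1.175] yaw -6.468179596671082e-05
```

View pics/m9.png

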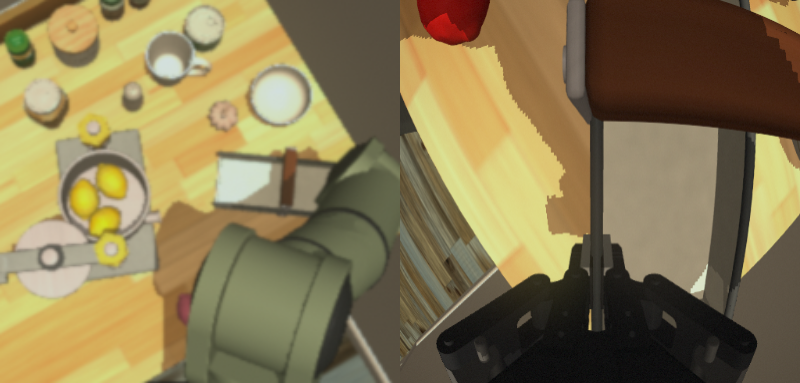

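{"fn": "drive_tool", "kwargs": {"targets": [{"dx": 0,"dy": 0,"dz": 0.07,"yaw": 0,"fingers": 1},{"dx": 0,"dy": 0,"dz": 0.07,"yaw": 0,"fingers": 1},{"dx": 0,"dy": 0,"dz": 0.06,"yaw": 0,"fingers": 1},{"dx": 0,"dy": 0,"dz": 0.03,"yaw": 0,"fingers": 1},{"dx": 0,"dy": 0,"dz": 0,"yaw": 0,"fingers": 1},{"dx": 0,"dy": 0,"dz": 0,"yaw": 0,"fingers": 0.9},{"dx": 0,"dy": 0,"dz": 0,"yaw": 0,"fingers": 0.7},{"dx": 0,"dy": 0,"dz": 0,"yaw": 0,"fingers": 0.6},{"dx": 0,"dy": 0,"dz": 0,"yaw": 0,"fingers": 0.6},{"dx": 0,"dy": 0,"dz": -0.15,"yaw": 0,"fingers": 0.6},{"dx": 0,"dy": 0,"dz": -0.3,"yaw": 0,"fingers": 0.6},{"dx": 0,"dy": 0,"dz": -0.4,"yaw": 0,"fingers": 0.6},{"dx": 0,"dy": 0,"dz": -0.4,"yaw": 0,"fingers": 0.6},{"dx": 0,"dy": 0,"dz": -0.4,"yaw": 0,"fingers": 0.6},{"dx": 0,"dy": 0,"dz": -0.4,"yaw": 0,"fingers": 0.6},{"dx": 0,"dy": 0,"dz": -0.4,"yaw": 0,"fingers": 0.6}]}}

```text
clock: 19.7
position: [0.5406, -0.2461, 0.2621]
tool_rot: [3.141, 0.0, 1.468]
force: [0.2, 0.1, 0.2]
grip_width: 0.0342
finger_force: 0.0
```

{"fn": "drive_tool", "kwargs": {"targets": [{"dx": 0,"dy": 0,"dz": -0.4,"yaw": 0,"fingers": 1},{"dx": 0.3886,"dy": -0.1686,"dz": 0,"yaw": 0,"fingers": 1},{"dx": 0.3886,"dy": -0.1686,"dz": 0,"yaw": 0,"fingers": 1},{"dx": 0.3886,"dy": -0.1686,"dz": 0,"yaw": 0,"fingers": 1},{"dx": 0.3886,"dy": -0.1686,"dz": 0,"yaw": 0,"fingers": 1},{"dx": 0.3886,"dy": -0.1686,"dz": 0,"yaw": 0,"fingers": 1},{"dx": 0.3886,"dy": -0.1686,"dz": 0,"yaw": 0,"fingers": 1},{"dx": 0.3886,"dy": -0.1686,"dz": 0,"yaw": 0,"fingers": 1},{"dx": 0.3886,"dy": -0.1686,"dz": 0,"yaw": 0,"fingers": 1},{"dx": 0.3886,"dy": -0.1686,"dz": 0,"yaw": 0,"fingers": 1},{"dx": 0.3886,"dy": -0.1686,"dz": 0,"yaw": 0,"fingers": 1},{"dx": 0.3886,"dy": -0.1686,"dz": 0,"yaw": 0,"fingers": 1},{"dx": 0.3886,"dy": -0.1686,"dz": 0,"yaw": 0,"fingers": 1},{"dx": 0.3886,"dy": -0.1686,"dz": 0,"yaw": 0,"fingers": 1},{"dx": 0.3886,"dy": -0.1686,"dz": 0,"yaw": 0,"fingers": 1},{"dx": 0,"dy": 0,"dz": 0,"yaw": 0,"fingers": 1}]}}

```text
clock: 21.3
position: [0.3593, 0.3235, 0.2997]
tool_rot: [-3.141, -0.001, 1.475]
force: [0.8, -1.5, -0.0]
grip_width: 0.0001
finger_force: 0.0
```

```bash
python3 -c "
from h import *
im=grab_frame('top'); cv2.imwrite('pics/t10.png',im); cv2.imwrite('pics/t10c.png',cv2.resize(im[100:280,110:390],None,fx=2.8,fy=2.8))
rel([.3613,.319,.172],84.2)"
```

```text
t 21.4 pos [0.3605 0.3207 0.2997] yaw 84.35 w -0.0 gf 0.0 F [ 0.1 -1.3  0.3] M [-0.06 -0.04 -0.02] q [-1.16  0.23  0.37  1.89 -0.09  1.04 -0.85]
rel (x0.1m): [-0.017  0.009  1.277] yaw 0.0017184007577144358
```

View pics/t10c.png

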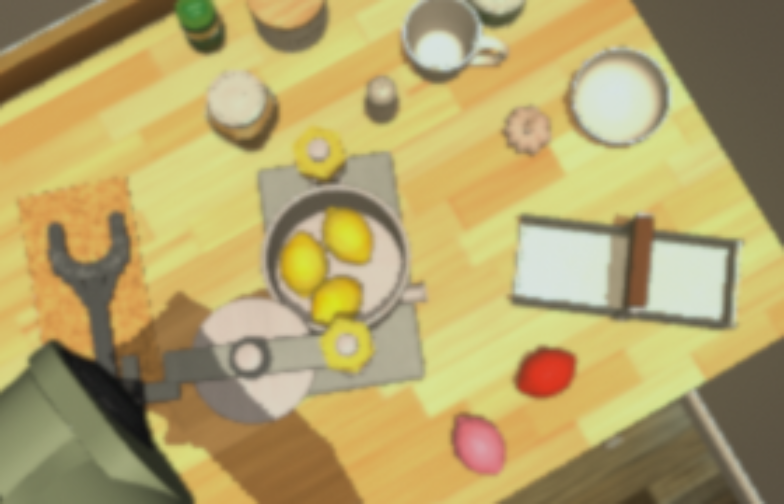

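```bash
python3 -c "
import numpy as np
y=np.radians(84.3);R=.2103
a=np.radians(np.linspace(118,29,20))
P=np.c_[np.cos(a),np.sin(a)]*R; d=np.diff(P,axis=0)*10
print(np.c_[d@[np.cos(y),np.sin(y)],d@[np.sin(y),-np.cos(y)]].round(3).tolist())"
```

```text
[[0.089, 0.147], [0.077, 0.154], [0.064, 0.159], [0.051, 0.164], [0.038, 0.168], [0.024, 0.17], [0.01, 0.172], [-0.004, 0.172], [-0.018, 0.171], [-0.032, 0.169], [-0.046, 0.166], [-0.059, 0.161], [-0.072, 0.156], [-0.085, 0.15], [-0.097, 0.142], [-0.108, 0.134], [-0.119, 0.124], [-0.128, 0.114], [-0.137, 0.104]]
```

{"fn": "drive_tool", "kwargs": {"targets": [{"dx": 0,"dy": 0,"dz": 0.3,"yaw": 0,"fingers": 1},{"dx": 0,"dy": 0,"dz": 0.4,"yaw": 0,"fingers": 1},{"dx": 0,"dy": 0,"dz": 0.4,"yaw": 0,"fingers": 1},{"dx": 0,"dy": 0,"dz": 0.177,"yaw": 0,"fingers": 1},{"dx": 0,"dy": 0,"dz": 0,"yaw": 0,"fingers": 1}]}}

```text
clock: 21.85
position: [0.3613, 0.3173, 0.1704]
tool_rot: [-3.14, 0.003, 1.467]
force: [0.5, -0.3, 0.9]
grip_width: 0.0002
finger_force: 0.0
```

{"fn": "drive_tool", "kwargs": {"targets": [{"dx": 0.09,"dy": 0.147,"dz": 0,"yaw": 0,"fingers": 1},{"dx": 0.077,"dy": 0.154,"dz": 0,"yaw": 0,"fingers": 1},{"dx": 0.064,"dy": 0.159,"dz": 0,"yaw": 0,"fingers": 1},{"dx": 0.051,"dy": 0.164,"dz": 0,"yaw": 0,"fingers": 1},{"dx": 0.038,"dy": 0.168,"dz": 0,"yaw": 0,"fingers": 1},{"dx": 0.024,"dy": 0.17,"dz": 0,"yaw": 0,"fingers": 1},{"dx": 0.01,"dy": 0.172,"dz": 0,"yaw": 0,"fingers": 1},{"dx": -0.004,"dy": 0.172,"dz": 0,"yaw": 0,"fingers": 1},{"dx": -0.018,"dy": 0.171,"dz": 0,"yaw": 0,"fingers": 1},{"dx": -0.032,"dy": 0.169,"dz": 0,"yaw": 0,"fingers": 1},{"dx": -0.046,"dy": 0.166,"dz": 0,"yaw": 0,"fingers": 1},{"dx": -0.059,"dy": 0.161,"dz": 0,"yaw": 0,"fingers": 1},{"dx": -0.072,"dy": 0.156,"dz": 0,"yaw": 0,"fingers": 1},{"dx": -0.085,"dy": 0.15,"dz": 0,"yaw": 0,"fingers": 1},{"dx": -0.097,"dy": 0.142,"dz": 0,"yaw": 0,"fingers": 1},{"dx": -0.108,"dy": 0.134,"dz": 0,"yaw": 0,"fingers": 1},{"dx": -0.119,"dy": 0.124,"dz": 0,"yaw": 0,"fingers": 1},{"dx": -0.128,"dy": 0.114,"dz": 0,"yaw": 0,"fingers": 1},{"dx": -0.137,"dy": 0.104,"dz": 0,"yaw": 0,"fingers": 1},{"dx": 0,"dy": 0,"dz": 0,"yaw": 0,"fingers": 1}]}}

```text
clock: 23.85
position: [0.6458, 0.2314, 0.1717]
tool_rot: [3.14, 0.001, 1.466]
force: [-0.0, 0.1, -0.2]
grip_width: -0.0001
finger_force: 0.0
```

```bash
python3 -c "
from h import *
im=grab_frame('top'); cv2.imwrite('pics/t11.png',im)
rel([.655,.211,.172],84.2)"
```

```text
t 23.9 pos [0.6451 0.2331 0.1717] yaw 84.04 w -0.0001 gf 0.0 F [-0.6 -0.5 -0.4] M [0.07 0.04 0.05] q [-0.62  0.7   0.31  1.49 -0.24  0.99 -0.35]
rel (x0.1m): [-0.209  0.121 -0.003] yaw -0.0018138215564072703
```

{"fn": "drive_tool", "kwargs": {"targets": [{"dx": -0.06,"dy": 0.04,"dz": 0,"yaw": 0,"fingers": 1},{"dx": -0.06,"dy": 0.03,"dz": 0,"yaw": 0,"fingers": 1},{"dx": -0.05,"dy": 0.02,"dz": 0,"yaw": 0,"fingers": 1},{"dx": -0.04,"dy": 0.01,"dz": 0,"yaw": 0,"fingers": 1},{"dx": 0,"dy": 0,"dz": 0,"yaw": 0,"fingers": 1}]}}

```text
clock: 24.4
position: [0.6524, 0.2125, 0.1719]
tool_rot: [3.141, -0.0, 1.468]
force: [-0.0, 1.1, -0.2]
grip_width: 0.0002
finger_force: 0.5
```

{"fn": "drive_tool", "kwargs": {"targets": [{"dx": -0.03,"dy": 0.01,"dz": 0,"yaw": 0,"fingers": 1},{"dx": -0.03,"dy": 0.01,"dz": 0,"yaw": 0,"fingers": 1},{"dx": 0,"dy": 0,"dz": 0,"yaw": 0,"fingers": 1}]}}

```text
clock: 24.7
position: [0.6525, 0.2115, 0.1719]
tool_rot: [-3.14, -0.006, 1.472]
force: [-3.0, 21.5, 1.7]
grip_width: -0.0
finger_force: 11.0
```

{"fn": "drive_tool", "kwargs": {"targets": [{"dx": 0.1,"dy": 0,"dz": 0,"yaw": 0,"fingers": 1},{"dx": 0.3,"dy": 0,"dz": -0.2,"yaw": 0,"fingers": 1},{"dx": 0.3,"dy": 0,"dz": -0.4,"yaw": 0,"fingers": 0.8},{"dx": 0,"dy": 0,"dz": -0.4,"yaw": 0,"fingers": 0.5},{"dx": 0,"dy": 0,"dz": -0.4,"yaw": 0,"fingers": 0},{"dx": 0,"dy": -0.4,"dz": 0,"yaw": 0,"fingers": 0},{"dx": 0,"dy": -0.4,"dz": 0,"yaw": 0,"fingers": 0},{"dx": 0,"dy": -0.4,"dz": 0,"yaw": 0,"fingers": 0},{"dx": 0,"dy": -0.4,"dz": 0,"yaw": 0,"fingers": 0},{"dx": 0,"dy": -0.4,"dz": 0,"yaw": 0,"fingers": 0},{"dx": 0,"dy": 0,"dz": 0,"yaw": 0,"fingers": 0}]}}

```text
clock: 25.8
position: [0.4576, 0.2974, 0.312]
tool_rot: [-3.14, -0.0, 1.472]
force: [1.2, -0.2, 0.6]
grip_width: 0.0854
finger_force: 0.0
```

```bash
python3 -c "
from h import *
im=grab_frame('top'); cv2.imwrite('pics/t12.png',im); cv2.imwrite('pics/t12c.png',cv2.resize(im[130:250,110:280],None,fx=4.6,fy=4.6,interpolation=cv2.INTER_CUBIC))
rel([.655,.211,.172],84.2)"
```

```text
t 25.9 pos [0.4599 0.297  0.3122] yaw 84.29 w 0.0854 gf 0.0 F [0.3 0.3 0.5] M [-0.02 -0.11 -0.01] q [-0.95  0.33  0.35  1.72 -0.12  1.11 -0.66]
rel (x0.1m): [-0.662  2.027  1.402] yaw 0.0009620671754349688
```

View pics/t12c.png

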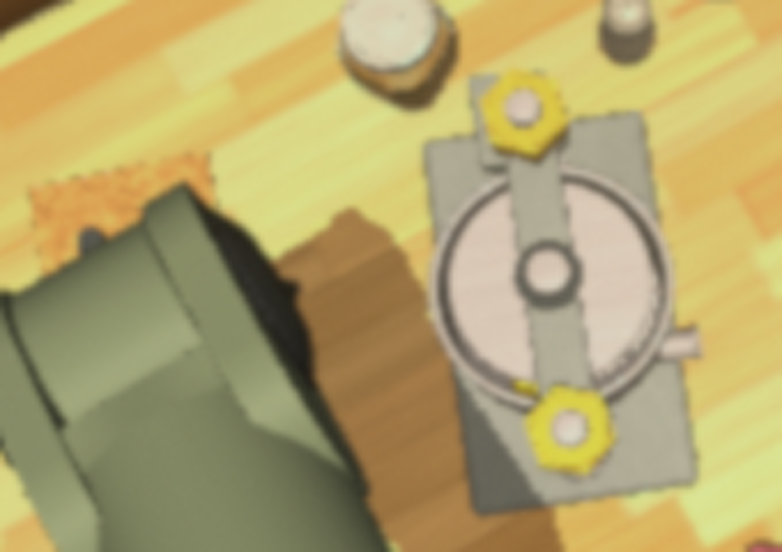

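The head is shut with its notch round the far column, and all the lemons are under the plate. Next I measure the nuts.

{"fn": "drive_tool", "kwargs": {"squeeze": 20, "targets": [{"dx": -0.3,"dy": 0.03,"dz": 0,"yaw": 0,"fingers": 0},{"dx": -0.4,"dy": 0.045,"dz": 0,"yaw": 0,"fingers": 0},{"dx": -0.4,"dy": 0.045,"dz": 0,"yaw": 0,"fingers": 0},{"dx": -0.4,"dy": 0.045,"dz": 0,"yaw": 0,"fingers": 0},{"dx": -0.13,"dy": 0,"dz": 0,"yaw": 0,"fingers": 0},{"dx": 0,"dy": 0,"dz": 0,"yaw": 0,"fingers": 0},{"dx": 0,"dy": 0,"dz": 0,"yaw": 0,"fingers": 0}]}}

```text
clock: 26.55
position: [0.4618, 0.1334, 0.3116]
tool_rot: [3.141, 0.0, 1.469]
force: [0.8, 0.4, -0.5]
grip_width: 0.0852
finger_force: 0.0
```

```bash
cat >> h.py <<'E'
def nut(im,pose,ztop=.213):
    "centre and flat angle (deg mod 60) of the yellow nut nearest the picture's middle, from its top face contour"
    hsv=cv2.cvtColor(im,cv2.COLOR_BGR2HSV)
    m=((hsv[...,0]>17)&(hsv[...,0]<35)&(hsv[...,1]>120)&(hsv[...,2]>70)).astype(np.uint8)
    m=cv2.morphologyEx(m,cv2.MORPH_CLOSE,np.ones((3,3)))
    cs,_=cv2.findContours(m,cv2.RETR_EXTERNAL,cv2.CHAIN_APPROX_NONE)
    res=[]
    for c in cs:
        if cv2.contourArea(c)<300: continue
        P=np.array([onz('wrist',q,ztop,pose)[:2] for q in cv2.convexHull(c)[:,0,:].astype(float)])
        (cx,cy),r=cv2.minEnclosingCircle(P.astype(np.float32))
        a=np.arctan2(P[:,1]-cy,P[:,0]-cx)
        # edges: length-weighted 6-fold mean of the edge directions
        e=np.roll(P,-1,0)-P; w=np.hypot(*e.T); t=np.arctan2(e[:,1],e[:,0])
        ph=np.angle((w**2*np.exp(6j*t)).sum())/6
        u,v=c[:,0,:].mean(0)
        print('nut',round(cx,4),round(cy,4),'r',round(r,4),'flat dir deg mod60',round(np.degrees(ph)%60,1),'coh',round(abs((w**2*np.exp(6j*t)).sum())/(w**2).sum(),2),'px',u.round(),v.round(),'area',cv2.contourArea(c))
E
python3 -c "
from h import *
im,p=shot('w13')
nut(im,p); print(pix('wrist',[.46,.1333,.229],p)); rel([.46,.1333,.31],84.2)"
```

```text
nut 0.4287 0.0455 r 0.0867 flat dir deg mod60 0.9 coh 0.68 px 224.0 266.0 area 4102.0
nut 0.5867 0.0818 r 0.0449 flat dir deg mod60 59.4 coh 0.36 px 381.0 234.0 area 2095.0
nut 0.6534 0.0727 r 0.0909 flat dir deg mod60 56.4 coh 0.87 px 433.0 220.0 area 2197.5
nut 0.4908 0.113 r 0.0644 flat dir deg mod60 19.2 coh 0.75 px 281.0 209.0 area 4444.0
nut 0.2149 0.2077 r 0.0271 flat dir deg mod60 5.2 coh 0.39 px 7.0 154.0 area 305.5
nut 0.6992 0.1121 r 0.1054 flat dir deg mod60 18.7 coh 0.53 px 479.0 170.0 area 3470.5
nut 0.6243 0.213 r 0.0207 flat dir deg mod60 56.3 coh 0.69 px 423.0 93.0 area 418.5
nut 0.744 0.2119 r 0.0298 flat dir deg mod60 24.8 coh 0.67 px 504.0 99.0 area 549.5
nut 0.6945 0.2575 r 0.026 flat dir deg mod60 10.1 coh 0.2 px 477.0 55.0 area 328.0
nut 0.6622 0.2932 r 0.0269 flat dir deg mod60 8.0 coh 0.57 px 447.0 13.0 area 708.0
nut 0.6046 0.2725 r 0.029 flat dir deg mod60 58.4 coh 0.93 px 405.0 27.0 area 905.5
nut 0.4794 0.2675 r 0.0838 flat dir deg mod60 58.6 coh 0.7 px 257.0 45.0 area 9289.5
nut 0.3301 0.2808 r 0.1525 flat dir deg mod60 43.4 coh 0.67 px 100.0 80.0 area 19935.0
[248.10835179 201.72657379]
t 26.6 pos [0.4617 0.1338 0.3115] yaw 84.21 w 0.0853 gf 0.0 F [-0.4  1.2 -0.4] M [ 0.05 -0.02  0.03] q [-0.76  0.21  0.42  1.88 -0.1   1.07 -0.4 ]
rel (x0.1m): [-0.007 -0.016  0.015] yaw 7.074444286274684e-05
```

```bash
python3 -c "
from h import *
im=cv2.imread('pics/w13.png'); h=cv2.cvtColor(im,cv2.COLOR_BGR2HSV)
print([tuple(map(int,h[201,c])) for c in range(190,312,5)])
print([tuple(map(int,h[r,248])) for r in range(145,262,5)])"
```

```text
[(16, 156, 121), (16, 156, 119), (16, 158, 118), (15, 156, 116), (16, 157, 122), (16, 160, 118), (16, 157, 115), (18, 180, 132), (19, 181, 135), (18, 178, 132), (18, 115, 118), (17, 51, 106), (14, 54, 108), (15, 56, 109), (16, 52, 113), (11, 48, 100), (18, 177, 138), (18, 181, 138), (18, 182, 129), (23, 127, 181), (15, 52, 89), (17, 54, 90), (24, 66, 58), (19, 61, 59), (15, 52, 107)]
[(16, 48, 90), (16, 57, 67), (14, 56, 59), (20, 175, 70), (19, 180, 133), (19, 191, 136), (18, 181, 137), (19, 186, 136), (13, 53, 86), (16, 51, 106), (14, 50, 107), (16, 53, 106), (17, 56, 105), (19, 178, 135), (18, 178, 133), (19, 182, 129), (30, 95, 182), (30, 94, 182), (29, 97, 181), (33, 94, 188), (30, 97, 182), (26, 109, 182), (24, 123, 182), (23, 124, 183)]
```

```bash
sed -i 's/(hsv\[...,1\]>120)&(hsv\[...,2\]>70)/(hsv[...,1]>168)\&(hsv[...,2]>100)/' h.py; python3 -c "
from h import *
im=cv2.imread('pics/w13.png')
p=(np.array([.4617,.1338,.3115]),np.array([3.1415,0,np.radians(84.21)]))
nut(im,p)"
```

```text
nut 0.4642 0.1367 r 0.0283 flat dir deg mod60 21.7 coh 0.98 px 253.0 192.0 area 2752.0
nut 0.6603 0.1678 r 0.028 flat dir deg mod60 15.9 coh 0.93 px 453.0 140.0 area 1033.5
```

{"fn": "drive_tool", "kwargs": {"targets": [{"dx": 0,"dy": 0,"dz": 0,"yaw": -0.0933,"fingers": 0},{"dx": 0,"dy": 0,"dz": 0,"yaw": -0.0933,"fingers": 0},{"dx": 0,"dy": 0,"dz": 0,"yaw": -0.0933,"fingers": 0},{"dx": 0,"dy": 0,"dz": 0,"yaw": -0.0933,"fingers": 0},{"dx": 0,"dy": 0,"dz": 0,"yaw": -0.0933,"fingers": 0},{"dx": 0,"dy": 0,"dz": 0,"yaw": -0.0933,"fingers": 0},{"dx": 0,"dy": 0,"dz": 0,"yaw": -0.0933,"fingers": 0},{"dx": 0,"dy": 0,"dz": 0,"yaw": -0.0933,"fingers": 0},{"dx": 0,"dy": 0,"dz": 0,"yaw": -0.0933,"fingers": 0},{"dx": 0,"dy": 0,"dz": 0,"yaw": -0.0933,"fingers": 0},{"dx": 0,"dy": 0,"dz": 0,"yaw": -0.0933,"fingers": 0},{"dx": 0,"dy": 0,"dz": 0,"yaw": -0.0933,"fingers": 0},{"dx": 0,"dy": 0,"dz": 0,"yaw": -0.0933,"fingers": 0},{"dx": 0,"dy": 0,"dz": 0,"yaw": -0.0933,"fingers": 0},{"dx": 0,"dy": 0,"dz": 0,"yaw": 0,"fingers": 0},{"dx": 0,"dy": 0,"dz": 0,"yaw": 0,"fingers": 0}]}}

```text
clock: 28.2
position: [0.4615, 0.1335, 0.3114]
tool_rot: [3.142, -0.0, -2.766]
force: [-0.3, -0.8, 0.2]
grip_width: 0.0858
finger_force: 0.0
```

```bash
python3 -c "
from h import *
im,p=shot('w14')
nut(im,p); rel([.462,.135,.185],201.7)"
```

```text
nut 0.4645 0.1353 r 0.028 flat dir deg mod60 21.9 coh 0.97 px 254.0 199.0 area 2672.5
t 28.2 pos [0.4614 0.1334 0.3115] yaw -158.5 w 0.0857 gf 0.0 F [-0.4  0.2  0.4] M [-0.   -0.01  0.01] q [-0.51  0.2   0.12  1.87 -0.03  1.07  1.57]
rel (x0.1m): [-0.011  0.013  1.265] yaw -0.0021976515304136988
```

{"fn": "drive_tool", "kwargs": {"squeeze": 20, "targets": [{"dx": -0.034,"dy": 0.015,"dz": 0.3,"yaw": 0,"fingers": 0},{"dx": 0,"dy": 0,"dz": 0.35,"yaw": 0,"fingers": 0},{"dx": 0,"dy": 0,"dz": 0.35,"yaw": 0,"fingers": 0},{"dx": 0,"dy": 0,"dz": 0.2,"yaw": 0,"fingers": 0},{"dx": 0,"dy": 0,"dz": 0.065,"yaw": 0,"fingers": 0},{"dx": 0,"dy": 0,"dz": 0,"yaw": 0,"fingers": 0.3},{"dx": 0,"dy": 0,"dz": 0,"yaw": 0,"fingers": 0.6},{"dx": 0,"dy": 0,"dz": 0,"yaw": 0,"fingers": 0.6},{"dx": 0,"dy": 0,"dz": 0,"yaw": 0,"fingers": 0.6},{"dx": 0,"dy": 0,"dz": 0,"yaw": 0,"fingers": 0.6}]}}

```text
clock: 29.25
position: [0.4643, 0.1368, 0.1866]
tool_rot: [3.14, 0.002, -2.762]
force: [-5.0, 5.3, 9.1]
grip_width: 0.0499
finger_force: 19.2
```

```bash
python3 -c "
from h import *
rel([.464,.136,.185],201.7)"
```

```text
t 29.2 pos [0.4643 0.1368 0.1866] yaw -158.27 w 0.0499 gf 19.2 F [-5.   5.3  9.1] M [ 1.35  1.16 -0.13] q [-0.49  0.36  0.1   2.01 -0.06  0.77  1.6 ]
rel (x0.1m): [ 0.006 -0.007  0.016] yaw 0.0002907439812525404
```

{"fn": "drive_tool", "kwargs": {"targets": [{"dx": 0,"dy": 0.01,"dz": -0.02,"yaw": 0,"fingers": 0.6},{"dx": 0,"dy": 0,"dz": 0,"yaw": 0,"fingers": 0.6},{"dx": 0,"dy": 0,"dz": 0,"yaw": 0.04,"fingers": 0.6},{"dx": 0,"dy": 0,"dz": 0,"yaw": 0.06,"fingers": 0.6},{"dx": 0,"dy": 0,"dz": 0,"yaw": 0.06,"fingers": 0.6}]}}

```text
clock: 29.75
position: [0.4639, 0.1367, 0.1873]
tool_rot: [3.141, 0.001, -3.018]
force: [5.3, 1.5, -19.2]
grip_width: 0.0493
finger_force: 30.6
```

```bash
python3 -c "
from h import *
rel([.464,.136,.185],201.7)"
```

```text
t 29.8 pos [0.4639 0.1367 0.1873] yaw -172.91 w 0.0493 gf 30.6 F [  5.3   1.5 -19.2] M [ 0.5  -1.07  0.07] q [-0.54  0.36  0.17  2.02 -0.09  0.77  1.37]
rel (x0.1m): [ 0.    -0.007  0.023] yaw -0.16231562585976525
```

{"fn": "drive_tool", "kwargs": {"targets": [{"dx": 0,"dy": 0,"dz": 0.012,"yaw": 0.078,"fingers": 0.6},{"dx": 0,"dy": 0,"dz": 0,"yaw": 0.078,"fingers": 0.6},{"dx": 0,"dy": 0,"dz": 0,"yaw": 0.078,"fingers": 0.6},{"dx": 0,"dy": 0,"dz": 0,"yaw": 0.078,"fingers": 0.6},{"dx": 0,"dy": 0,"dz": 0,"yaw": 0.078,"fingers": 0.6},{"dx": 0,"dy": 0,"dz": 0,"yaw": 0.078,"fingers": 0.6},{"dx": 0,"dy": 0,"dz": 0,"yaw": 0.078,"fingers": 0.6},{"dx": 0,"dy": 0,"dz": 0,"yaw": 0.078,"fingers": 0.6},{"dx": 0,"dy": 0,"dz": 0,"yaw": 0.078,"fingers": 0.6}]}}

```text
clock: 30.65
position: [0.4639, 0.1364, 0.187]
tool_rot: [3.14, -0.0, 2.161]
force: [-2.8, -3.2, 5.5]
grip_width: 0.0497
finger_force: 33.5
```

```bash
python3 -c "
from h import *
rel([.464,.136,.185],201.7)"
```

```text
t 30.6 pos [0.4639 0.1364 0.187 ] yaw 123.82 w 0.0497 gf 33.5 F [-2.8 -3.2  5.5] M [-0.53  0.73  0.13] q [-0.75  0.39  0.45  2.03 -0.24  0.77  0.42]
rel (x0.1m): [-0.004 -0.001  0.02 ] yaw -0.8652900564126831
```

{"fn": "drive_tool", "kwargs": {"targets": [{"dx": 0,"dy": 0,"dz": 0,"yaw": 0.06,"fingers": 0.6},{"dx": 0,"dy": 0,"dz": 0,"yaw": 0.06,"fingers": 0.6},{"dx": 0,"dy": 0,"dz": 0,"yaw": 0.03,"fingers": 0.6},{"dx": 0,"dy": 0,"dz": 0,"yaw": 0,"fingers": 0.6}]}}

```text
clock: 31.05
position: [0.4638, 0.1364, 0.1869]
tool_rot: [3.141, -0.0, 1.929]
force: [-3.2, -4.3, 6.8]
grip_width: 0.0495
finger_force: 33.9
```

```bash
python3 -c "
from h import *
rel([.464,.136,.185],201.7)"
```

```text
t 31.1 pos [0.4638 0.1364 0.1869] yaw 110.5 w 0.0495 gf 33.9 F [-3.2 -4.3  6.8] M [-0.67  0.77 -0.14] q [-0.8   0.4   0.51  2.03 -0.28  0.78  0.23]
rel (x0.1m): [-0.004  0.001  0.019] yaw -1.013370063274612
```

{"fn": "drive_tool", "kwargs": {"targets": [{"dx": 0,"dy": 0,"dz": 0,"yaw": 0.03,"fingers": 0.6},{"dx": 0,"dy": 0,"dz": 0,"yaw": 0.02,"fingers": 0.6},{"dx": 0,"dy": 0,"dz": 0,"yaw": 0,"fingers": 0.6}]}}

```text
clock: 31.35
position: [0.4637, 0.1364, 0.1869]
tool_rot: [3.141, -0.001, 1.851]
force: [-3.0, -3.6, 7.3]
grip_width: 0.0496
finger_force: 33.9
```

```bash
python3 -c "
from h import *
rel([.464,.136,.185],201.7)"
```

```text
t 31.4 pos [0.4637 0.1364 0.1869] yaw 106.03 w 0.0496 gf 33.9 F [-3.  -3.6  7.3] M [-0.63  0.82 -0.13] q [-0.81  0.41  0.53  2.03 -0.29  0.78  0.16]
rel (x0.1m): [-0.005  0.001  0.019] yaw -1.0629543106418535
```

{"fn": "drive_tool", "kwargs": {"targets": [{"dx": 0,"dy": 0,"dz": 0,"yaw": 0.03,"fingers": 0.6},{"dx": 0,"dy": 0,"dz": 0,"yaw": 0.01,"fingers": 0.6}]}}

```text
clock: 31.55
position: [0.4637, 0.1364, 0.1869]
tool_rot: [3.141, -0.001, 1.787]
force: [-3.7, -2.6, 8.1]
grip_width: 0.0493
finger_force: 33.8
```

```bash
python3 -c "
from h import *
rel([.464,.136,.185],201.7)"
```

```text
t 31.6 pos [0.4637 0.1364 0.1869] yaw 102.41 w 0.0493 gf 33.8 F [-3.7 -2.6  8.1] M [-0.69  0.83  0.1 ] q [-0.83  0.41  0.54  2.03 -0.3   0.78  0.11]
rel (x0.1m): [-0.004  0.002  0.019] yaw -1.1031697145424277
```

{"fn": "drive_tool", "kwargs": {"targets": [{"dx": 0,"dy": 0,"dz": 0,"yaw": 0.02,"fingers": 0.6}]}}

```text
clock: 31.65
position: [0.4637, 0.1364, 0.1869]
tool_rot: [3.141, -0.001, 1.757]
force: [-3.9, -2.7, 7.5]
grip_width: 0.0495
finger_force: 33.8
```

```bash
python3 -c "
from h import *
rel([.464,.136,.185],201.7)"
```

```text
t 31.6 pos [0.4637 0.1364 0.1869] yaw 100.67 w 0.0495 gf 33.8 F [-3.9 -2.7  7.5] M [-0.66  0.84  0.13] q [-0.83  0.41  0.55  2.03 -0.3   0.78  0.09]
rel (x0.1m): [-0.004  0.002  0.019] yaw -1.1225747029119384
```

{"fn": "drive_tool", "kwargs": {"targets": [{"dx": 0,"dy": 0,"dz": 0,"yaw": 0.02,"fingers": 0.6}]}}

```text
clock: 31.75
position: [0.4637, 0.1364, 0.1869]
tool_rot: [3.141, -0.001, 1.726]
force: [-3.9, -3.5, 7.1]
grip_width: 0.0499
finger_force: 33.8
```

```bash
python3 -c "
from h import *
rel([.464,.136,.185],201.7)"
```

```text
t 31.8 pos [0.4637 0.1364 0.1869] yaw 98.88 w 0.0499 gf 33.8 F [-3.9 -3.5  7.1] M [-0.63  0.79  1.25] q [-0.84  0.41  0.56  2.03 -0.31  0.78  0.06]
rel (x0.1m): [-0.004  0.002  0.019] yaw -1.1424999047331192
```

{"fn": "drive_tool", "kwargs": {"targets": [{"dx": 0,"dy": 0,"dz": 0,"yaw": -0.015,"fingers": 0.6},{"dx": 0,"dy": 0,"dz": 0,"yaw": 0,"fingers": 0.3},{"dx": 0,"dy": 0,"dz": 0,"yaw": 0,"fingers": 0},{"dx": 0,"dy": 0,"dz": 0,"yaw": 0,"fingers": 0},{"dx": 0,"dy": 0,"dz": -0.2,"yaw": 0,"fingers": 0},{"dx": 0,"dy": 0,"dz": -0.35,"yaw": 0,"fingers": 0},{"dx": 0,"dy": 0,"dz": -0.35,"yaw": 0,"fingers": 0},{"dx": 0,"dy": 0,"dz": -0.35,"yaw": 0,"fingers": 0},{"dx": 0,"dy": 0,"dz": 0,"yaw": 0,"fingers": 0},{"dx": 0,"dy": 0,"dz": 0,"yaw": 0,"fingers": 0}]}}

```text
clock: 32.75
position: [0.4637, 0.1367, 0.3114]
tool_rot: [3.14, -0.001, 1.751]
force: [0.6, -0.4, 0.1]
grip_width: 0.0854
finger_force: 0.0
```

```bash
python3 -c "
from h import *
im,p=shot('w15')
nut(im,p); rel([.661,.168,.31],196)"
```

```text
nut 0.6609 0.1669 r 0.028 flat dir deg mod60 15.3 coh 0.94 px 448.0 199.0 area 902.5
nut 0.4642 0.1358 r 0.0284 flat dir deg mod60 40.2 coh 0.99 px 251.0 196.0 area 2728.5
t 32.8 pos [0.4634 0.1366 0.3106] yaw 100.29 w 0.0854 gf 0.0 F [0.3 0.2 0.1] M [0.01 0.04 0.01] q [-0.93  0.24  0.64  1.88 -0.16  1.07 -0.05]
rel (x0.1m): [-0.044  2.001  0.006] yaw -1.0634197148027655
```

{"fn": "drive_tool", "kwargs": {"targets": [{"dx": -0.01,"dy": 0.33,"dz": 0,"yaw": 0,"fingers": 0},{"dx": -0.01,"dy": 0.33,"dz": 0,"yaw": 0,"fingers": 0},{"dx": -0.01,"dy": 0.34,"dz": 0,"yaw": 0,"fingers": 0},{"dx": -0.01,"dy": 0.34,"dz": 0,"yaw": 0,"fingers": 0},{"dx": 0,"dy": 0.33,"dz": 0,"yaw": 0,"fingers": 0},{"dx": 0,"dy": 0.33,"dz": 0,"yaw": 0,"fingers": 0},{"dx": 0,"dy": 0,"dz": 0,"yaw": -0.0886,"fingers": 0},{"dx": 0,"dy": 0,"dz": 0,"yaw": -0.0886,"fingers": 0},{"dx": 0,"dy": 0,"dz": 0,"yaw": -0.0886,"fingers": 0},{"dx": 0,"dy": 0,"dz": 0,"yaw": -0.0886,"fingers": 0},{"dx": 0,"dy": 0,"dz": 0,"yaw": -0.0886,"fingers": 0},{"dx": 0,"dy": 0,"dz": 0,"yaw": -0.0886,"fingers": 0},{"dx": 0,"dy": 0,"dz": 0,"yaw": -0.0886,"fingers": 0},{"dx": 0,"dy": 0,"dz": 0,"yaw": -0.0886,"fingers": 0},{"dx": 0,"dy": 0,"dz": 0,"yaw": -0.0886,"fingers": 0},{"dx": 0,"dy": 0,"dz": 0,"yaw": -0.0886,"fingers": 0},{"dx": 0,"dy": 0,"dz": 0,"yaw": -0.0886,"fingers": 0},{"dx": 0,"dy": 0,"dz": 0,"yaw": -0.0886,"fingers": 0},{"dx": 0,"dy": 0,"dz": 0,"yaw": 0,"fingers": 0},{"dx": 0,"dy": 0,"dz": 0,"yaw": 0,"fingers": 0}]}}

```text
clock: 34.8
position: [0.6609, 0.168, 0.3099]
tool_rot: [3.141, -0.001, -2.867]
force: [-0.2, -0.2, -1.3]
grip_width: 0.0854
finger_force: 0.0
```

```bash
python3 -c "
from h import *
im,p=shot('w16')
nut(im,p); rel([.6605,.167,.185],195.7)"
```

```text
nut 0.6616 0.167 r 0.0284 flat dir deg mod60 15.8 coh 0.98 px 251.0 197.0 area 2754.5
t 34.9 pos [0.661  0.1681 0.3101] yaw -164.27 w 0.0851 gf 0.0 F [-0.6  0.3  0.2] M [0.   0.03 0.01] q [-0.45  0.56  0.19  1.34 -0.11  1.25  1.59]
rel (x0.1m): [ 0.008 -0.009  1.251] yaw 0.0003205059986764051
```

{"fn": "drive_tool", "kwargs": {"squeeze": 20, "targets": [{"dx": 0,"dy": -0.01,"dz": 0.3,"yaw": 0,"fingers": 0},{"dx": 0,"dy": 0,"dz": 0.35,"yaw": 0,"fingers": 0},{"dx": 0,"dy": 0,"dz": 0.35,"yaw": 0,"fingers": 0},{"dx": 0,"dy": 0,"dz": 0.18,"yaw": 0,"fingers": 0},{"dx": 0,"dy": 0,"dz": 0.05,"yaw": 0,"fingers": 0},{"dx": 0,"dy": 0,"dz": 0,"yaw": 0,"fingers": 0.3},{"dx": 0,"dy": 0,"dz": 0,"yaw": 0,"fingers": 0.6},{"dx": 0,"dy": 0,"dz": 0,"yaw": 0,"fingers": 0.6},{"dx": 0,"dy": 0,"dz": 0,"yaw": 0,"fingers": 0.6},{"dx": 0,"dy": 0,"dz": 0,"yaw": 0,"fingers": 0.6}]}}

```text
clock: 35.85
position: [0.6618, 0.1683, 0.1896]
tool_rot: [3.14, 0.002, -2.863]
force: [-1.7, 3.0, 7.0]
grip_width: 0.0497
finger_force: 20.5
```

```bash
python3 -c "
from h import *
rel([.6615,.167,.187],195.8)"
```

```text
t 35.9 pos [0.6618 0.1683 0.1896] yaw -164.03 w 0.0497 gf 20.5 F [-1.7  3.   7. ] M [ 0.69  0.59 -0.09] q [-0.44  0.66  0.17  1.48 -0.12  1.01  1.61]
rel (x0.1m): [ 0.006 -0.011  0.026] yaw 0.001936808233206951
```

{"fn": "drive_tool", "kwargs": {"targets": [{"dx": 0,"dy": 0,"dz": 0,"yaw": 0.04,"fingers": 0.6},{"dx": 0,"dy": 0,"dz": 0,"yaw": 0.08,"fingers": 0.6},{"dx": 0,"dy": 0,"dz": 0,"yaw": 0.08,"fingers": 0.6},{"dx": 0,"dy": 0,"dz": 0,"yaw": 0.08,"fingers": 0.6},{"dx": 0,"dy": 0,"dz": 0,"yaw": 0.08,"fingers": 0.6},{"dx": 0,"dy": 0,"dz": 0,"yaw": 0.08,"fingers": 0.6},{"dx": 0,"dy": 0,"dz": 0,"yaw": 0.08,"fingers": 0.6},{"dx": 0,"dy": 0,"dz": 0,"yaw": 0.08,"fingers": 0.6},{"dx": 0,"dy": 0,"dz": 0,"yaw": 0.08,"fingers": 0.6},{"dx": 0,"dy": 0,"dz": 0,"yaw": 0.08,"fingers": 0.6},{"dx": 0,"dy": 0,"dz": 0,"yaw": 0.08,"fingers": 0.6},{"dx": 0,"dy": 0,"dz": 0,"yaw": 0.08,"fingers": 0.6},{"dx": 0,"dy": 0,"dz": 0,"yaw": 0.04,"fingers": 0.6},{"dx": 0,"dy": 0,"dz": 0,"yaw": 0.03,"fingers": 0.6}]}}

```text
clock: 37.25
position: [0.6614, 0.1675, 0.1896]
tool_rot: [3.141, -0.001, 1.863]
force: [-6.3, -0.3, 9.2]
grip_width: 0.0493
finger_force: 21.0
```

```bash
python3 -c "
from h import *
rel([.6615,.167,.187],195.8)"
```

```text
t 37.2 pos [0.6614 0.1675 0.1896] yaw 106.72 w 0.0493 gf 21.0 F [-6.3 -0.3  9.2] M [-0.29  1.49  0.16] q [-0.67  0.73  0.57  1.5  -0.43  1.04  0.29]
rel (x0.1m): [-0.005 -0.001  0.026] yaw -0.9897919613891805
```

{"fn": "drive_tool", "kwargs": {"targets": [{"dx": 0,"dy": 0,"dz": 0,"yaw": 0.02,"fingers": 0.6}]}}

```text
clock: 37.35
position: [0.6614, 0.1675, 0.1896]
tool_rot: [3.141, -0.001, 1.832]
force: [-6.8, -0.9, 9.3]
grip_width: 0.0496
finger_force: 21.0
```

```bash
python3 -c "
from h import *
rel([.6615,.167,.187],195.8)"
```

```text
t 37.4 pos [0.6614 0.1675 0.1896] yaw 104.96 w 0.0496 gf 21.0 F [-6.8 -0.9  9.3] M [-0.27  1.5   0.13] q [-0.67  0.73  0.58  1.5  -0.44  1.04  0.27]
rel (x0.1m): [-0.005 -0.001  0.026] yaw -1.0092856789659448
```

{"fn": "drive_tool", "kwargs": {"targets": [{"dx": 0,"dy": 0,"dz": 0,"yaw": 0.02,"fingers": 0.6},{"dx": 0,"dy": 0,"dz": 0,"yaw": 0.02,"fingers": 0.6}]}}

```text
clock: 37.55
position: [0.6614, 0.1675, 0.1896]
tool_rot: [3.141, -0.001, 1.77]
force: [-7.2, -0.5, 10.0]
grip_width: 0.0496
finger_force: 21.0
```

```bash
python3 -c "
from h import *
rel([.6615,.167,.187],195.8)"
```

```text
t 37.5 pos [0.6614 0.1675 0.1896] yaw 101.4 w 0.0496 gf 21.0 F [-7.2 -0.5 10. ] M [-0.28  1.64  0.12] q [-0.68  0.73  0.59  1.5  -0.45  1.05  0.22]
rel (x0.1m): [-0.005  0.     0.026] yaw -1.0488757282431591
```

{"fn": "drive_tool", "kwargs": {"targets": [{"dx": 0,"dy": 0,"dz": 0,"yaw": 0.012,"fingers": 0.6}]}}

```text
clock: 37.65
position: [0.6614, 0.1675, 0.1896]
tool_rot: [3.141, -0.001, 1.751]
force: [-6.9, -1.1, 11.2]
grip_width: 0.0495
finger_force: 21.1
```

```bash
python3 -c "
from h import *
rel([.6615,.167,.187],195.8)"
```

```text
t 37.6 pos [0.6614 0.1675 0.1896] yaw 100.32 w 0.0495 gf 21.1 F [-6.9 -1.1 11.2] M [-0.26  1.62  0.11] q [-0.68  0.74  0.6   1.5  -0.45  1.05  0.2 ]
rel (x0.1m): [-0.005  0.001  0.026] yaw -1.0609063693719445
```

{"fn": "drive_tool", "kwargs": {"targets": [{"dx": 0,"dy": 0,"dz": 0,"yaw": 0.01,"fingers": 0.6}]}}

```text
clock: 37.75
position: [0.6614, 0.1676, 0.1896]
tool_rot: [3.141, -0.001, 1.736]
force: [-7.0, -1.8, 10.2]
grip_width: 0.0495
finger_force: 21.0
```

```bash
python3 -c "
from h import *
rel([.6615,.167,.187],195.8)"
```

```text
t 37.8 pos [0.6614 0.1676 0.1896] yaw 99.47 w 0.0495 gf 21.0 F [-7.  -1.8 10.2] M [-0.57  1.57  0.63] q [-0.69  0.74  0.6   1.5  -0.45  1.05  0.19]
rel (x0.1m): [-0.006  0.     0.026] yaw -1.0703814989587437
```

{"fn": "drive_tool", "kwargs": {"targets": [{"dx": 0,"dy": 0,"dz": 0,"yaw": 0.006,"fingers": 0.6}]}}

```text
clock: 37.85
position: [0.6614, 0.1674, 0.1896]
tool_rot: [3.141, -0.001, 1.727]
force: [-6.2, -1.3, 9.1]
grip_width: 0.0497
finger_force: 21.1
```

```bash
python3 -c "
from h import *
rel([.6615,.167,.187],195.8)"
```

```text
t 37.9 pos [0.6614 0.1674 0.1896] yaw 98.95 w 0.0497 gf 21.1 F [-6.2 -1.3  9.1] M [-0.48  1.58  0.92] q [-0.69  0.74  0.6   1.5  -0.46  1.05  0.18]
rel (x0.1m): [-0.004  0.001  0.026] yaw -1.0761186709623125
```

{"fn": "drive_tool", "kwargs": {"targets": [{"dx": 0,"dy": 0,"dz": 0,"yaw": -0.01,"fingers": 0.6},{"dx": 0,"dy": 0,"dz": 0,"yaw": 0,"fingers": 0.3},{"dx": 0,"dy": 0,"dz": 0,"yaw": 0,"fingers": 0},{"dx": 0,"dy": 0,"dz": 0,"yaw": 0,"fingers": 0},{"dx": 0,"dy": 0,"dz": -0.2,"yaw": 0,"fingers": 0},{"dx": 0,"dy": 0,"dz": -0.35,"yaw": 0,"fingers": 0},{"dx": 0,"dy": 0,"dz": -0.35,"yaw": 0,"fingers": 0},{"dx": 0,"dy": 0,"dz": -0.31,"yaw": 0,"fingers": 0},{"dx": 0,"dy": 0,"dz": 0,"yaw": 0,"fingers": 0},{"dx": 0,"dy": 0,"dz": 0,"yaw": 0,"fingers": 0}]}}

```text
clock: 38.85
position: [0.6615, 0.1674, 0.3093]
tool_rot: [3.141, -0.0, 1.743]
force: [0.6, -0.4, -0.7]
grip_width: 0.0857
finger_force: 0.0
```

```bash
python3 -c "
from h import *
im,p=shot('w17')
nut(im,p)
print(onz('top',(150,243),.016),onz('top',(131,180),.016),onz('top',(156,180),.016),onz('top',(142,202),.016))
rel([.5,.4,.31])
im=grab_frame('top'); cv2.imwrite('pics/t17.png',im)
h=cv2.cvtColor(im,cv2.COLOR_BGR2HSV); m=((h[...,2]<95)&(h[...,1]<110)).astype(np.uint8); m[:160]=0;m[255:]=0;m[:,:110]=0;m[:,180:]=0
n,l,st,ce=cv2.connectedComponentsWithStats(m); print(st[1:][st[1:,4]>30],ce[1:][st[1:,4]>30])
"
```

```text
nut 0.4647 0.1366 r 0.0278 flat dir deg mod60 40.9 coh 0.87 px 51.0 193.0 area 927.0
nut 0.662 0.1677 r 0.0282 flat dir deg mod60 39.8 coh 0.97 px 251.0 195.0 area 2790.0
[0.4103 0.4072 0.016 ] [0.6134 0.4771 0.016 ] [0.6142 0.3959 0.016 ] [0.5417 0.4383 0.016 ]
t 38.9 pos [0.6612 0.1674 0.3084] yaw 99.86 w 0.0858 gf 0.0 F [-0.5 -0.2 -0.3] M [-0.01  0.01 -0.04] q [-0.71  0.64  0.66  1.36 -0.39  1.27  0.14]
rel (x0.1m): [ 2.567 -1.19  -0.016] yaw None
[[133 195  21  53 328]
 [174 233   6  22  38]] [[145.89939024 218.04268293]
 [177.10526316 244.36842105]]
```

{"fn": "drive_tool", "kwargs": {"targets": [{"dx": 0.346,"dy": -0.144,"dz": 0,"yaw": 0,"fingers": 0},{"dx": 0.346,"dy": -0.144,"dz": 0,"yaw": 0,"fingers": 0},{"dx": 0.346,"dy": -0.144,"dz": 0,"yaw": 0,"fingers": 0},{"dx": 0.346,"dy": -0.144,"dz": 0,"yaw": 0,"fingers": 0},{"dx": 0.346,"dy": -0.144,"dz": 0,"yaw": 0,"fingers": 0},{"dx": 0.346,"dy": -0.144,"dz": 0,"yaw": 0,"fingers": 0},{"dx": 0.346,"dy": -0.144,"dz": 0,"yaw": 0,"fingers": 0},{"dx": 0.346,"dy": -0.144,"dz": 0,"yaw": 0,"fingers": 0},{"dx": 0,"dy": 0,"dz": 0,"yaw": -0.091,"fingers": 0},{"dx": 0,"dy": 0,"dz": 0,"yaw": -0.091,"fingers": 0},{"dx": 0,"dy": 0,"dz": 0,"yaw": -0.091,"fingers": 0},{"dx": 0,"dy": 0,"dz": 0,"yaw": -0.091,"fingers": 0},{"dx": 0,"dy": 0,"dz": 0,"yaw": -0.091,"fingers": 0},{"dx": 0,"dy": 0,"dz": 0,"yaw": -0.091,"fingers": 0},{"dx": 0,"dy": 0,"dz": 0,"yaw": -0.091,"fingers": 0},{"dx": 0,"dy": 0,"dz": 0,"yaw": -0.091,"fingers": 0},{"dx": 0,"dy": 0,"dz": 0,"yaw": -0.091,"fingers": 0},{"dx": 0,"dy": 0,"dz": 0,"yaw": -0.091,"fingers": 0},{"dx": 0,"dy": 0,"dz": 0,"yaw": -0.091,"fingers": 0},{"dx": 0,"dy": 0,"dz": 0,"yaw": 0,"fingers": 0}]}}

```text
clock: 40.95
position: [0.5003, 0.42, 0.308]
tool_rot: [-3.141, -0.001, -2.965]
force: [0.8, 0.1, -0.1]
grip_width: 0.0853
finger_force: 0.0
```

```bash
python3 -c "
from h import *
im,p=shot('w18'); print(p)
h=cv2.cvtColor(im,cv2.COLOR_BGR2HSV)
for P in ([.478,.419,.016],[.545,.428,.016],[.6,.39,.016],[.5,.46,.004],[.55,.35,.0]):
    u,v=pix('wrist',P,p); print(P,u.round(),v.round(),h[int(v),int(u)] if 0<=v<384 and 0<=u<512 else None)
m=((h[...,2]<110)&(h[...,1]<100)).astype(np.uint8)
n,l,st,ce=cv2.connectedComponentsWithStats(m)
for i in range(1,n):
    if st[i,4]>300: print(st[i],ce[i].round(1))
rel([.5,.42,.31],190)
"
```

```text
(array([0.50034758, 0.42003117, 0.30795714]), array([-3.14108876e+00, -1.29758218e-03, -2.96543443e+00]))
[0.478, 0.419, 0.016] 254.0 143.0 [21 36 71]
[0.545, 0.428, 0.016] 252.0 188.0 [18 77 43]
[0.6, 0.39, 0.016] 222.0 217.0 [ 17 148 114]
[0.5, 0.46, 0.004] 278.0 161.0 [ 16 158 165]
[0.55, 0.35, 0.0] 203.0 180.0 [ 16 153 105]
[   0    0   48   47 1310] [17.7 15.6]
[    0    86   512   298 37575] [229.4 290.3]
[ 227   87   61  151 3334] [256.6 172.5]
[122 245  39  58 627] [140.3 269.9]
t 41.0 pos [0.5004 0.42   0.3081] yaw -170.24 w 0.0853 gf 0.0 F [0.6 0.2 0.8] M [ 0.   -0.    0.05] q [-0.96  0.52  0.28  1.43 -0.15  1.21  1.07]
rel (x0.1m): [ 0.004  0.001 -0.019] yaw -0.002629921016970608
```

```bash
cat > wr.py <<'E'
from h import *
def wrench(im,p,z=.016):
    h=cv2.cvtColor(im,cv2.COLOR_BGR2HSV); m=((h[...,2]<110)&(h[...,1]<100)).astype(np.uint8)
    n,l,st,ce=cv2.connectedComponentsWithStats(m)
    i=min((i for i in range(1,n) if 1500<st[i,4]<9000),key=lambda i:abs(ce[i][0]-255)+abs(ce[i][1]-172))
    vs,us=np.nonzero(l==i); W=np.array([onz('wrist',(u,v),z,p)[:2] for u,v in zip(us,vs)])
    c=W.mean(0); d=np.linalg.svd(W-c,full_matrices=False)[2][0]; d*=np.sign(d[0])
    for _ in range(3):   # handle slice: axis from the handle only
        e=np.array([-d[1],d[0]]); s=(W-c)@d; s0=s.min(); H=W[(s>s0+.03)&(s<s0+.145)]
        hc=H.mean(0); d=np.linalg.svd(H-hc,full_matrices=False)[2][0]; d*=np.sign(d[0]); c=hc
    e=np.array([-d[1],d[0]]); s=(W-c)@d; t=(W-c)@e; hs=(H-c)@e
    print('yaw',np.degrees(np.arctan2(d[1],d[0])).round(2),'len',(s.max()-s.min()).round(4),'handle w',np.ptp(hs).round(4),'head t',t.min().round(4),t.max().round(4))
    O=c+d*(s.min()+.144); print('origin from end',O.round(4),'from tips',(c+d*(s.max()-.092)).round(4),'grip',(O-.08*d).round(4))
    return O,d
E
python3 - <<'E'
from wr import *
im=cv2.imread('pics/w18.png'); p=(np.array([.50035,.42003,.30796]),np.array([-3.14109,-.0013,-2.96543]))
wrench(im,p)
h=cv2.cvtColor(im,cv2.COLOR_BGR2HSV)
print('wrist row150 hues',[tuple(map(int,h[150,c])) for c in range(170,340,8)])
t=cv2.imread('pics/t10.png'); g=cv2.cvtColor(t,cv2.COLOR_BGR2HSV)
print('top row 190',[tuple(map(int,g[190,c])) for c in range(106,180,3)])
E
```

```text
Traceback (most recent call last):
  File "wr.py", line 6, in wrench
    vs,us=np.nonzero(l==i); W=np.array([onz('wrist',(u,v),z,p)[:2] for u,v in zip(us,vs)])
                                        ~~~^^^^^^^^^^^^^^^^^^^
  File "h.py", line 12, in onz
    o,d=ray(n,uv,pose); return np.round(o+d*(z-o[2])/d[2],4)
        ~~~^^^^^^^^^^^
  File "h.py", line 5, in ray
    c=camera_info(n); u,v=uv; a=(u-c['cx'])/c['fx']; b=(v-c['cy'])/c['fy']
ValueError: time passes only in moves, steps and waits
```

```bash
sed -i 's/^def ray/import functools\n_ci=functools.lru_cache(camera_info)\ndef ray/; s/c=camera_info(n)/c=_ci(n)/' h.py
python3 - <<'E'
from wr import *
im=cv2.imread('pics/w18.png'); p=(np.array([.50035,.42003,.30796]),np.array([-3.14109,-.0013,-2.96543]))
wrench(im,p)
h=cv2.cvtColor(im,cv2.COLOR_BGR2HSV)
print('wrist row150 hues',[tuple(map(int,h[150,c])) for c in range(170,340,8)])
t=cv2.imread('pics/t10.png'); g=cv2.cvtColor(t,cv2.COLOR_BGR2HSV)
print('top row 190',[tuple(map(int,g[190,c])) for c in range(106,180,3)])
E
```

```text
yaw 10.78 len 0.2314 handle w 0.0422 head t -0.0476 0.0467
origin from end [0.5376 0.434 ] from tips [0.5331 0.4332] grip [0.4591 0.4191]
wrist row150 hues [(17, 145, 111), (17, 144, 115), (17, 135, 117), (17, 137, 119), (17, 148, 112), (17, 146, 108), (17, 146, 98), (16, 161, 90), (16, 156, 100), (16, 167, 99), (20, 50, 61), (22, 41, 69), (17, 158, 160), (17, 152, 168), (20, 150, 167), (17, 156, 167), (15, 163, 149), (25, 105, 167), (25, 117, 166), (26, 114, 166), (27, 114, 165), (25, 120, 168)]
top row 190 [(23, 129, 218), (25, 123, 218), (26, 120, 218), (27, 115, 218), (26, 120, 209), (18, 156, 216), (18, 156, 218), (17, 94, 127), (25, 29, 107), (18, 74, 97), (18, 158, 216), (17, 160, 215), (20, 152, 218), (17, 158, 213), (21, 105, 141), (28, 32, 96), (24, 35, 103), (20, 149, 203), (26, 118, 203), (25, 120, 218), (23, 126, 218), (26, 117, 218), (29, 106, 218), (30, 104, 218), (29, 109, 218)]
```

```bash
sed -i 's/(s>s0+.03)&(s<s0+.145)/(s>s0+.04)\&(s<s0+.13)/; s/np.ptp(hs).round(4)/np.percentile(hs,[1,99]).round(4)/' wr.py
python3 - <<'E'
from wr import *
im=cv2.imread('pics/w18.png'); p=(np.array([.50035,.42003,.30796]),np.array([-3.14109,-.0013,-2.96543]))
# handle-only start: repeat with slice relative to end
O,d=wrench(im,p)
e=np.array([-d[1],d[0]])
h=cv2.cvtColor(im,cv2.COLOR_BGR2HSV); m=(h[...,2]<110)&(h[...,1]<100)
# cross-sections through the model axis
for x in (-.12,-.1,-.08,-.06,-.04,-.02,.06,.08):
    s=[]
    for y in np.arange(-.06,.06,.001):
        u,v=pix('wrist',[*(O+x*d+y*e),.016],p).round().astype(int); s.append(m[v,u])
    y=np.arange(-.06,.06,.001)[np.array(s)]; print(x,(y.min().round(3),y.max().round(3),len(y)) if len(y) else None)
t=cv2.imread('pics/t10.png'); g=cv2.cvtColor(t,cv2.COLOR_BGR2HSV)
k=((g[...,0]<22)&(g[...,1]>138)&(g[...,2]>150)).astype(np.uint8); k[:,:100]=0;k[:,175:]=0;k[:150]=0;k[260:]=0
k=cv2.morphologyEx(k,cv2.MORPH_CLOSE,np.ones((9,9)))
n,l,st,ce=cv2.connectedComponentsWithStats(k); i=1+st[1:,4].argmax(); print('mat t10',st[i])
b=cv2.imread('pics/top0.png'); g=cv2.cvtColor(b,cv2.COLOR_BGR2HSV)
k=((g[...,0]<22)&(g[...,1]>138)&(g[...,2]>150)).astype(np.uint8); k[:,:100]=0;k[:,175:]=0;k[:150]=0;k[260:]=0
k=cv2.morphologyEx(k,cv2.MORPH_OPEN,np.ones((2,2))); k=cv2.morphologyEx(k,cv2.MORPH_CLOSE,np.ones((9,9)))
n,l,st,ce=cv2.connectedComponentsWithStats(k); i=1+st[1:,4].argmax(); print('mat top0',st[i])
pts=np.argwhere(l==i)[:,::-1].astype(np.float32); W=np.array([onz('top',q,.004)[:2] for q in cv2.convexHull(pts)[:,0]],np.float32)
print(cv2.minAreaRect(W))
E
```

```text
yaw 10.89 len 0.2313 handle w [-0.0112  0.0109] head t -0.0478 0.0465
origin from end [0.5376 0.4341] from tips [0.533  0.4333] grip [0.4591 0.419 ]
-0.12 (np.float64(-0.011), np.float64(0.011), 23)
-0.1 (np.float64(-0.011), np.float64(0.011), 23)
-0.08 (np.float64(-0.011), np.float64(0.011), 23)
-0.06 (np.float64(-0.012), np.float64(0.011), 24)
-0.04 (np.float64(-0.01), np.float64(0.011), 22)
-0.02 (np.float64(-0.011), np.float64(0.011), 23)
0.06 (np.float64(-0.045), np.float64(0.044), 34)
0.08 (np.float64(-0.044), np.float64(0.043), 32)
mat t10 [ 100  162   75   66 2459]
mat top0 [ 101  163   66   98 3043]
((0.5038274526596069, 0.46862998604774475), (0.3015967309474945, 0.20859423279762268), 13.977622032165527)
```

{"fn": "drive_tool", "kwargs": {"squeeze": 110, "targets": [{"dx": 0,"dy": 0,"dz": 0,"yaw": -0.0125,"fingers": 0.3},{"dx": 0.216,"dy": 0.035,"dz": 0.2,"yaw": 0,"fingers": 0.3},{"dx": 0.216,"dy": 0.035,"dz": 0.4,"yaw": 0,"fingers": 0.3},{"dx": 0,"dy": 0,"dz": 0.4,"yaw": 0,"fingers": 0.3},{"dx": 0,"dy": 0,"dz": 0.4,"yaw": 0,"fingers": 0.3},{"dx": 0,"dy": 0,"dz": 0.4,"yaw": 0,"fingers": 0.3},{"dx": 0,"dy": 0,"dz": 0.4,"yaw": 0,"fingers": 0.3},{"dx": 0,"dy": 0,"dz": 0.4,"yaw": 0,"fingers": 0.3},{"dx": 0,"dy": 0,"dz": 0.2,"yaw": 0,"fingers": 0.3},{"dx": 0,"dy": 0,"dz": 0.13,"yaw": 0,"fingers": 0.3},{"dx": 0,"dy": 0,"dz": 0.06,"yaw": 0,"fingers": 0.3},{"dx": 0,"dy": 0,"dz": 0,"yaw": 0,"fingers": 0.3}]}}

```text
clock: 42.2
position: [0.4568, 0.4189, 0.0099]
tool_rot: [-3.141, 0.0, -2.949]
force: [1.0, 0.6, -0.6]
grip_width: 0.0594
finger_force: 0.0
```

Run:
```python
from wr import *
rel([.4567,.4186,.006],190.9)
im=cv2.imread('pics/w18.png'); p=(np.array([.50035,.42003,.30796]),np.array([-3.14109,-.0013,-2.96543]))
O=np.array([.535,.4337]); y=np.radians(10.9); d=np.array([np.cos(y),np.sin(y)]); e=np.array([-d[1],d[0]])
def run(cam,img,off,pose,base,vec,r):
    g=cv2.cvtColor(img,cv2.COLOR_BGR2HSV); out=''
    for k in r:
        u,v=pix(cam,[*(base+k*vec+off),.004],pose).round().astype(int)
        if not(0<=u<512 and 0<=v<384): out+='?';continue
        a=g[v,u]; out+='#' if a[1]<100 and a[2]<130 else ('M' if a[0]<22 and a[1]>138 else '.')
    return out
r=np.arange(-.1,.1,.003)
for x in (-.13,-.1,-.07,-.03,0): print('w',x,run('wrist',im,0,p,O+x*d,e,r))
t=cv2.imread('pics/top0.png')
for x in (-.1,-.03,.0,.05): print('t',x,run('top',t,np.array([-.004,-.003]),None,O+x*d,e,r))
r=np.arange(-.2,.15,.004)
for q in (-.05,-.035,.035,.05): print('w',q,run('wrist',im,0,p,O+q*e,d,r)); print('t',q,run('top',t,np.array([-.004,-.003]),None,O+q*e,d,r))
```

```text
t 42.2 pos [0.4568 0.4189 0.0099] yaw -168.97 w 0.0594 gf 0.0 F [ 1.   0.6 -0.6] M [-0.04 -0.04  0.03] q [-0.95  0.82  0.17  1.75 -0.22  0.59  1.11]
rel (x0.1m): [ 0.002 -0.002  0.039] yaw 0.0014654779961183017
w -0.13 MMMMMMMMMMMMMMMMMMMMMMMMMM..M##########MMM..MMMMMMMMMMMMM..........
w -0.1 MMMMMMMMMMMMMMMMMMMMM.M.MMMMMM########MMMMMMMMMMMMMMMMMMM..........
w -0.07 MMMMMMMMMMM.MMMMMMMMMMMMMMMMMM########MMMMMMMMMMMMMMMMMMMM.........
w -0.03 MMMMMMMMMMMMMMMMMMMMMMMMMMMMMM########MMMMMMMMMMMMMMMMMMM..........
w 0 MMMMMMMMMMMMMMMMMMMMMMMMMMM#############MMMMMMMMMMMMMMMMMM.....MMMM
t -0.1 ..............MMMMMMMM.........#######.MMMMMMMMMMMMMMMMMMM.........
t -0.03 ..............MMMMMMMMMMMMMMMM..######.MMMMMMMMMMMMMMMMMMM.........
t 0.0 ...............MMMMMMMMMMMMMM############MMMMMMMMMMMMMMMMM........M
t 0.05 .................MMM########..MMMMMMMMMMM.#########MMMMMMMMM.......
w -0.05 .................MMM.MMMMMMMMMMMMMMMMMMMMMMMMMMMMMMMMMMMMMMMMMMMMM.MMMMMMMMMMMMMMMMMM...
t -0.05 .......................#MMMMMMMMMMMMMMMMMMMMMMMMMMMMMMMMMMMMMMMMMMMMMMMMMM..MMMM.MMMM...
w -0.035 ...............MMMMMMMMMMMMM.MMMMMMMMMMMMMMMMMMMMMMMMMMM###################MMMMMMMMMM...
t -0.035 ........................M..MMM..MMMMMMMMMMMMMMMMMMMMMMMMM..###############.MMMMMMMMMM...
w 0.035 .........MM....MMMMMMMMMMMMMMMMMMMMMMMMMMMMMMMMMMMMMMMMM##################.MMMMMMMMM....
t 0.035 ..........M.....MMMMMMMMMMMMMMMMMMMMMMMMMMMMMMMMMMMMMMMM##################.MMMMMMMMM....
w 0.05 .......MMMMMMMMMMMMMMMM.MMMMM.MMMMMMMMMMMMMMMMMMMMMMMMMMMMMMMMMMMM.MMMMMMMMMMMMMMMM.....
t 0.05 ........MMMMMMMMMMMMMMMMMMMMMMMMMMMMMMMMMMMMMMMMMMMMMMMMMMMMM..M.....MM..MMMMMMMMMMM....
```

{"fn": "drive_tool", "kwargs": {"squeeze": 110, "targets": [{"dx": 0,"dy": 0,"dz": 0.03,"yaw": 0,"fingers": 0.3},{"dx": 0,"dy": 0,"dz": 0,"yaw": 0,"fingers": 0.6},{"dx": 0,"dy": 0,"dz": 0,"yaw": 0,"fingers": 0.9},{"dx": 0,"dy": 0,"dz": 0,"yaw": 0,"fingers": 0.9},{"dx": 0,"dy": 0,"dz": 0,"yaw": 0,"fingers": 0.9},{"dx": 0,"dy": 0,"dz": 0,"yaw": 0,"fingers": 0.9}]}}

```text
clock: 42.8
position: [0.457, 0.4191, 0.008]
tool_rot: [3.141, 0.001, -2.949]
force: [-2.2, -2.0, 14.5]
grip_width: 0.0201
finger_force: 108.2
```

```bash
python3 -c "
from h import *
rel([.4567,.4186,.006],190.9)"
```

```text
t 42.8 pos [0.457  0.4191 0.008 ] yaw -168.94 w 0.0201 gf 108.2 F [-2.2 -2.  14.5] M [-0.54  0.69 -0.  ] q [-0.95  0.82  0.17  1.75 -0.22  0.59  1.11]
rel (x0.1m): [ 0.004 -0.004  0.02 ] yaw 0.0017929465922135377
```

{"fn": "drive_tool", "kwargs": {"targets": [{"dx": 0,"dy": 0,"dz": -0.1,"yaw": 0,"fingers": 0.9},{"dx": 0,"dy": 0,"dz": -0.2,"yaw": 0,"fingers": 0.9},{"dx": 0,"dy": 0,"dz": -0.4,"yaw": 0,"fingers": 0.9},{"dx": 0,"dy": 0,"dz": -0.4,"yaw": 0,"fingers": 0.9},{"dx": 0,"dy": 0,"dz": -0.4,"yaw": 0,"fingers": 0.9},{"dx": 0,"dy": 0,"dz": -0.4,"yaw": 0,"fingers": 0.9},{"dx": 0,"dy": 0,"dz": -0.4,"yaw": 0,"fingers": 0.9},{"dx": 0,"dy": 0,"dz": -0.2,"yaw": 0,"fingers": 0.9},{"dx": 0,"dy": 0,"dz": 0,"yaw": 0,"fingers": 0.9}]}}

```text
clock: 43.7
position: [0.4576, 0.4195, 0.2605]
tool_rot: [3.138, 0.004, -2.949]
force: [-0.2, -0.2, -2.3]
grip_width: 0.0203
finger_force: 108.6
```

```bash
python3 -c "
from wr import *
im,p=shot('w19'); rel([.4567,.4186,.006],190.9)
try: wrench(im,p,z=p[0][2]+.010)
except Exception as e: print(e)
"
```

```text
t 43.8 pos [0.4569 0.419  0.2583] yaw -168.93 w 0.0202 gf 108.6 F [ 0.1 -0.4 -2.5] M [-0.04  0.22 -0.03] q [-1.02  0.5   0.26  1.6  -0.14  1.06  1.05]
rel (x0.1m): [ 0.003 -0.004  2.523] yaw 0.001869354520658817
min() iterable argument is empty
```

{"fn": "drive_tool", "kwargs": {"targets": [{"dx": 0,"dy": 0,"dz": 0,"yaw": 0.05,"fingers": 0.9},{"dx": 0,"dy": 0,"dz": 0,"yaw": 0.08,"fingers": 0.9},{"dx": 0,"dy": 0,"dz": 0,"yaw": 0.08,"fingers": 0.9},{"dx": 0,"dy": 0,"dz": 0,"yaw": 0.08,"fingers": 0.9},{"dx": 0,"dy": 0,"dz": 0,"yaw": 0.08,"fingers": 0.9},{"dx": 0,"dy": 0,"dz": 0,"yaw": 0.08,"fingers": 0.9},{"dx": 0,"dy": 0,"dz": 0,"yaw": 0.08,"fingers": 0.9},{"dx": 0,"dy": 0,"dz": 0,"yaw": 0.08,"fingers": 0.9},{"dx": 0,"dy": 0,"dz": 0,"yaw": 0.08,"fingers": 0.9},{"dx": 0,"dy": 0,"dz": 0,"yaw": 0.08,"fingers": 0.9},{"dx": 0,"dy": 0,"dz": 0,"yaw": 0.08,"fingers": 0.9},{"dx": 0,"dy": 0,"dz": 0,"yaw": 0.08,"fingers": 0.9},{"dx": 0,"dy": 0,"dz": 0,"yaw": 0.08,"fingers": 0.9},{"dx": 0,"dy": 0,"dz": 0,"yaw": 0,"fingers": 0.9},{"dx": 0,"dy": 0,"dz": 0,"yaw": 0,"fingers": 0.9}]}}

```text
clock: 45.25
position: [0.4564, 0.4187, 0.256]
tool_rot: [-3.141, 0.001, 1.752]
force: [0.4, 0.0, -1.5]
grip_width: 0.0204
finger_force: 108.5
```

```bash
python3 -c "
from h import *
rel([.4276,.3452,.198],99.93)"
```

```text
t 45.2 pos [0.4564 0.4187 0.256 ] yaw 100.4 w 0.0204 gf 108.5 F [ 0.4  0.  -1.5] M [ 0.14  0.   -0.01] q [-1.27  0.57  0.67  1.61 -0.39  1.09 -0.32]
rel (x0.1m): [-0.671 -0.416  0.58 ] yaw 0.00518484828364952
```

{"fn": "drive_tool", "kwargs": {"targets": [{"dx": -0.168,"dy": -0.104,"dz": 0,"yaw": 0.005,"fingers": 0.9},{"dx": -0.168,"dy": -0.104,"dz": 0,"yaw": 0,"fingers": 0.9},{"dx": -0.168,"dy": -0.104,"dz": 0,"yaw": 0,"fingers": 0.9},{"dx": -0.168,"dy": -0.104,"dz": 0,"yaw": 0,"fingers": 0.9},{"dx": 0,"dy": 0,"dz": 0.2,"yaw": 0,"fingers": 0.9},{"dx": 0,"dy": 0,"dz": 0.2,"yaw": 0,"fingers": 0.9},{"dx": 0,"dy": 0,"dz": 0.13,"yaw": 0,"fingers": 0.9},{"dx": 0,"dy": 0,"dz": 0.05,"yaw": 0,"fingers": 0.9},{"dx": 0,"dy": 0,"dz": 0,"yaw": 0,"fingers": 0.9},{"dx": 0,"dy": 0,"dz": 0,"yaw": 0,"fingers": 0.9}]}}

```text
clock: 46.25
position: [0.4276, 0.3456, 0.1994]
tool_rot: [3.141, -0.0, 1.741]
force: [0.5, 0.5, -2.2]
grip_width: 0.0201
finger_force: 108.5
```

```bash
python3 -c "
from h import *
rel([.4276,.3452,.198],99.93)
t=grab_frame('top'); s=grab_frame('scene'); cv2.imwrite('pics/t20.png',t); cv2.imwrite('pics/s20.png',s)
cv2.imwrite('pics/m20.png',np.hstack([cv2.resize(t[160:260,130:270],(420,300),interpolation=cv2.INTER_CUBIC),cv2.resize(s[150:270,190:340],(375,300),interpolation=cv2.INTER_CUBIC)]))"
```

```text
t 46.2 pos [0.4276 0.3456 0.1994] yaw 99.75 w 0.0201 gf 108.5 F [ 0.5  0.5 -2.2] M [ 0.19  0.02 -0.05] q [-1.25  0.52  0.65  1.86 -0.4   0.89 -0.24]
rel (x0.1m): [-0.004 -0.     0.014] yaw -0.002008307117201803
```

View pics/m20.png

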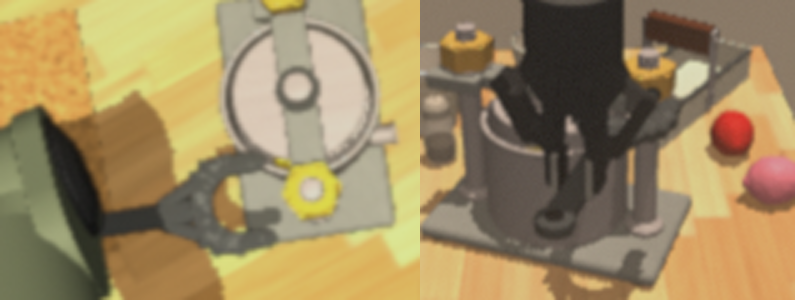

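The jaw is lined up with the near nut, with the handle axis running through it. I'm sliding it on.

{"fn": "drive_tool", "kwargs": {"targets": [{"dx": -0.06,"dy": 0,"dz": 0.014,"yaw": -0.002,"fingers": 0.9},{"dx": -0.08,"dy": 0,"dz": 0,"yaw": 0,"fingers": 0.9},{"dx": -0.08,"dy": 0,"dz": 0,"yaw": 0,"fingers": 0.9},{"dx": -0.08,"dy": 0,"dz": 0,"yaw": 0,"fingers": 0.9},{"dx": 0,"dy": 0,"dz": 0,"yaw": 0,"fingers": 0.9}]}}

```text
clock: 46.85
position: [0.4328, 0.3145, 0.1977]
tool_rot: [3.142, 0.0, 1.742]
force: [0.4, 0.1, -2.2]
grip_width: 0.0204
finger_force: 108.5
```

{"fn": "drive_tool", "kwargs": {"targets": [{"dx": -0.06,"dy": 0,"dz": 0,"yaw": 0,"fingers": 0.9},{"dx": -0.06,"dy": 0,"dz": 0,"yaw": 0,"fingers": 0.9},{"dx": -0.06,"dy": 0,"dz": 0,"yaw": 0,"fingers": 0.9},{"dx": 0,"dy": 0,"dz": 0,"yaw": 0,"fingers": 0.9}]}}

```text
clock: 47.25
position: [0.4358, 0.2973, 0.1976]
tool_rot: [3.142, 0.0, 1.743]
force: [0.5, -0.2, -2.1]
grip_width: 0.0205
finger_force: 108.5
```

```bash
python3 -c "
from h import *
rel([.4642-.1724*.1474,.136+.985*.1474,.198],99.93)"
```

```text
t 47.2 pos [0.4358 0.2973 0.1976] yaw 99.84 w 0.0205 gf 108.5 F [ 0.5 -0.2 -2.1] M [ 0.13 -0.03 -0.04] q [-1.19  0.49  0.66  1.92 -0.39  0.87 -0.16]
rel (x0.1m): [-0.164  0.002 -0.004] yaw -0.0009772967634335019
```

{"fn": "drive_tool", "kwargs": {"targets": [{"dx": -0.06,"dy": 0,"dz": 0,"yaw": 0,"fingers": 0.9},{"dx": -0.06,"dy": 0,"dz": 0,"yaw": 0,"fingers": 0.9},{"dx": -0.04,"dy": 0,"dz": 0,"yaw": 0,"fingers": 0.9},{"dx": 0,"dy": 0,"dz": 0,"yaw": 0,"fingers": 0.9}]}}

```text
clock: 47.65
position: [0.4384, 0.2818, 0.1976]
tool_rot: [3.142, 0.0, 1.743]
force: [-0.6, 0.1, -2.1]
grip_width: 0.0202
finger_force: 108.5
```

```bash
python3 -c "
from h import *
rel([.4642-.1724*.1474,.136+.985*.1474,.198],99.93)
import numpy as np
# circular arc rows with tool turning: per step turn a (cw), chord in tool frame of the row start
R=.1474
for a in (3.,4.,):
    t=np.radians(a); # radial +x tool; cw tangent is: h decreases
    # new pos rel nut in old tool frame: R*(cos a, +sin a) (tool y = cw tangent)
    print(a,'dx',round(10*R*(np.cos(t)-1),4),'dy',round(10*R*np.sin(t),4),'yaw',round(a/90,4))"
```

```text
t 47.6 pos [0.4384 0.2818 0.1976] yaw 99.86 w 0.0202 gf 108.5 F [-0.6  0.1 -2.1] M [ 0.19  0.05 -0.03] q [-1.17  0.48  0.66  1.93 -0.39  0.86 -0.13]
rel (x0.1m): [-0.007  0.003 -0.004] yaw -0.0008137582681510164
3.0 dx -0.002 dy 0.0771 yaw 0.0333
4.0 dx -0.0036 dy 0.1028 yaw 0.0444
```

{"fn": "drive_tool", "kwargs": {"targets": [{"dx": -0.002,"dy": 0.0771,"dz": 0,"yaw": 0.0333,"fingers": 0.9},{"dx": -0.002,"dy": 0.0771,"dz": 0,"yaw": 0.0333,"fingers": 0.9},{"dx": -0.002,"dy": 0.0771,"dz": 0,"yaw": 0.0333,"fingers": 0.9},{"dx": -0.002,"dy": 0.0771,"dz": 0,"yaw": 0.0333,"fingers": 0.9}]}}

```text
clock: 48.05
position: [0.4683, 0.2844, 0.1971]
tool_rot: [-3.14, 0.001, 1.533]
force: [-6.9, -3.0, -1.7]
grip_width: 0.0206
finger_force: 108.7
```

```bash
python3 -c "
from h import *
rel([.4642,.136,.198],99.93)"
```

```text
t 48.0 pos [0.4683 0.2844 0.1971] yaw 87.83 w 0.0206 gf 108.7 F [-6.9 -3.  -1.7] M [-0.57  1.5   0.37] q [-1.15  0.54  0.71  1.86 -0.44  0.9  -0.27]
rel (x0.1m): [-1.485  0.015 -0.009] yaw -0.1344649003260473
```

{"fn": "drive_tool", "kwargs": {"targets": [{"dx": -0.002,"dy": 0.0771,"dz": 0,"yaw": 0.0333,"fingers": 0.9},{"dx": -0.002,"dy": 0.0771,"dz": 0,"yaw": 0.0333,"fingers": 0.9},{"dx": -0.002,"dy": 0.0771,"dz": 0,"yaw": 0.0333,"fingers": 0.9},{"dx": -0.002,"dy": 0.0771,"dz": 0,"yaw": 0.0333,"fingers": 0.9},{"dx": -0.002,"dy": 0.0771,"dz": 0,"yaw": 0.0333,"fingers": 0.9},{"dx": -0.002,"dy": 0.0771,"dz": 0,"yaw": 0.0333,"fingers": 0.9}]}}

```text
clock: 48.65
position: [0.5133, 0.2759, 0.197]
tool_rot: [-3.139, 0.002, 1.22]
force: [-7.2, -1.3, -1.9]
grip_width: 0.0203
finger_force: 108.7
```

```bash
python3 -c "
from h import *
rel([.4642,.136,.198],99.93)"
```

```text
t 48.6 pos [0.5133 0.2759 0.197 ] yaw 69.88 w 0.0203 gf 108.7 F [-7.2 -1.3 -1.9] M [-0.18  1.5   0.44] q [-1.11  0.62  0.77  1.77 -0.52  0.96 -0.47]
rel (x0.1m): [-1.482  0.021 -0.01 ] yaw -0.33390160555667875
```

{"fn": "drive_tool", "kwargs": {"targets": [{"dx": -0.001,"dy": 0.052,"dz": 0,"yaw": 0.0222,"fingers": 0.9},{"dx": -0.001,"dy": 0.052,"dz": 0,"yaw": 0.0222,"fingers": 0.9}]}}

```text
clock: 48.85
position: [0.5229, 0.2721, 0.1969]
tool_rot: [-3.139, 0.001, 1.15]
force: [-7.7, -0.8, -1.2]
grip_width: 0.0204
finger_force: 108.7
```

{"fn": "drive_tool", "kwargs": {"targets": [{"dx": -0.001,"dy": 0.052,"dz": 0,"yaw": 0.0222,"fingers": 0.9},{"dx": -0.001,"dy": 0.026,"dz": 0,"yaw": 0.0111,"fingers": 0.9}]}}

```text
clock: 49.05
position: [0.5299, 0.2686, 0.197]
tool_rot: [-3.139, 0.001, 1.098]
force: [-6.3, 0.9, -2.2]
grip_width: 0.0201
finger_force: 108.7
```

```bash
python3 -c "
from h import *
rel([.4642,.136,.198],99.93)"
```

```text
t 49.0 pos [0.5299 0.2686 0.197 ] yaw 62.91 w 0.0201 gf 108.7 F [-6.3  0.9 -2.2] M [0.25 1.36 0.4 ] q [-1.09  0.65  0.8   1.75 -0.55  0.99 -0.55]
rel (x0.1m): [-1.48   0.019 -0.01 ] yaw -0.411327960306251
```

{"fn": "drive_tool", "kwargs": {"targets": [{"dx": 0,"dy": 0.039,"dz": 0,"yaw": 0.0167,"fingers": 0.9}]}}

```text
clock: 49.15
position: [0.5332, 0.267, 0.1969]
tool_rot: [-3.139, 0.002, 1.073]
force: [-7.4, -0.1, -1.0]
grip_width: 0.02
finger_force: 108.7
```

{"fn": "drive_tool", "kwargs": {"targets": [{"dx": 0,"dy": 0.039,"dz": 0,"yaw": 0.0167,"fingers": 0.9}]}}

```text
clock: 49.25
position: [0.5366, 0.2651, 0.1969]
tool_rot: [-3.139, 0.002, 1.046]
force: [-7.4, -0.1, -1.9]
grip_width: 0.0198
finger_force: 108.7
```

{"fn": "drive_tool", "kwargs": {"targets": [{"dx": 0,"dy": 0.039,"dz": 0,"yaw": 0.0167,"fingers": 0.9}]}}

```text
clock: 49.35
position: [0.5399, 0.2632, 0.1969]
tool_rot: [-3.139, 0.002, 1.02]
force: [-7.4, -0.6, -2.2]
grip_width: 0.0206
finger_force: 108.7
```

```bash
python3 -c "
from h import *
rel([.4642,.136,.198],99.93)"
```

```text
t 49.4 pos [0.5399 0.2632 0.1969] yaw 58.44 w 0.0206 gf 108.7 F [-7.4 -0.6 -2.2] M [0.16 1.52 0.44] q [-1.07  0.67  0.82  1.73 -0.57  1.   -0.6 ]
rel (x0.1m): [-1.48   0.02  -0.011] yaw -0.4610144314718809
```

{"fn": "drive_tool", "kwargs": {"targets": [{"dx": 0,"dy": 0.026,"dz": 0,"yaw": 0.0111,"fingers": 0.9}]}}

```text
clock: 49.45
position: [0.5422, 0.2618, 0.1969]
tool_rot: [-3.139, 0.002, 1.002]
force: [-6.6, -0.1, -2.5]
grip_width: 0.0201
finger_force: 108.7
```

{"fn": "drive_tool", "kwargs": {"targets": [{"dx": 0,"dy": 0.026,"dz": 0,"yaw": 0.0111,"fingers": 0.9}]}}

```text
clock: 49.55
position: [0.5443, 0.2604, 0.1969]
tool_rot: [-3.139, 0.002, 0.985]
force: [-7.3, -1.1, -0.9]
grip_width: 0.0202
finger_force: 108.7
```

{"fn": "drive_tool", "kwargs": {"targets": [{"dx": 0,"dy": 0.026,"dz": 0,"yaw": 0.0111,"fingers": 0.9}]}}

```text
clock: 49.65
position: [0.5464, 0.259, 0.1969]
tool_rot: [-3.139, 0.002, 0.968]
force: [-7.5, -0.1, -2.0]
grip_width: 0.0207
finger_force: 108.7
```

```bash
python3 -c "
from h import *
rel([.4642,.136,.198],99.93)"
```

```text
t 49.6 pos [0.5464 0.259  0.1969] yaw 55.46 w 0.0207 gf 108.7 F [-7.5 -0.1 -2. ] M [0.19 1.55 0.45] q [-1.07  0.68  0.83  1.72 -0.58  1.01 -0.63]
rel (x0.1m): [-1.48   0.02  -0.011] yaw -0.4940819022744964
```

{"fn": "drive_tool", "kwargs": {"targets": [{"dx": 0,"dy": 0.026,"dz": 0,"yaw": 0.0111,"fingers": 0.9}]}}

```text
clock: 49.75
position: [0.5486, 0.2575, 0.1969]
tool_rot: [-3.139, 0.002, 0.951]
force: [-8.1, 0.8, -1.9]
grip_width: 0.0205
finger_force: 108.7
```

{"fn": "drive_tool", "kwargs": {"targets": [{"dx": 0,"dy": 0.026,"dz": 0,"yaw": 0.0111,"fingers": 0.9}]}}

```text
clock: 49.85
position: [0.5507, 0.2561, 0.1969]
tool_rot: [-3.139, 0.002, 0.933]
force: [-8.3, 0.1, -2.9]
grip_width: 0.0203
finger_force: 108.7
```

{"fn": "drive_tool", "kwargs": {"targets": [{"dx": 0,"dy": 0.026,"dz": 0,"yaw": 0.0111,"fingers": 0.9}]}}

```text
clock: 49.95
position: [0.5525, 0.2546, 0.1968]
tool_rot: [-3.139, 0.002, 0.916]
force: [-10.4, 0.8, -2.2]
grip_width: 0.02
finger_force: 108.8
```

```bash
python3 -c "
from h import *
rel([.4642,.136,.198],99.93); t=grab_frame('top'); cv2.imwrite('pics/t21.png',t)"
```

```text
t 50.0 pos [0.5525 0.2546 0.1968] yaw 52.48 w 0.02 gf 108.8 F [-10.4   0.8  -2.2] M [0.25 2.11 0.49] q [-1.06  0.69  0.84  1.71 -0.59  1.02 -0.66]
rel (x0.1m): [-1.478  0.022 -0.012] yaw -0.5272475250639922
```

{"fn": "drive_tool", "kwargs": {"targets": [{"dx": 0,"dy": 0.026,"dz": 0,"yaw": 0.0111,"fingers": 0.9}]}}

```text
clock: 50.1
position: [0.5542, 0.2532, 0.1967]
tool_rot: [-3.138, 0.003, 0.899]
force: [-11.3, 0.8, -2.2]
grip_width: 0.0202
finger_force: 108.8
```

{"fn": "drive_tool", "kwargs": {"targets": [{"dx": 0,"dy": 0.026,"dz": 0,"yaw": 0.0111,"fingers": 0.9},{"dx": 0,"dy": 0,"dz": 0,"yaw": 0,"fingers": 0.9}]}}

```text
clock: 50.3
position: [0.5561, 0.2513, 0.1966]
tool_rot: [-3.138, 0.003, 0.881]
force: [-12.9, 0.6, -2.0]
grip_width: 0.0204
finger_force: 108.8
```

```bash
python3 -c "
from h import *
rel([.4642,.136,.198],99.93)"
```

```text
t 50.3 pos [0.5561 0.2513 0.1966] yaw 50.48 w 0.0204 gf 108.8 F [-12.9   0.6  -2. ] M [0.23 2.62 0.5 ] q [-1.05  0.7   0.85  1.7  -0.6   1.03 -0.68]
rel (x0.1m): [-1.475  0.025 -0.014] yaw -0.5494686356287016
```

Run:
```python
from h import *
def tn(im,tag):
    hsv=cv2.cvtColor(im,cv2.COLOR_BGR2HSV); m=((hsv[...,0]>20)&(hsv[...,0]<32)&(hsv[...,1]>140)&(hsv[...,2]>120)).astype(np.uint8)
    k=cv2.resize(m*255,None,fx=4,fy=4,interpolation=cv2.INTER_CUBIC); k=(cv2.GaussianBlur(k,(7,7),0)>127).astype(np.uint8)
    cs,_=cv2.findContours(k,cv2.RETR_EXTERNAL,cv2.CHAIN_APPROX_NONE)
    for c in cs:
        u,v=c[:,0].mean(0)/4
        if cv2.contourArea(c)<1200 or not(210<u<245 and 140<v<240): continue
        H=cv2.approxPolyDP(cv2.convexHull(c),6,True)[:,0]/4
        P=np.array([onz('top',q,.213)[:2] for q in H]); e=np.roll(P,-1,0)-P; w=np.hypot(*e.T); t=np.arctan2(e[:,1],e[:,0]); z=(w**2*np.exp(6j*t)).sum()
        print(tag,round(u),round(v),len(H),'edge',(np.degrees(np.angle(z))/6%60).round(1),'coh',(abs(z)/(w**2).sum()).round(2),'area',cv2.contourArea(c)/16)
for n in ('top0','t12','t17','t20','t21'): tn(cv2.imread(f'pics/{n}.png'),n)
tn(grab_frame('top'),'now')
```

```text
top0 234 223 8 edge 17.6 coh 0.61 area 243.25
top0 224 154 7 edge 10.4 coh 0.5 area 258.0625
t12 234 223 7 edge 13.4 coh 0.68 area 244.1875
t12 224 155 8 edge 17.2 coh 0.66 area 252.15625
t20 232 222 7 edge 24.7 coh 0.47 area 250.625
t20 224 155 7 edge 38.1 coh 0.89 area 254.9375
t21 233 223 6 edge 5.3 coh 0.92 area 255.875
t21 224 155 7 edge 38.1 coh 0.89 area 254.9375
now 233 223 7 edge 1.2 coh 0.85 area 254.96875
now 224 155 7 edge 38.1 coh 0.89 area 254.9375
```

{"fn": "drive_tool", "kwargs": {"targets": [{"dx": 0,"dy": -0.052,"dz": 0,"yaw": -0.0222,"fingers": 0.9},{"dx": 0,"dy": -0.052,"dz": 0,"yaw": -0.0222,"fingers": 0.9},{"dx": 0,"dy": 0,"dz": 0,"yaw": 0,"fingers": 0.9}]}}

```text
clock: 50.65
position: [0.5488, 0.2569, 0.197]
tool_rot: [-3.141, 0.002, 0.952]
force: [-4.6, -5.2, -2.9]
grip_width: 0.0203
finger_force: 108.7
```

{"fn": "drive_tool", "kwargs": {"targets": [{"dx": -0.001,"dy": -0.052,"dz": 0,"yaw": -0.0222,"fingers": 0.9},{"dx": -0.001,"dy": -0.052,"dz": 0,"yaw": -0.0222,"fingers": 0.9},{"dx": 0,"dy": 0,"dz": 0,"yaw": 0,"fingers": 0.9}]}}

```text
clock: 50.95
position: [0.5403, 0.2625, 0.1971]
tool_rot: [-3.141, 0.002, 1.021]
force: [-3.5, -6.0, -2.9]
grip_width: 0.0203
finger_force: 108.7
```

```bash
python3 -c "
from h import *
rel([.4642,.136,.198],65.5)"
```

```text
t 51.0 pos [0.5403 0.2625 0.1971] yaw 58.52 w 0.0203 gf 108.7 F [-3.5 -6.  -2.9] M [-1.22  0.72  0.14] q [-1.07  0.67  0.82  1.73 -0.57  1.   -0.59]
rel (x0.1m): [-1.476  0.012 -0.009] yaw -0.07756450940136467
```

{"fn": "drive_tool", "kwargs": {"targets": [{"dx": -0.001,"dy": -0.052,"dz": 0,"yaw": -0.0222,"fingers": 0.9},{"dx": -0.001,"dy": -0.039,"dz": 0,"yaw": -0.0167,"fingers": 0.9},{"dx": 0,"dy": 0,"dz": 0,"yaw": 0,"fingers": 0.9}]}}

```text
clock: 51.25
position: [0.5326, 0.2669, 0.1971]
tool_rot: [-3.141, 0.002, 1.082]
force: [-2.3, -6.5, -1.6]
grip_width: 0.0207
finger_force: 108.7
```

{"fn": "drive_tool", "kwargs": {"targets": [{"dx": 0.04,"dy": 0,"dz": 0,"yaw": 0,"fingers": 0.9},{"dx": 0.04,"dy": 0,"dz": 0,"yaw": 0,"fingers": 0.9},{"dx": 0,"dy": 0,"dz": 0,"yaw": 0,"fingers": 0.9}]}}

```text
clock: 51.55
position: [0.5372, 0.2752, 0.1973]
tool_rot: [-3.142, -0.0, 1.082]
force: [0.0, 0.0, -2.6]
grip_width: 0.0201
finger_force: 108.7
```

```bash
python3 -c "
from h import *
rel([.4642,.136,.198],65.5)"
```

```text
t 51.5 pos [0.5372 0.2752 0.1973] yaw 61.97 w 0.0201 gf 108.7 F [ 0.   0.  -2.6] M [ 0.14  0.04 -0.02] q [-1.08  0.67  0.8   1.72 -0.56  1.   -0.57]
rel (x0.1m): [-1.572  0.01  -0.007] yaw -0.039191948929181486
```

{"fn": "drive_tool", "kwargs": {"targets": [{"dx": 0.1,"dy": 0,"dz": 0,"yaw": 0,"fingers": 0.9},{"dx": 0.15,"dy": 0,"dz": 0,"yaw": 0,"fingers": 0.9},{"dx": 0.15,"dy": 0,"dz": 0,"yaw": 0,"fingers": 0.9},{"dx": 0.15,"dy": 0,"dz": 0,"yaw": 0,"fingers": 0.9},{"dx": 0.15,"dy": 0,"dz": 0,"yaw": 0,"fingers": 0.9},{"dx": 0,"dy": 0,"dz": -0.3,"yaw": 0,"fingers": 0.9},{"dx": 0,"dy": 0,"dz": -0.3,"yaw": 0,"fingers": 0.9},{"dx": 0,"dy": 0,"dz": 0,"yaw": 0,"fingers": 0.9},{"dx": 0,"dy": 0,"dz": 0,"yaw": 0,"fingers": 0.9}]}}

```text
clock: 52.45
position: [0.5703, 0.337, 0.2576]
tool_rot: [3.141, -0.001, 1.081]
force: [-0.1, 0.4, -2.9]
grip_width: 0.0204
finger_force: 108.8
```

```bash
cat > hd.py <<'E'
from h import *
def handle(im,tag):
    "rows of dark handle pixels near the column centre, in tool frame at wrench height (TCP+.002 behind)"
    p0=(np.zeros(3),np.array([np.pi,0,0.]))   # tool frame flipped: x same, y -> -y
    h=cv2.cvtColor(im,cv2.COLOR_BGR2HSV); out=[]
    for x in np.arange(.025,.075,.005):
        ys=np.arange(-.03,.03,.0005); s=[]
        for y in ys:
            u,v=pix('wrist',[x,y,.008],p0).round().astype(int); a=h[min(max(v,0),383),min(max(u,0),511)]; s.append(a[1]<105 and a[2]<125)
        g=ys[np.array(s)]; 
        if len(g): out.append((x.round(3),round(-g.mean()*1e3,1),len(g)/2))
    print(tag,out)
E
python3 - <<'E'
from hd import *
handle(cv2.imread('pics/w19.png'),'at pick')
im,p=shot('w22'); handle(im,'now'); nut(im,p); rel([.6618,.167,.25],99.93)
E
```

```text
at pick [(np.float64(0.025), np.float64(1.0), 22.5), (np.float64(0.03), np.float64(1.2), 23.0), (np.float64(0.035), np.float64(1.0), 22.5), (np.float64(0.04), np.float64(1.3), 22.5), (np.float64(0.045), np.float64(1.1), 23.5), (np.float64(0.05), np.float64(1.7), 26.5), (np.float64(0.055), np.float64(0.7), 26.0), (np.float64(0.06), np.float64(1.2), 17.0)]
now [(np.float64(0.025), np.float64(2.4), 24.0), (np.float64(0.03), np.float64(1.2), 23.0), (np.float64(0.035), np.float64(1.0), 22.5), (np.float64(0.04), np.float64(1.3), 25.5), (np.float64(0.045), np.float64(1.2), 27.0), (np.float64(0.05), np.float64(1.6), 27.5), (np.float64(0.055), np.float64(1.2), 26.0), (np.float64(0.06), np.float64(1.2), 17.0)]
nut 0.6673 0.1728 r 0.0252 flat dir deg mod60 50.3 coh 0.53 px 428.0 309.0 area 406.5
t 52.5 pos [0.5698 0.3369 0.2569] yaw 61.96 w 0.0207 gf 108.8 F [ 0.6 -0.7 -1.9] M [ 0.12 -0.04  0.01] q [-1.1   0.7   0.82  1.49 -0.54  1.19 -0.68]
rel (x0.1m): [-1.067  1.61   0.069] yaw -0.4218403098431439
```

{"fn": "drive_tool", "kwargs": {"targets": [{"dx": 0.1,"dy": 0,"dz": 0,"yaw": -0.0703,"fingers": 0.9},{"dx": 0.1,"dy": 0,"dz": 0,"yaw": -0.0703,"fingers": 0.9},{"dx": 0,"dy": 0,"dz": 0,"yaw": -0.0703,"fingers": 0.9},{"dx": 0,"dy": 0,"dz": 0,"yaw": -0.0703,"fingers": 0.9},{"dx": 0,"dy": 0,"dz": 0,"yaw": -0.0703,"fingers": 0.9},{"dx": 0,"dy": 0,"dz": 0,"yaw": -0.0703,"fingers": 0.9},{"dx": 0,"dy": 0,"dz": 0,"yaw": 0,"fingers": 0.9}]}}

```text
clock: 53.2
position: [0.5782, 0.3545, 0.2565]
tool_rot: [-3.14, 0.0, 1.746]
force: [0.9, -0.6, -1.7]
grip_width: 0.0201
finger_force: 108.8
```

```bash
python3 -c "
from h import *
rel([.6252,.3764,.198],99.93)"
```

```text
t 53.2 pos [0.5782 0.3545 0.2565] yaw 100.02 w 0.0201 gf 108.8 F [ 0.9 -0.6 -1.7] M [ 0.15 -0.02  0.  ] q [-1.01  0.67  0.65  1.44 -0.42  1.17 -0.13]
rel (x0.1m): [0.133 0.501 0.585] yaw 0.0009617744601674379
```

{"fn": "drive_tool", "kwargs": {"targets": [{"dx": 0.044,"dy": 0.167,"dz": 0,"yaw": 0.001,"fingers": 0.9},{"dx": 0.045,"dy": 0.167,"dz": 0,"yaw": 0,"fingers": 0.9},{"dx": 0.044,"dy": 0.167,"dz": 0,"yaw": 0,"fingers": 0.9},{"dx": 0,"dy": 0,"dz": 0.2,"yaw": 0,"fingers": 0.9},{"dx": 0,"dy": 0,"dz": 0.2,"yaw": 0,"fingers": 0.9},{"dx": 0,"dy": 0,"dz": 0.135,"yaw": 0,"fingers": 0.9},{"dx": 0,"dy": 0,"dz": 0.05,"yaw": 0,"fingers": 0.9},{"dx": 0,"dy": 0,"dz": 0,"yaw": 0,"fingers": 0.9},{"dx": 0,"dy": 0,"dz": 0,"yaw": 0,"fingers": 0.9}]}}

```text
clock: 54.1
position: [0.6259, 0.3762, 0.1998]
tool_rot: [3.141, -0.0, 1.741]
force: [0.0, -0.6, -2.4]
grip_width: 0.02
finger_force: 108.8
```

```bash
python3 -c "
from h import *
rel([.6252,.3764,.198],99.93)"
```

```text
t 54.1 pos [0.6259 0.3762 0.1998] yaw 99.77 w 0.02 gf 108.8 F [ 0.  -0.6 -2.4] M [0.18 0.03 0.04] q [-0.94  0.81  0.61  1.33 -0.47  1.14 -0.12]
rel (x0.1m): [ 0.003 -0.007  0.018] yaw -0.001802370612236675
```

{"fn": "drive_tool", "kwargs": {"targets": [{"dx": -0.06,"dy": -0.005,"dz": 0.016,"yaw": -0.002,"fingers": 0.9},{"dx": -0.08,"dy": 0,"dz": 0,"yaw": 0,"fingers": 0.9},{"dx": -0.08,"dy": 0,"dz": 0,"yaw": 0,"fingers": 0.9},{"dx": -0.08,"dy": 0,"dz": 0,"yaw": 0,"fingers": 0.9},{"dx": 0,"dy": 0,"dz": 0,"yaw": 0,"fingers": 0.9}]}}

```text
clock: 54.6
position: [0.6309, 0.3446, 0.1978]
tool_rot: [3.141, 0.0, 1.743]
force: [0.5, -0.2, -1.7]
grip_width: 0.0202
finger_force: 108.8
```

{"fn": "drive_tool", "kwargs": {"targets": [{"dx": -0.06,"dy": 0,"dz": 0,"yaw": 0,"fingers": 0.9},{"dx": -0.06,"dy": 0,"dz": 0,"yaw": 0,"fingers": 0.9},{"dx": -0.06,"dy": 0,"dz": 0,"yaw": 0,"fingers": 0.9},{"dx": 0,"dy": 0,"dz": 0,"yaw": 0,"fingers": 0.9}]}}

```text
clock: 55.0
position: [0.6338, 0.3275, 0.1975]
tool_rot: [3.141, 0.0, 1.744]
force: [0.0, -0.2, -1.6]
grip_width: 0.0205
finger_force: 108.8
```

```bash
python3 -c "
from h import *
rel([.6618-.1724*.1474,.1672+.985*.1474,.198],99.93)"
```

```text
t 55.0 pos [0.6338 0.3275 0.1975] yaw 99.91 w 0.0205 gf 108.8 F [ 0.  -0.2 -1.6] M [ 0.11  0.05 -0.05] q [-0.89  0.78  0.61  1.39 -0.46  1.11 -0.04]
rel (x0.1m): [-0.154 -0.    -0.005] yaw -0.00018612482562869244
```

{"fn": "drive_tool", "kwargs": {"targets": [{"dx": -0.06,"dy": 0,"dz": 0,"yaw": 0,"fingers": 0.9},{"dx": -0.06,"dy": 0,"dz": 0,"yaw": 0,"fingers": 0.9},{"dx": -0.034,"dy": 0,"dz": 0,"yaw": 0,"fingers": 0.9},{"dx": 0,"dy": 0,"dz": 0,"yaw": 0,"fingers": 0.9},{"dx": -0.002,"dy": 0.0771,"dz": 0,"yaw": 0.0333,"fingers": 0.9},{"dx": -0.002,"dy": 0.0771,"dz": 0,"yaw": 0.0333,"fingers": 0.9},{"dx": -0.002,"dy": 0.0771,"dz": 0,"yaw": 0.0333,"fingers": 0.9},{"dx": -0.002,"dy": 0.0771,"dz": 0,"yaw": 0.0333,"fingers": 0.9}]}}

```text
clock: 55.8
position: [0.6661, 0.3156, 0.1969]
tool_rot: [-3.139, 0.001, 1.534]
force: [-7.5, -3.9, -2.4]
grip_width: 0.0202
finger_force: 108.9
```

{"fn": "drive_tool", "kwargs": {"targets": [{"dx": -0.002,"dy": 0.0771,"dz": 0,"yaw": 0.0333,"fingers": 0.9},{"dx": -0.002,"dy": 0.0771,"dz": 0,"yaw": 0.0333,"fingers": 0.9},{"dx": -0.002,"dy": 0.0771,"dz": 0,"yaw": 0.0333,"fingers": 0.9},{"dx": -0.002,"dy": 0.0771,"dz": 0,"yaw": 0.0333,"fingers": 0.9},{"dx": -0.002,"dy": 0.0771,"dz": 0,"yaw": 0.0333,"fingers": 0.9},{"dx": -0.002,"dy": 0.0771,"dz": 0,"yaw": 0.0333,"fingers": 0.9},{"dx": -0.002,"dy": 0.0771,"dz": 0,"yaw": 0.0333,"fingers": 0.9},{"dx": -0.002,"dy": 0.0771,"dz": 0,"yaw": 0.0333,"fingers": 0.9},{"dx": -0.002,"dy": 0.0771,"dz": 0,"yaw": 0.0333,"fingers": 0.9}]}}

```text
clock: 56.7
position: [0.7321, 0.2975, 0.1967]
tool_rot: [-3.139, 0.002, 1.064]
force: [-9.1, -3.1, -2.0]
grip_width: 0.0205
finger_force: 108.9
```

```bash
python3 -c "
from h import *
rel([.6618,.1672,.198],99.93)"
```

```text
t 56.7 pos [0.7321 0.2975 0.1967] yaw 60.94 w 0.0205 gf 108.9 F [-9.1 -3.1 -2. ] M [-0.45  1.89  0.32] q [-0.78  0.96  0.75  1.11 -0.62  1.28 -0.6 ]
rel (x0.1m): [-1.48   0.018 -0.013] yaw -0.4332728159897619
```

{"fn": "drive_tool", "kwargs": {"targets": [{"dx": -0.001,"dy": 0.039,"dz": 0,"yaw": 0.0167,"fingers": 0.9},{"dx": -0.001,"dy": 0.039,"dz": 0,"yaw": 0.0167,"fingers": 0.9}]}}

```text
clock: 56.9
position: [0.7387, 0.2935, 0.1966]
tool_rot: [-3.139, 0.002, 1.012]
force: [-8.7, -1.8, -1.0]
grip_width: 0.02
finger_force: 108.9
```

{"fn": "drive_tool", "kwargs": {"targets": [{"dx": -0.001,"dy": 0.039,"dz": 0,"yaw": 0.0167,"fingers": 0.9},{"dx": -0.001,"dy": 0.039,"dz": 0,"yaw": 0.0167,"fingers": 0.9}]}}

```text
clock: 57.1
position: [0.7451, 0.2894, 0.1967]
tool_rot: [-3.139, 0.002, 0.96]
force: [-9.3, -0.9, -1.6]
grip_width: 0.0203
finger_force: 108.9
```

{"fn": "drive_tool", "kwargs": {"targets": [{"dx": -0.001,"dy": 0.039,"dz": 0,"yaw": 0.0167,"fingers": 0.9},{"dx": -0.001,"dy": 0.039,"dz": 0,"yaw": 0.0167,"fingers": 0.9}]}}

```text
clock: 57.3
position: [0.751, 0.2849, 0.1966]
tool_rot: [-3.138, 0.002, 0.908]
force: [-12.6, 0.8, -1.2]
grip_width: 0.0203
finger_force: 109.0
```

{"fn": "drive_tool", "kwargs": {"targets": [{"dx": -0.001,"dy": 0.026,"dz": 0,"yaw": 0.0111,"fingers": 0.9},{"dx": 0,"dy": 0,"dz": 0,"yaw": 0,"fingers": 0.9}]}}

```text
clock: 57.5
position: [0.7528, 0.2832, 0.1964]
tool_rot: [-3.138, 0.003, 0.89]
force: [-13.6, 0.6, -1.9]
grip_width: 0.0201
finger_force: 109.0
```

```bash
python3 -c "
from h import *
rel([.6618,.1672,.198],99.93)"
```

```text
t 57.5 pos [0.7528 0.2832 0.1964] yaw 51.01 w 0.0201 gf 109.0 F [-13.6   0.6  -1.9] M [0.05 2.83 0.45] q [-0.75  1.    0.78  1.06 -0.65  1.32 -0.75]
rel (x0.1m): [-1.474  0.023 -0.016] yaw -0.5435025754690845
```

{"fn": "drive_tool", "kwargs": {"targets": [{"dx": -0.001,"dy": 0.026,"dz": 0,"yaw": 0.0111,"fingers": 0.9},{"dx": 0,"dy": 0,"dz": 0,"yaw": 0,"fingers": 0.9},{"dx": -0.002,"dy": -0.052,"dz": 0,"yaw": -0.0222,"fingers": 0.9},{"dx": -0.002,"dy": -0.052,"dz": 0,"yaw": -0.0222,"fingers": 0.9},{"dx": -0.002,"dy": -0.052,"dz": 0,"yaw": -0.0222,"fingers": 0.9},{"dx": -0.002,"dy": -0.052,"dz": 0,"yaw": -0.0222,"fingers": 0.9},{"dx": -0.002,"dy": -0.052,"dz": 0,"yaw": -0.0222,"fingers": 0.9},{"dx": -0.002,"dy": -0.052,"dz": 0,"yaw": -0.0222,"fingers": 0.9},{"dx": 0,"dy": 0,"dz": 0,"yaw": 0,"fingers": 0.9}]}}

```text
clock: 58.4
position: [0.7295, 0.298, 0.1975]
tool_rot: [-3.141, 0.0, 1.085]
force: [-1.4, -3.2, -1.9]
grip_width: 0.0205
finger_force: 108.9
```

{"fn": "drive_tool", "kwargs": {"targets": [{"dx": 0.04,"dy": 0,"dz": 0,"yaw": 0,"fingers": 0.9},{"dx": 0.04,"dy": 0,"dz": 0,"yaw": 0,"fingers": 0.9},{"dx": 0,"dy": 0,"dz": 0,"yaw": 0,"fingers": 0.9}]}}

```text
clock: 58.7
position: [0.734, 0.3057, 0.1974]
tool_rot: [-3.142, -0.001, 1.083]
force: [-0.2, 0.6, -2.0]
grip_width: 0.0201
finger_force: 108.9
```

{"fn": "drive_tool", "kwargs": {"targets": [{"dx": 0,"dy": 0,"dz": -0.05,"yaw": 0,"fingers": 0.9},{"dx": 0,"dy": 0,"dz": -0.1,"yaw": 0,"fingers": 0.9},{"dx": 0,"dy": 0,"dz": -0.2,"yaw": 0,"fingers": 0.9},{"dx": 0,"dy": 0,"dz": -0.3,"yaw": 0,"fingers": 0.9},{"dx": 0,"dy": 0,"dz": 0,"yaw": 0,"fingers": 0.9}]}}

```text
clock: 59.2
position: [0.7353, 0.3048, 0.2679]
tool_rot: [3.137, -0.005, 1.082]
force: [0.9, 0.8, -1.9]
grip_width: 0.0205
finger_force: 109.0
```

```bash
python3 -c "
from hd import *
im,p=shot('w23'); handle(im,'now')
# target: wrench origin at mat centre + 8 mm along, TCP 79.4 mm behind
M=np.array([.531,.438]); y=np.radians(10.9); d=np.array([np.cos(y),np.sin(y)])
T=M+d*(.008-.0794); print(T); rel([*T,.26],190.9)"
```

```text
now [(np.float64(0.025), np.float64(1.5), 23.5), (np.float64(0.03), np.float64(2.4), 24.5), (np.float64(0.035), np.float64(1.9), 24.5), (np.float64(0.04), np.float64(3.3), 29.0), (np.float64(0.045), np.float64(1.4), 31.0), (np.float64(0.05), np.float64(1.6), 27.5), (np.float64(0.055), np.float64(1.0), 26.5), (np.float64(0.06), np.float64(1.2), 17.0), (np.float64(0.065), np.float64(28.5), 0.5), (np.float64(0.07), np.float64(28.2), 1.0)]
[0.46088815 0.42449859]
t 59.2 pos [0.7348 0.3048 0.2656] yaw 62.01 w 0.0206 gf 109.0 F [ 0.5 -0.1 -3. ] M [ 0.18 -0.02 -0.03] q [-0.78  0.92  0.77  1.02 -0.59  1.4  -0.62]
rel (x0.1m): [-0.228 -2.98   0.056] yaw -1.4321317076447428
```

{"fn": "drive_tool", "kwargs": {"targets": [{"dx": -0.0285,"dy": -0.2,"dz": -0.1,"yaw": 0,"fingers": 0.9},{"dx": -0.0285,"dy": -0.3725,"dz": 0,"yaw": 0,"fingers": 0.9},{"dx": -0.0285,"dy": -0.3725,"dz": 0,"yaw": 0,"fingers": 0.9},{"dx": -0.0285,"dy": -0.3725,"dz": 0,"yaw": 0,"fingers": 0.9},{"dx": -0.0285,"dy": -0.3725,"dz": 0,"yaw": 0,"fingers": 0.9},{"dx": -0.0285,"dy": -0.3725,"dz": 0,"yaw": 0,"fingers": 0.9},{"dx": -0.0285,"dy": -0.3725,"dz": 0,"yaw": 0,"fingers": 0.9},{"dx": -0.0285,"dy": -0.3725,"dz": 0,"yaw": 0,"fingers": 0.9},{"dx": 0,"dy": -0.172,"dz": 0,"yaw": 0,"fingers": 0.9},{"dx": 0,"dy": 0,"dz": 0,"yaw": 0,"fingers": 0.9}]}}

```text
clock: 60.25
position: [0.4574, 0.4266, 0.2722]
tool_rot: [-3.14, 0.0, 1.086]
force: [0.2, 0.9, -0.9]
grip_width: 0.0203
finger_force: 109.0
```

{"fn": "drive_tool", "kwargs": {"targets": [{"dx": 0,"dy": 0,"dz": 0,"yaw": -0.0895,"fingers": 0.9},{"dx": 0,"dy": 0,"dz": 0,"yaw": -0.0895,"fingers": 0.9},{"dx": 0,"dy": 0,"dz": 0,"yaw": -0.0895,"fingers": 0.9},{"dx": 0,"dy": 0,"dz": 0,"yaw": -0.0895,"fingers": 0.9},{"dx": 0,"dy": 0,"dz": 0,"yaw": -0.0895,"fingers": 0.9},{"dx": 0,"dy": 0,"dz": 0,"yaw": -0.0895,"fingers": 0.9},{"dx": 0,"dy": 0,"dz": 0,"yaw": -0.0895,"fingers": 0.9},{"dx": 0,"dy": 0,"dz": 0,"yaw": -0.0895,"fingers": 0.9},{"dx": 0,"dy": 0,"dz": 0,"yaw": -0.0895,"fingers": 0.9},{"dx": 0,"dy": 0,"dz": 0,"yaw": -0.0895,"fingers": 0.9},{"dx": 0,"dy": 0,"dz": 0,"yaw": -0.0895,"fingers": 0.9},{"dx": 0,"dy": 0,"dz": 0,"yaw": -0.0895,"fingers": 0.9},{"dx": 0,"dy": 0,"dz": 0,"yaw": -0.0895,"fingers": 0.9},{"dx": 0,"dy": 0,"dz": 0,"yaw": -0.0895,"fingers": 0.9},{"dx": 0,"dy": 0,"dz": 0,"yaw": -0.0895,"fingers": 0.9},{"dx": 0,"dy": 0,"dz": 0,"yaw": -0.0895,"fingers": 0.9},{"dx": 0,"dy": 0,"dz": 0,"yaw": 0,"fingers": 0.9},{"dx": 0,"dy": 0,"dz": 0,"yaw": 0,"fingers": 0.9}]}}

```text
clock: 62.05
position: [0.4606, 0.424, 0.2723]
tool_rot: [-3.141, -0.0, -2.957]
force: [-0.0, 0.0, -2.7]
grip_width: 0.0204
finger_force: 109.0
```

```bash
python3 -c "
from h import *
rel([.4609,.4245,.010],190.9)"
```

```text
t 62.0 pos [0.4606 0.424  0.2723] yaw -169.43 w 0.0204 gf 109.0 F [-0.   0.  -2.7] M [-0.08  0.09 -0.01] q [-1.03  0.5   0.29  1.56 -0.15  1.1   1.05]
rel (x0.1m): [-0.003  0.005  2.623] yaw -0.0036377227315294173
```

{"fn": "drive_tool", "kwargs": {"targets": [{"dx": 0,"dy": 0,"dz": 0.3,"yaw": -0.004,"fingers": 0.9},{"dx": 0,"dy": 0,"dz": 0.4,"yaw": 0,"fingers": 0.9},{"dx": 0,"dy": 0,"dz": 0.4,"yaw": 0,"fingers": 0.9},{"dx": 0,"dy": 0,"dz": 0.4,"yaw": 0,"fingers": 0.9},{"dx": 0,"dy": 0,"dz": 0.4,"yaw": 0,"fingers": 0.9},{"dx": 0,"dy": 0,"dz": 0.4,"yaw": 0,"fingers": 0.9},{"dx": 0,"dy": 0,"dz": 0.2,"yaw": 0,"fingers": 0.9},{"dx": 0,"dy": 0,"dz": 0.08,"yaw": 0,"fingers": 0.9},{"dx": 0,"dy": 0,"dz": 0.04,"yaw": 0,"fingers": 0.9},{"dx": 0,"dy": 0,"dz": 0.018,"yaw": 0,"fingers": 0.9},{"dx": 0,"dy": 0,"dz": 0,"yaw": 0,"fingers": 0.9},{"dx": 0,"dy": 0,"dz": 0,"yaw": 0,"fingers": 0.7},{"dx": 0,"dy": 0,"dz": 0,"yaw": 0,"fingers": 0.5},{"dx": 0,"dy": 0,"dz": 0,"yaw": 0,"fingers": 0.3},{"dx": 0,"dy": 0,"dz": 0,"yaw": 0,"fingers": 0.3},{"dx": 0,"dy": 0,"dz": -0.2,"yaw": 0,"fingers": 0.3},{"dx": 0,"dy": 0,"dz": -0.4,"yaw": 0,"fingers": 0.3},{"dx": 0,"dy": 0,"dz": -0.4,"yaw": 0,"fingers": 0.3},{"dx": 0,"dy": 0,"dz": -0.4,"yaw": 0,"fingers": 0.3},{"dx": 0,"dy": 0,"dz": -0.4,"yaw": 0,"fingers": 0.3}]}}

```text
clock: 64.05
position: [0.46, 0.4244, 0.1904]
tool_rot: [3.142, 0.0, -2.946]
force: [0.3, 0.5, 0.2]
grip_width: 0.0599
finger_force: 0.0
```

{"fn": "drive_tool", "kwargs": {"targets": [{"dx": -0.1,"dy": 0,"dz": -0.4,"yaw": 0,"fingers": 0},{"dx": -0.2,"dy": 0,"dz": -0.4,"yaw": 0,"fingers": 0},{"dx": -0.2,"dy": 0,"dz": -0.4,"yaw": 0,"fingers": 0},{"dx": 0,"dy": 0,"dz": 0,"yaw": 0,"fingers": 0},{"dx": 0,"dy": 0,"dz": 0,"yaw": 0,"fingers": 0}]}}

```text
clock: 64.55
position: [0.5096, 0.4342, 0.3091]
tool_rot: [3.141, 0.001, -2.946]
force: [-1.1, 0.6, -1.3]
grip_width: 0.0853
finger_force: 0.0
```

```bash
python3 -c "
from wr import *
im,p=shot('w24'); rel([.464,.136,.31],190); nut(im,p); wrench(im,p)"
```

```text
t 64.6 pos [0.5088 0.4342 0.308 ] yaw -168.77 w 0.0854 gf 0.0 F [-0.6 -0.3 -0.3] M [-0.01 -0.04  0.02] q [-0.98  0.55  0.3   1.39 -0.16  1.23  1.1 ]
rel (x0.1m): [ 1.02  -2.837 -0.02 ] yaw 0.013702614361678418
nut 0.6605 0.167 r 0.0284 flat dir deg mod60 6.9 coh 0.37 px 17.0 270.0 area 427.5
yaw 11.16 len 0.2328 handle w [-0.011   0.0111] head t -0.0476 0.0463
origin from end [0.5414 0.4396] from tips [0.5383 0.439 ] grip [0.463  0.4241]
```

{"fn": "drive_tool", "kwargs": {"targets": [{"dx": 0.127,"dy": -0.355,"dz": 0,"yaw": 0,"fingers": 0},{"dx": 0.127,"dy": -0.355,"dz": 0,"yaw": 0,"fingers": 0},{"dx": 0.127,"dy": -0.355,"dz": 0,"yaw": 0,"fingers": 0},{"dx": 0.127,"dy": -0.355,"dz": 0,"yaw": 0,"fingers": 0},{"dx": 0.127,"dy": -0.355,"dz": 0,"yaw": 0,"fingers": 0},{"dx": 0.127,"dy": -0.355,"dz": 0,"yaw": 0,"fingers": 0},{"dx": 0.127,"dy": -0.355,"dz": 0,"yaw": 0,"fingers": 0},{"dx": 0.127,"dy": -0.355,"dz": 0,"yaw": 0,"fingers": 0},{"dx": 0,"dy": 0,"dz": 0,"yaw": 0,"fingers": 0},{"dx": 0,"dy": 0,"dz": 0,"yaw": 0,"fingers": 0}]}}

```text
clock: 65.6
position: [0.4641, 0.1356, 0.3081]
tool_rot: [3.141, -0.001, -2.946]
force: [0.3, 0.5, -0.3]
grip_width: 0.0852
finger_force: 0.0
```

```bash
python3 -c "
from h import *
im,p=shot('w25'); nut(im,p); rel([.6618,.167,.31],190)"
```

```text
nut 0.4642 0.136 r 0.0285 flat dir deg mod60 9.6 coh 0.99 px 253.0 197.0 area 2781.0
t 65.7 pos [0.4643 0.1364 0.308 ] yaw -168.74 w 0.0854 gf 0.0 F [ 0.4 -0.2 -0.6] M [ 0.03 -0.   -0.02] q [-0.73  0.22  0.38  1.87 -0.09  1.06  1.46]
rel (x0.1m): [-1.997 -0.086 -0.02 ] yaw 0.014036906780907228
```

{"fn": "drive_tool", "kwargs": {"targets": [{"dx": -0.35,"dy": -0.02,"dz": 0,"yaw": 0,"fingers": 0},{"dx": -0.4,"dy": -0.01,"dz": 0,"yaw": 0,"fingers": 0},{"dx": -0.4,"dy": -0.01,"dz": 0,"yaw": 0,"fingers": 0},{"dx": -0.4,"dy": -0.01,"dz": 0,"yaw": 0,"fingers": 0},{"dx": -0.4,"dy": -0.01,"dz": 0,"yaw": 0,"fingers": 0},{"dx": 0,"dy": 0,"dz": 0,"yaw": 0,"fingers": 0},{"dx": 0,"dy": 0,"dz": 0,"yaw": 0,"fingers": 0}]}}

```text
clock: 66.35
position: [0.6571, 0.1691, 0.3067]
tool_rot: [-3.141, -0.003, -2.944]
force: [-1.9, -0.4, 0.8]
grip_width: 0.0852
finger_force: 0.0
```

```bash
python3 -c "
from h import *
im,p=shot('w26'); nut(im,p); rel([.6618,.167,.31],190)
im=grab_frame('top'); cv2.imwrite('pics/t26.png',im)
h=cv2.cvtColor(im,cv2.COLOR_BGR2HSV)
# stub / trug checks against earlier frame
a=cv2.imread('pics/t10.png'); d=cv2.absdiff(im,a).max(2)>45
for n,(u,v) in dict(trugL=(300,193),trugC=(340,193),trugR=(370,195),jar=(195,137),shaker=(247,134),garlic=(299,147),bowl=(331,134)).items(): print(n,d[v-12:v+12,u-12:u+12].mean().round(2))"
```

```text
nut 0.6613 0.1666 r 0.0281 flat dir deg mod60 9.8 coh 0.97 px 249.0 202.0 area 2792.0
t 66.4 pos [0.6567 0.1689 0.3075] yaw -168.71 w 0.0855 gf 0.0 F [ 0.7 -0.1  0.1] M [ 0.    0.11 -0.04] q [-0.57  0.58  0.38  1.36 -0.22  1.24  1.6 ]
rel (x0.1m): [-0.047 -0.028 -0.025] yaw 0.014300031267903376
trugL 0.0
trugC 0.0
trugR 0.0
jar 0.71
shaker 0.4
garlic 0.0
bowl 0.0
```

{"fn": "drive_tool", "kwargs": {"targets": [{"dx": -0.047,"dy": -0.028,"dz": 0,"yaw": 0.09,"fingers": 0},{"dx": 0,"dy": 0,"dz": 0,"yaw": 0.09,"fingers": 0},{"dx": 0,"dy": 0,"dz": 0,"yaw": 0.09,"fingers": 0},{"dx": 0,"dy": 0,"dz": 0,"yaw": 0.09,"fingers": 0},{"dx": 0,"dy": 0,"dz": 0,"yaw": 0.09,"fingers": 0},{"dx": 0,"dy": 0,"dz": 0,"yaw": 0.09,"fingers": 0},{"dx": 0,"dy": 0,"dz": 0,"yaw": 0.09,"fingers": 0},{"dx": 0,"dy": 0,"dz": 0,"yaw": 0.09,"fingers": 0},{"dx": 0,"dy": 0,"dz": 0,"yaw": 0.09,"fingers": 0},{"dx": 0,"dy": 0,"dz": 0,"yaw": 0.09,"fingers": 0},{"dx": 0,"dy": 0,"dz": 0,"yaw": 0.09,"fingers": 0},{"dx": 0,"dy": 0,"dz": 0,"yaw": 0,"fingers": 0},{"dx": 0,"dy": 0,"dz": 0,"yaw": 0,"fingers": 0}]}}

```text
clock: 67.75
position: [0.662, 0.1667, 0.3089]
tool_rot: [3.141, -0.0, 1.787]
force: [-0.3, -0.4, -0.1]
grip_width: 0.0859
finger_force: 0.0
```

```bash
python3 -c "
from h import *
im,p=shot('w27'); nut(im,p); rel([.6618,.167,.31],69.7)
# sensitivity: fit on approxPoly long edges
for f,pp in (('w27',p),):
  for s in (150,168,185):
    hsv=cv2.cvtColor(im,cv2.COLOR_BGR2HSV); m=((hsv[...,0]>15)&(hsv[...,0]<35)&(hsv[...,1]>s)&(hsv[...,2]>100)).astype(np.uint8)
    cs,_=cv2.findContours(m,cv2.RETR_EXTERNAL,cv2.CHAIN_APPROX_NONE)
    c=[c for c in cs if abs(c[:,0].mean(0)-[251,199]).max()<25 and cv2.contourArea(c)>1500]
    if not c: continue
    H=cv2.approxPolyDP(cv2.convexHull(max(c,key=cv2.contourArea)),4,True)[:,0].astype(float); P=np.array([onz('wrist',q,.213,pp)[:2] for q in H]); e=np.roll(P,-1,0)-P
    print(s,len(H),(np.degrees(np.arctan2(e[:,1],e[:,0]))%60).round(1),np.hypot(*e.T).round(4))"
```

```text
nut 0.6618 0.1673 r 0.0284 flat dir deg mod60 10.1 coh 0.99 px 251.0 194.0 area 2816.5
nut 0.4649 0.136 r 0.0279 flat dir deg mod60 10.1 coh 0.95 px 49.0 185.0 area 919.0
t 67.8 pos [0.6621 0.1665 0.3089] yaw 102.39 w 0.0853 gf 0.0 F [ 0.6 -0.3 -0.4] M [0.03 0.01 0.02] q [-0.76  0.67  0.77  1.36 -0.46  1.29  0.24]
rel (x0.1m): [ 0.006 -0.002 -0.011] yaw 0.36316827117680645
150 6 [ 9.1  7.9  8.9 12.5 13.   9.4] [0.0286 0.0285 0.027  0.0259 0.0304 0.0284]
168 6 [ 9.1  8.7 10.  10.5 10.  15.5] [0.0286 0.0277 0.0278 0.0285 0.0244 0.0307]
```

{"fn": "drive_tool", "kwargs": {"squeeze": 20, "targets": [{"dx": 0,"dy": 0,"dz": 0,"yaw": 0.09,"fingers": 0},{"dx": 0,"dy": 0,"dz": 0,"yaw": 0.09,"fingers": 0},{"dx": 0,"dy": 0,"dz": 0,"yaw": 0.09,"fingers": 0},{"dx": 0,"dy": 0,"dz": 0,"yaw": 0.09,"fingers": 0},{"dx": 0,"dy": 0,"dz": 0.3,"yaw": 0,"fingers": 0},{"dx": 0,"dy": 0,"dz": 0.35,"yaw": 0,"fingers": 0},{"dx": 0,"dy": 0,"dz": 0.35,"yaw": 0,"fingers": 0},{"dx": 0,"dy": 0,"dz": 0.16,"yaw": 0,"fingers": 0},{"dx": 0,"dy": 0,"dz": 0.04,"yaw": 0,"fingers": 0},{"dx": 0,"dy": 0,"dz": 0,"yaw": 0,"fingers": 0.3},{"dx": 0,"dy": 0,"dz": 0,"yaw": 0,"fingers": 0.6},{"dx": 0,"dy": 0,"dz": 0,"yaw": 0,"fingers": 0.6},{"dx": 0,"dy": 0,"dz": 0,"yaw": 0,"fingers": 0.6},{"dx": 0,"dy": 0,"dz": 0,"yaw": 0,"fingers": 0.6}]}}

```text
clock: 69.2
position: [0.6611, 0.1673, 0.1904]
tool_rot: [-3.138, -0.001, 1.218]
force: [-19.6, 2.7, 16.4]
grip_width: 0.0496
finger_force: 19.3
```

{"fn": "drive_tool", "kwargs": {"targets": [{"dx": 0,"dy": 0,"dz": 0,"yaw": 0.01,"fingers": 0.6},{"dx": 0,"dy": 0,"dz": 0,"yaw": 0.01,"fingers": 0.6}]}}

```text
clock: 69.4
position: [0.6611, 0.1673, 0.1903]
tool_rot: [-3.138, -0.001, 1.186]
force: [-19.3, 4.0, 15.7]
grip_width: 0.0495
finger_force: 19.3
```

```bash
python3 -c "
from h import *
rel([.6618,.167,.187],65.5)"
```

```text
t 69.4 pos [0.6611 0.1673 0.1903] yaw 67.97 w 0.0495 gf 19.3 F [-19.3   4.   15.7] M [0.88 4.31 0.12] q [-0.8   0.82  0.84  1.5  -0.65  1.12 -0.21]
rel (x0.1m): [0.    0.008 0.033] yaw 0.0274270055025574
```

{"fn": "drive_tool", "kwargs": {"targets": [{"dx": 0,"dy": 0,"dz": 0,"yaw": 0.01,"fingers": 0.6},{"dx": 0,"dy": 0,"dz": 0,"yaw": 0.01,"fingers": 0.6}]}}

```text
clock: 69.6
position: [0.6611, 0.1673, 0.1903]
tool_rot: [-3.138, -0.001, 1.155]
force: [-18.7, 3.3, 16.6]
grip_width: 0.0494
finger_force: 19.3
```

```bash
python3 -c "
from h import *
rel([.6618,.167,.187],65.5)"
```

```text
t 69.6 pos [0.6611 0.1673 0.1903] yaw 66.17 w 0.0494 gf 19.3 F [-18.7   3.3  16.6] M [0.83 4.35 0.13] q [-0.8   0.82  0.85  1.5  -0.66  1.12 -0.24]
rel (x0.1m): [0.    0.008 0.033] yaw 0.00740176221993478
```

{"fn": "drive_tool", "kwargs": {"targets": [{"dx": 0,"dy": 0,"dz": 0,"yaw": 0.01,"fingers": 0.6}]}}

```text
clock: 69.7
position: [0.661, 0.1673, 0.1903]
tool_rot: [-3.138, -0.001, 1.139]
force: [-19.8, 3.1, 17.4]
grip_width: 0.0496
finger_force: 19.3
```

```bash
python3 -c "
from h import *
rel([.6618,.167,.187],65.5)"
```

```text
t 69.7 pos [0.661  0.1673 0.1903] yaw 65.27 w 0.0496 gf 19.3 F [-19.8   3.1  17.4] M [0.87 4.33 0.14] q [-0.81  0.82  0.85  1.5  -0.66  1.12 -0.25]
rel (x0.1m): [0.001 0.008 0.033] yaw -0.0025918714939829595
```

{"fn": "drive_tool", "kwargs": {"targets": [{"dx": 0,"dy": 0,"dz": 0,"yaw": 0.008,"fingers": 0.6}]}}

```text
clock: 69.8
position: [0.661, 0.1673, 0.1903]
tool_rot: [-3.138, -0.001, 1.127]
force: [-18.6, 4.2, 17.5]
grip_width: 0.0498
finger_force: 19.3
```

```bash
python3 -c "
from h import *
rel([.6618,.167,.187],65.5)"
```

```text
t 69.8 pos [0.661  0.1673 0.1903] yaw 64.55 w 0.0498 gf 19.3 F [-18.6   4.2  17.5] M [0.84 4.34 0.04] q [-0.81  0.83  0.86  1.5  -0.67  1.13 -0.26]
rel (x0.1m): [0.    0.008 0.033] yaw -0.010586663223376844
```

{"fn": "drive_tool", "kwargs": {"targets": [{"dx": 0,"dy": 0,"dz": 0,"yaw": 0.008,"fingers": 0.6}]}}

```text
clock: 69.9
position: [0.661, 0.1673, 0.1903]
tool_rot: [-3.138, -0.001, 1.114]
force: [-18.7, 2.3, 16.7]
grip_width: 0.05
finger_force: 19.4
```

```bash
python3 -c "
from h import *
rel([.6618,.167,.187],65.5)"
```

```text
t 69.9 pos [0.661  0.1673 0.1903] yaw 63.84 w 0.05 gf 19.4 F [-18.7   2.3  16.7] M [0.83 4.28 0.52] q [-0.81  0.83  0.86  1.5  -0.67  1.13 -0.27]
rel (x0.1m): [0.001 0.008 0.033] yaw -0.018420768064551556
```

{"fn": "drive_tool", "kwargs": {"targets": [{"dx": 0,"dy": 0,"dz": 0,"yaw": 0.005,"fingers": 0.6}]}}

```text
clock: 70.0
position: [0.661, 0.1673, 0.1903]
tool_rot: [-3.138, -0.001, 1.107]
force: [-19.5, 3.5, 16.8]
grip_width: 0.0504
finger_force: 19.9
```

```bash
python3 -c "
from h import *
rel([.6618,.167,.187],65.5)"
```

```text
t 70.0 pos [0.661  0.1673 0.1903] yaw 63.42 w 0.0504 gf 19.9 F [-19.5   3.5  16.8] M [0.65 4.45 0.72] q [-0.81  0.83  0.86  1.5  -0.67  1.13 -0.28]
rel (x0.1m): [0.001 0.008 0.033] yaw -0.023151868886693846
```

{"fn": "drive_tool", "kwargs": {"targets": [{"dx": 0,"dy": 0,"dz": 0,"yaw": 0,"fingers": 0.3},{"dx": 0,"dy": 0,"dz": 0,"yaw": 0,"fingers": 0},{"dx": 0,"dy": 0,"dz": 0,"yaw": 0,"fingers": 0},{"dx": 0,"dy": 0,"dz": -0.2,"yaw": 0,"fingers": 0},{"dx": 0,"dy": 0,"dz": -0.3,"yaw": 0,"fingers": 0},{"dx": 0,"dy": 0,"dz": -0.35,"yaw": 0,"fingers": 0},{"dx": 0,"dy": 0,"dz": -0.35,"yaw": 0,"fingers": 0},{"dx": 0,"dy": 0,"dz": 0,"yaw": -0.071,"fingers": 0},{"dx": 0,"dy": 0,"dz": 0,"yaw": 0,"fingers": 0},{"dx": 0,"dy": 0,"dz": 0,"yaw": 0,"fingers": 0}]}}

```text
clock: 71.0
position: [0.6623, 0.1663, 0.3082]
tool_rot: [-3.141, -0.0, 1.214]
force: [0.6, 0.0, -1.0]
grip_width: 0.0854
finger_force: 0.0
```

```bash
python3 -c "
from h import *
im,p=shot('w28'); nut(im,p); rel([.4642,.136,.31],69.8)"
```

```text
nut 0.4667 0.1412 r 0.0261 flat dir deg mod60 21.9 coh 0.57 px 87.0 276.0 area 532.0
nut 0.6621 0.1673 r 0.0283 flat dir deg mod60 4.6 coh 0.99 px 249.0 195.0 area 2804.0
t 71.0 pos [0.6622 0.1663 0.3079] yaw 69.57 w 0.0851 gf 0.0 F [ 0.3 -0.3 -0.4] M [-0.09 -0.02 -0.02] q [-0.82  0.72  0.91  1.36 -0.57  1.33 -0.25]
rel (x0.1m): [-0.975 -1.75  -0.021] yaw -0.0025047686527809926
```

{"fn": "drive_tool", "kwargs": {"targets": [{"dx": -0.195,"dy": -0.35,"dz": 0,"yaw": 0,"fingers": 0},{"dx": -0.195,"dy": -0.35,"dz": 0,"yaw": 0,"fingers": 0},{"dx": -0.195,"dy": -0.35,"dz": 0,"yaw": 0,"fingers": 0},{"dx": -0.195,"dy": -0.35,"dz": 0,"yaw": 0,"fingers": 0},{"dx": -0.195,"dy": -0.35,"dz": 0,"yaw": 0,"fingers": 0},{"dx": 0,"dy": 0,"dz": 0,"yaw": 0,"fingers": 0},{"dx": 0,"dy": 0,"dz": 0.3,"yaw": 0,"fingers": 0},{"dx": 0,"dy": 0,"dz": 0.35,"yaw": 0,"fingers": 0},{"dx": 0,"dy": 0,"dz": 0.35,"yaw": 0,"fingers": 0},{"dx": 0,"dy": 0,"dz": 0.15,"yaw": 0,"fingers": 0},{"dx": 0,"dy": 0,"dz": 0.04,"yaw": 0,"fingers": 0},{"dx": 0,"dy": 0,"dz": 0,"yaw": 0,"fingers": 0.3},{"dx": 0,"dy": 0,"dz": 0,"yaw": 0,"fingers": 0.6},{"dx": 0,"dy": 0,"dz": 0,"yaw": 0,"fingers": 0.6},{"dx": 0,"dy": 0,"dz": 0,"yaw": 0,"fingers": 0.6},{"dx": 0,"dy": 0,"dz": 0,"yaw": 0,"fingers": 0.6},{"dx": 0,"dy": 0,"dz": 0,"yaw": 0.015,"fingers": 0.6},{"dx": 0,"dy": 0,"dz": 0,"yaw": 0.015,"fingers": 0.6}]}}

```text
clock: 72.85
position: [0.4636, 0.1361, 0.1904]
tool_rot: [-3.139, -0.001, 1.17]
force: [-11.6, 2.5, 13.4]
grip_width: 0.0492
finger_force: 18.7
```

```bash
python3 -c "
from h import *
rel([.4642,.136,.187],64)"
```

```text
t 72.8 pos [0.4636 0.1361 0.1904] yaw 67.01 w 0.0492 gf 18.7 F [-11.6   2.5  13.4] M [0.56 2.65 0.13] q [-1.08  0.53  0.94  2.04 -0.57  0.86 -0.22]
rel (x0.1m): [0.002 0.006 0.034] yaw 0.03347497926917337
```

{"fn": "drive_tool", "kwargs": {"targets": [{"dx": 0,"dy": 0,"dz": 0,"yaw": 0.012,"fingers": 0.6}]}}

```text
clock: 72.95
position: [0.4636, 0.1361, 0.1904]
tool_rot: [-3.139, -0.001, 1.151]
force: [-11.5, 2.7, 15.4]
grip_width: 0.0495
finger_force: 18.7
```

```bash
python3 -c "
from h import *
rel([.4642,.136,.187],64)"
```

```text
t 73.0 pos [0.4636 0.1361 0.1904] yaw 65.93 w 0.0495 gf 18.7 F [-11.5   2.7  15.4] M [0.45 2.7  0.08] q [-1.09  0.53  0.95  2.04 -0.57  0.86 -0.24]
rel (x0.1m): [0.002 0.006 0.034] yaw 0.02146040447432919
```

{"fn": "drive_tool", "kwargs": {"targets": [{"dx": 0,"dy": 0,"dz": 0,"yaw": 0.01,"fingers": 0.6}]}}

```text
clock: 73.05
position: [0.4636, 0.1361, 0.1904]
tool_rot: [-3.139, -0.001, 1.135]
force: [-12.4, 2.7, 15.6]
grip_width: 0.0497
finger_force: 18.8
```

```bash
python3 -c "
from h import *
rel([.4642,.136,.187],64)"
```

```text
t 73.0 pos [0.4636 0.1361 0.1904] yaw 65.04 w 0.0497 gf 18.8 F [-12.4   2.7  15.6] M [0.54 2.68 0.11] q [-1.09  0.53  0.95  2.04 -0.58  0.86 -0.25]
rel (x0.1m): [0.001 0.006 0.034] yaw 0.011605782732506656
```

{"fn": "drive_tool", "kwargs": {"targets": [{"dx": 0,"dy": 0,"dz": 0,"yaw": 0.009,"fingers": 0.6}]}}

```text
clock: 73.15
position: [0.4636, 0.1361, 0.1904]
tool_rot: [-3.139, -0.001, 1.121]
force: [-12.3, 1.8, 15.3]
grip_width: 0.0501
finger_force: 18.8
```

```bash
python3 -c "
from h import *
rel([.4642,.136,.187],64)"
```

```text
t 73.2 pos [0.4636 0.1361 0.1904] yaw 64.24 w 0.0501 gf 18.8 F [-12.3   1.8  15.3] M [0.51 2.75 0.23] q [-1.09  0.53  0.95  2.04 -0.58  0.87 -0.26]
rel (x0.1m): [0.001 0.006 0.034] yaw 0.0026925059848584474
```

{"fn": "drive_tool", "kwargs": {"targets": [{"dx": 0,"dy": 0,"dz": 0,"yaw": 0.007,"fingers": 0.6}]}}

```text
clock: 73.25
position: [0.4636, 0.1361, 0.1904]
tool_rot: [-3.139, -0.001, 1.111]
force: [-12.0, 1.9, 15.3]
grip_width: 0.0498
finger_force: 19.2
```

```bash
python3 -c "
from h import *
rel([.4642,.136,.187],64)"
```

```text
t 73.2 pos [0.4636 0.1361 0.1904] yaw 63.63 w 0.0498 gf 19.2 F [-12.    1.9  15.3] M [0.51 2.7  0.7 ] q [-1.09  0.54  0.96  2.04 -0.58  0.87 -0.27]
rel (x0.1m): [0.002 0.006 0.034] yaw -0.004065623969163805
```

{"fn": "drive_tool", "kwargs": {"targets": [{"dx": 0,"dy": 0,"dz": 0,"yaw": 0,"fingers": 0.3},{"dx": 0,"dy": 0,"dz": 0,"yaw": 0,"fingers": 0},{"dx": 0,"dy": 0,"dz": 0,"yaw": 0,"fingers": 0},{"dx": 0,"dy": 0,"dz": -0.2,"yaw": 0,"fingers": 0},{"dx": 0,"dy": 0,"dz": -0.3,"yaw": 0,"fingers": 0},{"dx": 0,"dy": 0,"dz": -0.35,"yaw": 0,"fingers": 0},{"dx": 0,"dy": 0,"dz": -0.35,"yaw": 0,"fingers": 0},{"dx": 0,"dy": 0,"dz": 0,"yaw": 0,"fingers": 0},{"dx": 0,"dy": 0,"dz": 0,"yaw": 0,"fingers": 0}]}}

```text
clock: 74.15
position: [0.4647, 0.1357, 0.31]
tool_rot: [3.141, -0.001, 1.111]
force: [0.1, 0.0, -0.2]
grip_width: 0.0856
finger_force: 0.0
```

```bash
python3 -c "
from h import *
im,p=shot('w29'); nut(im,p)"
```

```text
nut 0.4645 0.1361 r 0.0281 flat dir deg mod60 4.5 coh 0.98 px 250.0 196.0 area 2749.5
nut 0.6612 0.1675 r 0.0281 flat dir deg mod60 4.0 coh 0.98 px 430.0 73.0 area 1908.0
```

{"fn": "drive_tool", "kwargs": {"targets": [{"dx": 0.24,"dy": -0.35,"dz": 0,"yaw": 0,"fingers": 0},{"dx": 0.24,"dy": -0.35,"dz": 0,"yaw": 0,"fingers": 0},{"dx": 0.24,"dy": -0.35,"dz": 0,"yaw": 0,"fingers": 0},{"dx": 0.24,"dy": -0.35,"dz": 0,"yaw": 0,"fingers": 0},{"dx": 0.24,"dy": -0.35,"dz": 0,"yaw": 0,"fingers": 0},{"dx": 0,"dy": 0,"dz": 0,"yaw": 0,"fingers": 0},{"dx": 0,"dy": 0,"dz": 0,"yaw": 0,"fingers": 0}]}}

```text
clock: 74.9
position: [0.3605, 0.3209, 0.3088]
tool_rot: [3.141, 0.002, 1.112]
force: [0.2, 0.1, -0.1]
grip_width: 0.0853
finger_force: 0.0
```

Run:
```python
from h import *
rel([.36,.32,.31])
im=grab_frame('top'); cv2.imwrite('pics/t30.png',im)
a=cv2.imread('pics/t10.png'); b=cv2.imread('pics/t12.png')
d=cv2.absdiff(im,a).max(2)>45; e=cv2.absdiff(im,b).max(2)>45
for n,(u,v) in dict(trugL=(300,193),trugC=(340,193),trugR=(370,195),jar=(195,137),shaker=(247,134),garlic=(299,147),bowl=(331,134),red=(305,232),pink=(281,258),stub=(229,190),notch=(220,160)).items(): print(n,'vs t10',d[v-12:v+12,u-12:u+12].mean().round(2),'vs t12 (shut)',e[v-12:v+12,u-12:u+12].mean().round(2))
```

```text
t 74.9 pos [0.3605 0.3209 0.3088] yaw 63.7 w 0.0853 gf 0.0 F [ 0.2  0.1 -0.1] M [-0.02  0.01 -0.  ] q [-1.73  0.42  1.2   1.9  -0.43  1.12 -0.82]
rel (x0.1m): [-0.01  -0.    -0.012] yaw None
trugL vs t10 0.0 vs t12 (shut) 0.0
trugC vs t10 0.0 vs t12 (shut) 0.0
trugR vs t10 0.0 vs t12 (shut) 0.0
jar vs t10 0.0 vs t12 (shut) 0.0
shaker vs t10 0.0 vs t12 (shut) 0.0
garlic vs t10 0.0 vs t12 (shut) 0.0
bowl vs t10 0.0 vs t12 (shut) 0.0
red vs t10 0.0 vs t12 (shut) 0.0
pink vs t10 0.0 vs t12 (shut) 0.0
stub vs t10 0.84 vs t12 (shut) 0.0
notch vs t10 0.11 vs t12 (shut) 0.0
```

```bash
python3 -c "
from workcell import workorder
print(workorder.job_done())"
```

```text
the job is handed in; nothing more can be done
None
```

The job is handed in at about 75 s: three lemons are in the pot, the empty trug is upright and clear of the press, the head is shut, both nuts are at their firm stops, the wrench is back mid-mat, and the jar, shaker, bowl and garlic are unmoved; pulling the wrench off had turned both nuts back about 4–5 degrees, so I ran them home again by hand at light torque.

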